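# Stock the low shelf bay with plum trays and move the ticket clip

## Task

Put away the plum trays that stand about the bench: slide each one end-first and squarely under the low riser shelf, side by side, until none of it sticks out past the shelf's front edge. Then, once they are all in, take the sprung ticket clip off the delivery crate and clip it onto the shelf's front lip, card facing out and jaws gripping the lip. Keep the trays level and do not knock the other things on the bench.

Things in the scene. Friction and masses are not known exactly. Their poses are not given: they have to be found in the camera images.
- tray1_mid (a point): open cardboard punnet, 132 mm long (own x) by 56 mm wide (own y), walls 34 mm high, holding three plums whose tops stand 45 mm above the bench; 0.26 kg; the point is its centre, 22.5 mm above its underside. Both ends are alike. May be absent
- tray2_mid (a point): open cardboard punnet, 132 mm long (own x) by 56 mm wide (own y), walls 34 mm high, holding three plums whose tops stand 45 mm above the bench; 0.26 kg; the point is its centre, 22.5 mm above its underside. Both ends are alike. May be absent
- tray3_mid (a point): open cardboard punnet, 132 mm long (own x) by 56 mm wide (own y), walls 34 mm high, holding three plums whose tops stand 45 mm above the bench; 0.26 kg; the point is its centre, 22.5 mm above its underside. Both ends are alike. May be absent
- tray4_mid (a point): open cardboard punnet, 132 mm long (own x) by 56 mm wide (own y), walls 34 mm high, holding three plums whose tops stand 45 mm above the bench; 0.26 kg; the point is its centre, 22.5 mm above its underside. Both ends are alike. May be absent
- shelf: fixed riser shelf on the bench, its front to the robot: plywood board 270 mm deep (x), 400 mm wide (y), underside 52 mm above the bench, so trays pass under with 7 mm to spare; origin on the bench under the middle of the front edge, x into the bay. A crate of fruit and jars stand on it from 100 mm behind the front edge, up to 137 mm above the bench
- bay (a point): middle of the bay's mouth, on the bench under the middle of the shelf's front edge; x points into the bay (away from the robot), y along the front edge, z up. The bay is open at the front only, 380 mm wide between side panels (y from -190 to 190 mm), with a stop rail 156 mm behind the front edge
- lip (a point): middle of the top edge of the shelf's front lip: an upright plywood strip 8 mm thick (x), 400 mm long (y), standing on the board 20 mm behind the shelf's front edge, its top 90 mm above the bench and 28 mm above the board; same axes as bay
- clip_mid (a point): ticket clip: steel spring clamp of two halves on a hinge, 80 g, standing jaws down on the top edge of the crate's front board. The point is on the hinge axis, half-way up; x across the board, away from the card, y along the hinge, z up. Jaws reach 30 mm below it, levers 40 mm above; the hinge rod (radius 5 mm) rests on the gripped edge. Pose of the card-side half, which leans 0.3 rad when squeezed
- clip_card (a point): middle of the blank ticket card on the clip's outer face, 14.5 mm from the hinge plane (clip -x) and 14.5 mm below the hinge. The card-side jaw is 64 mm wide along y, the other 50 mm
- clip_jaw (a joint): opening of the clip: 0 clamped on an 8 mm board (crate board or lip), -0.3 shut on nothing, 0.6 fully open, jaw tips then 26 mm apart. The two levers, 32 mm wide along y, splay to 48 mm over their tops when clamped; squeezed together to 26 mm (8 N at the tops, 11 N half-way up) they stand parallel and the jaws are fully open. Let go, it springs shut
- crate: fixed small wooden delivery crate, 200 mm square and 134 mm high; origin on the bench under the middle of its front board (8 mm thick, top 130 mm up), x pointing back into the crate, y along the board. Plums lie inside to about 100 mm
- jar: bystander: amber jar, 62 mm across, 95 mm high; origin under its centre
- tape: bystander: roll of parcel tape lying flat, 90 mm across, 48 mm high; origin under its centre
- mug: bystander: white mug, 80 mm across plus a handle at its +y side, 85 mm high; origin under its centre
- jam: bystander: squat green jar, 66 mm across, 78 mm high; origin under its centre
- tin: bystander: food tin, 72 mm across, 82 mm high; origin under its centre
- brush: bystander: flat brush, 200 mm long, lying on the bench; origin under its middle
Things that resemble listed ones, but are neither listed nor needed, are in the scene too. What is shaped like the part that bears clip_mid but red is not meant.

How it is judged:
On the way, in this order (a step that is already met when the one before it is completed fails the run):
1. all the plum trays lie squarely under the shelf, none sticking out at the front (x of tray1_mid in the frame of bay between 0.056 and 0.105 m and y of tray1_mid in the frame of bay between -0.175 and 0.175 m and height (world z) of each of tray1_mid, tray2_mid, tray3_mid, tray4_mid below 0.03 m and angle between each of tray1_mid, tray2_mid, tray3_mid, tray4_mid's own z axis and vertical below 0.1 rad and angle between the x axis of each of tray1_mid, tray2_mid, tray3_mid, tray4_mid and the x axis of bay, either way round below 0.17 rad and x of tray2_mid in the frame of bay between 0.056 and 0.105 m and y of tray2_mid in the frame of bay between -0.175 and 0.175 m and x of tray3_mid in the frame of bay between 0.056 and 0.105 m and y of tray3_mid in the frame of bay between -0.175 and 0.175 m and x of tray4_mid in the frame of bay between 0.056 and 0.105 m and y of tray4_mid in the frame of bay between -0.175 and 0.175 m), for 0.2 s.
2. the ticket clip grips the shelf's front lip, card facing out (x of clip_mid in the frame of lip between -0.01 and 0.01 m and y of clip_mid in the frame of lip between -0.175 and 0.175 m and z of clip_mid in the frame of lip between 0 and 0.02 m and x of clip_card in the frame of lip below -0.006 m and angle between clip_mid's own z axis and vertical below 0.35 rad and angle between the x axis of clip_mid and the x axis of lip, either way round below 0.35 rad and value of joint clip_jaw between -0.12 and 0.12 rad), for 0.2 s.
At the end, for the whole second after the job is handed in: Every tray is level on the bench under the shelf, within 10 degrees of square, sticking out 10 mm at most; the clip stands upright and square (20 degrees) on the lip, within 175 mm of its middle, hinge at most 20 mm above its top, card out, jaws closed on it; all at rest (all of step 1 and all of step 2 and linear speed of each of tray1, tray2, tray3, tray4, clip below 0.02 m/s); the robot touches nothing.
It fails at once if a tray is tipped by more than 0.5 rad (angle between any of tray1_mid, tray2_mid, tray3_mid, tray4_mid's own z axis and vertical above 0.5 rad).
It fails at once if a bystander is shoved more than 60 mm or knocked over (distance of any of jar, tape, mug, jam, tin, brush from where it was at the start of the episode above 0.06 m or angle between any of jar, mug, jam, tin's own z axis and vertical above 0.5 rad).
Of tray1, tray2, tray3, tray4 only 3 to 4 are there at a start; the rules pass over those that are not, and their reading is None.
At some moment in a run one of tray1, tray2, tray3, tray4 may be knocked a few centimetres aside while the robot is not near it.
It also fails if it takes over 210 s, if anything falls off the work surface, if the arm or the gripper's body presses on something with over 40 N, if the wrist force passes 120 N, or if a joint passes its speed limit or range.

## Robot

A 6-joint arm with a two-finger parallel gripper is mounted at the origin on the work surface. World frame = base frame: x ahead of the robot, y to its left, z up, the work surface at z = 0. Lengths are in m, angles in rad, forces in N, time in s.
With the tool pointing down it reaches from about 0.4 to 0.925 m from the base axis. Payload 12.5 kg.
Tool frame: the origin (TCP) lies at the very end of the fingers, on their centre line; the grasp point (between the pads) lies 19 mm behind it (ctrl.pinch_z is the z of the grasp point in the tool frame, in m); z points along the fingers, y is the direction in which the jaws open and shut (so a half turn about z gives the same grasp; the last joint's range is limited). The gripper opens to 95 mm and grips with 3 to 60 N. Pads are 20 mm wide; open, the fingers measure 119 mm over their backs; the gripper's body (75 mm by 180 mm) begins 59 mm behind the grasp point.
Start: joints at [-0.106, 0.491, 1.559, -0, 1.092, -0.106], TCP at [0.625, 0, 0.191] pointing down, gripper open.
Joint ranges: [-3.1, 3.1], [-0.84, 2.19], [0.05, 2.79], [-1.13, 4.28], [0.06, 2.93], [-2.69, 2.69]. Speed limits (rad/s): [2.22, 2.22, 2.79, 3.14, 3.14, 3.14].

## Interface

Orientations are given as a rotation vector (axis times angle).
In Python, from bench import ctrl gives the robot as it stands. The module is installed in compiled form; this text tells all that it offers.
- The arm moves only by the tool send_rows, never from a script. Its argument "series" is text: rows parted by semicolons, each of 7 numbers parted by spaces: the shift along the tool's x, y, z in mm, then the turn, a rotation vector about the tool's x, y, z in rad, then the opening, from 0 (shut) to 1 (fully open). A call has 1 to 12 rows; each row shifts and turns the pose as measured when the row begins, along the tool's axes as they then stand; what a row does not reach is not made up. A row lasts 1/12 s, in which the tool goes at most 41.7 mm and 7.16 degrees, less where a joint would pass 70% of its speed; a pose out of reach is approached as far as the arm can. A call is refused whole if a number of a shift passes 41.7 or a number of a turn 0.125, either way. A call with a gripper value outside its range is refused whole. The fingers move at their own pace and stop on an object; "grip_force" is the grip in N (left out, the last holds). Time passes only in rows, so rows that do not move let the fingers close. It gives the time, the measured TCP pose, the force and the opening at its end, in the units of the state.
- ctrl.read_state(): the state, without advancing time (a new reading comes with each control period).
- ctrl.camera(name): name is "scene" or "side" or "wrist"; returns the picture (400x640x3 uint8, blue, green, red); there is no depth.
- ctrl.camera_info(name): a dict with "mtx" (3x3 intrinsics, pixels), "xyz" and "orientation" of the camera in the world. Camera axes: x right, y up, looking along -z (the intrinsics and any distortion apply to the point x, -y, -z); pixel columns grow to the right and rows downward; lengths in m; the calibration is good to about 2 mm. The wrist camera is an equidistant fisheye: a pixel r from the principal point sees the ray r / f radians off the axis. A picture is of the moment at which its call begins: read the wrist's pose just before it. camera_info takes no time and is no camera call; for the wrist camera it gives the pose at the moment of the call.
- ctrl.sign_off(): hands the job in, once; it reports no verdict.
The state is a dict: "time": time; "joints": joint angles; "qd": joint speeds; "effort": joint torques, N m; "tool_pos": TCP position; "orientation": TCP orientation; "wrist_force": force on the tool from outside, world axes, zero at the start; "ft_torque": the same for the moment, N m; "grip_width": opening from 0.0 (shut) to 1.0 (fully open).
Only numpy, scipy, OpenCV 4.12 (cv2) and the standard library are available. Lean on these libraries where they do the work, as an engineer would, in place of code of your own. Each camera call takes 0.05 s, during which the arm holds its last target.

## Working session

There is one attempt and no reset: what is moved stays moved. The work goes in short steps, Python scripts to look and compute and a tool call to move; the robot and the scene stay as the last step left them, time stands still between calls to the robot, and variables do not carry over. Pictures are saved under pics/ and viewed, and the job is handed in when it is done.

Besides the shell and the picture viewer there is one more tool, called after "Request:" in YAML: its name, and indented under it one key for each argument. send_rows: Moves the arm, as the interface text tells. Its arguments: {"type":"object","properties":{"series":{"type":"string"},"grip_force":{"type":"number"}},"required":["series"]}

```bash
mkdir -p pics; ls; python3 - <<'E'
from bench import ctrl
import cv2
s=ctrl.read_state(); print(s)
for n in("scene","side","wrist"):
    print(n,ctrl.camera_info(n)); cv2.imwrite(f"pics/{n}0.png",ctrl.camera(n))
print(ctrl.pinch_z)
E
```

```text
pics
{'time': 0.0, 'joints': array([-1.05601441e-01,  4.91592041e-01,  1.55944707e+00, -2.96432065e-05,
        1.09167374e+00, -1.05662595e-01]), 'qd': array([ 0.00057055, -0.00044899,  0.00037838, -0.00118191,  0.00039018,
        0.00057905]), 'effort': array([-9.52334158e-04, -6.12640929e+01, -2.58175153e+01,  6.92750537e-02,
        4.83079045e-02, -1.38641695e-05]), 'tool_pos': array([6.24737130e-01, 4.18563212e-05, 1.89942395e-01]), 'orientation': array([-2.22075388e+00, -2.22092008e+00,  1.13792384e-03]), 'wrist_force': array([ 0.33690185,  0.93348398, -0.20936362]), 'ft_torque': array([-0.02128674, -0.02529403,  0.00891799]), 'grip_width': 0.9973717107550251}
scene {'mtx': array([[413.3168436 ,   0.        , 316.61442629],
       [  0.        , 413.3168436 , 190.9355161 ],
       [  0.        ,   0.        ,   1.        ]]), 'xyz': array([ 1.06657187, -0.46570155,  1.13941503]), 'orientation': array([0.56915516, 0.24655613, 0.84149602])}
side {'mtx': array([[361.88284972,   0.        , 324.37923368],
       [  0.        , 361.88284972, 200.40513855],
       [  0.        ,   0.        ,   1.        ]]), 'xyz': array([ 0.44584848, -0.95807855,  0.76970751]), 'orientation': array([ 0.97297507, -0.06057684, -0.08930455])}
wrist {'mtx': array([[309.70691629,   0.        , 321.80270738],
       [  0.        , 309.70691629, 200.58122423],
       [  0.        ,   0.        ,   1.        ]]), 'xyz': array([0.62434765, 0.06544403, 0.38475339]), 'orientation': array([-0.23586625,  0.00184269, -0.00036024])}
-0.0188
```

View pics/scene0.png

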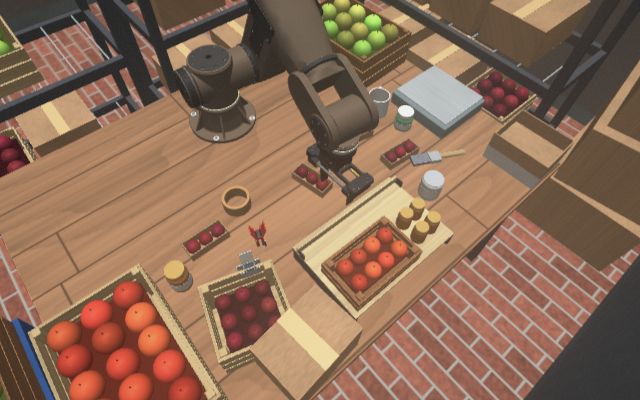

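View pics/side0.png

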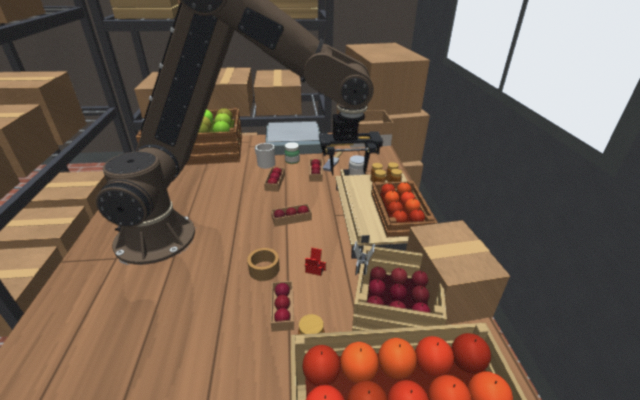

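View pics/wrist0.png

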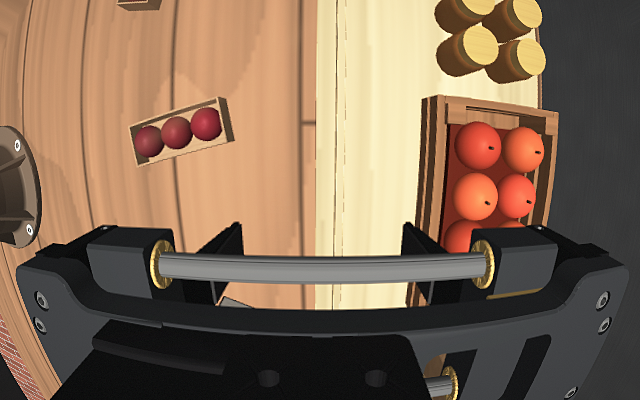

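```bash
cat > h.py <<'E'
import numpy as np, cv2
from scipy.spatial.transform import Rotation as R
def ray(info,px,fish=False):
    K=info['mtx'];u=(px[0]-K[0,2])/K[0,0];v=(px[1]-K[1,2])/K[1,1]
    if fish:
        r=np.hypot(u,v);s=np.sin(r)/r if r>1e-9 else 1.;d=np.array([u*s,-v*s,-np.cos(r)])
    else: d=np.array([u,-v,-1.]);d/=np.linalg.norm(d)
    return np.array(info['xyz']),R.from_rotvec(info['orientation']).apply(d)
def onz(info,px,z,fish=False):
    o,d=ray(info,px,fish);return o+d*(z-o[2])/d[2]
def tri(rays):
    A=np.zeros((3,3));b=np.zeros(3)
    for o,d in rays:
        P=np.eye(3)-np.outer(d,d);A+=P;b+=P@o
    x=np.linalg.solve(A,b)
    return x,[np.linalg.norm((np.eye(3)-np.outer(d,d))@(x-o)) for o,d in rays]
def proj(info,p,fish=False):
    q=R.from_rotvec(info['orientation']).inv().apply(np.atleast_2d(p)-info['xyz']);K=info['mtx']
    x,y,z=q[:,0],-q[:,1],-q[:,2]
    if fish:
        r=np.hypot(x,y);t=np.arctan2(r,z);k=t/np.maximum(r,1e-9);u,v=x*k,y*k
    else:u,v=x/z,y/z
    return np.c_[u*K[0,0]+K[0,2],v*K[1,1]+K[1,2]]
def crop(img,x0,y0,x1,y1,k,name):
    c=cv2.resize(img[y0:y1,x0:x1],None,fx=k,fy=k,interpolation=cv2.INTER_CUBIC)
    for x in range((x0//20+1)*20,x1,20): cv2.putText(c,str(x),(int((x-x0)*k),8),0,.3,(255,255,255),1);cv2.line(c,(int((x-x0)*k),10),(int((x-x0)*k),14),(255,255,255),1)
    for y in range((y0//20+1)*20,y1,20): cv2.putText(c,str(y),(0,int((y-y0)*k)+3),0,.3,(255,255,255),1);cv2.line(c,(20,int((y-y0)*k)),(25,int((y-y0)*k)),(255,255,255),1)
    cv2.imwrite(name,c)
E
python3 - <<'E'
from h import *
s=cv2.imread('pics/scene0.png');d=cv2.imread('pics/side0.png')
crop(s,170,120,470,320,2.6,'pics/c1.png');crop(d,230,130,470,330,3.2,'pics/c2.png')
E
```

```text
(no output)
```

View pics/c1.png

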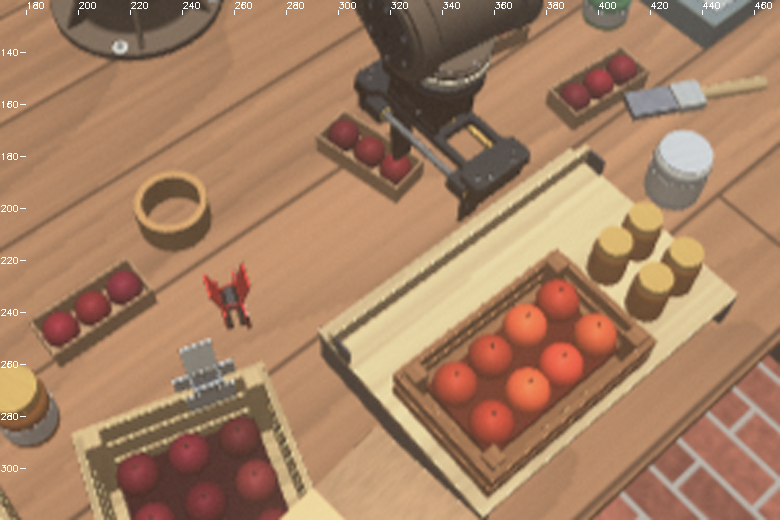

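View pics/c2.png

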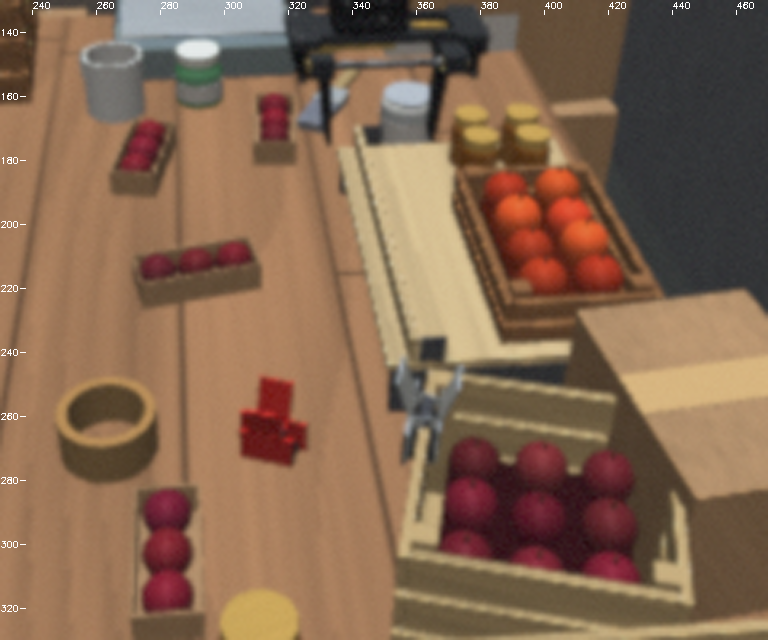

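```bash
python3 - <<'E'
from h import *
from bench import ctrl
I={n:ctrl.camera_info(n) for n in('scene','side','wrist')}
im={n:cv2.imread(f'pics/{n}0.png') for n in I}
def plums(n,boxes):
    hsv=cv2.cvtColor(im[n],cv2.COLOR_BGR2HSV)
    m=(((hsv[...,0]>168)|(hsv[...,0]<4))&(hsv[...,1]>110)&(hsv[...,2]>45)).astype(np.uint8)
    for k,(x0,y0,x1,y1) in boxes.items():
        s=np.zeros_like(m);s[y0:y1,x0:x1]=m[y0:y1,x0:x1]
        p=np.argwhere(s)[:,::-1].astype(float)
        c=p.mean(0);w,v=np.linalg.eigh(np.cov(p.T));
        ax=v[:,1]*2*np.sqrt(w[1])
        print(n,k,len(p),c.round(1),'axis',ax.round(1))
        q=[onz(I[n],c+t*ax,0.027,n=='wrist')for t in(-1,0,1)]
        e=q[2]-q[0];print('   ',q[1].round(4),'ang',np.degrees(np.arctan2(e[1],e[0])).round(1)%180, 'len',np.linalg.norm(e).round(3))
plums('scene',dict(A=(180,218,232,262),B=(292,158,332,200),D=(378,135,420,165)))
plums('side',dict(A=(270,280,295,328),B=(270,203,312,220),C=(264,165,286,186),D=(305,155,322,174)))
plums('wrist',dict(B=(130,95,230,165)))
for z in(.062,.052,.09):
  print([onz(I['wrist'],p,z,True).round(3) for p in((317,30),(317,200),(337,30),(337,200),(345,30),(345,200))])
for z in(.062,.09):print([onz(I['scene'],p,z).round(3) for p in((293,246),(387,180))])
print([onz(I['side'],p,.062).round(3) for p in((342,177),(389,245))])
E
```

```text
scene A 356 [204.7 237.7] axis [-21.2  13.7]
    [ 0.4099 -0.3278  0.027 ] ang 89.3 len 0.147
scene B 207 [312.1 177. ] axis [-17.3 -11.1]
    [0.4441 0.067  0.027 ] ang 11.400000000000006 len 0.148
scene D 211 [400.  150.8] axis [-14.6   8.3]
    [0.5544 0.3776 0.027 ] ang 84.1 len 0.135
side A 474 [281.7 301.8] axis [-0.  21.8]
    [ 0.409  -0.3248  0.027 ] ang 89.6 len 0.143
side B 189 [290.7 211.1] axis [-20.    3.1]
    [0.4425 0.0737 0.027 ] ang 10.099999999999994 len 0.142
side C 137 [274.4 175.4] axis [-4.6  7.8]
    [0.3832 0.3271 0.027 ] ang 74.0 len 0.129
side D 112 [315.4 166.3] axis [0.2 8. ]
    [0.5554 0.389  0.027 ] ang 86.0 len 0.141
wrist B 2098 [178.7 132.4] axis [-49.8  15.5]
    [0.4473 0.066  0.027 ] ang 11.400000000000006 len 0.149
[array([0.619, 0.171, 0.062]), array([ 0.619, -0.012,  0.062]), array([0.64 , 0.171, 0.062]), array([ 0.64 , -0.012,  0.062]), array([0.648, 0.171, 0.062]), array([ 0.649, -0.012,  0.062])]
[array([0.619, 0.174, 0.052]), array([ 0.618, -0.014,  0.052]), array([0.64 , 0.174, 0.052]), array([ 0.641, -0.014,  0.052]), array([0.649, 0.174, 0.052]), array([ 0.649, -0.014,  0.052])]
[array([0.619, 0.162, 0.09 ]), array([ 0.619, -0.005,  0.09 ]), array([0.638, 0.162, 0.09 ]), array([ 0.639, -0.005,  0.09 ]), array([0.646, 0.162, 0.09 ]), array([ 0.647, -0.005,  0.09 ])]
[array([ 0.618, -0.152,  0.062]), array([0.628, 0.228, 0.062])]
[array([ 0.629, -0.16 ,  0.09 ]), array([0.639, 0.21 , 0.09 ])]
[array([0.645, 0.232, 0.062]), array([ 0.727, -0.172,  0.062])]
```

Request:
send_rows:
  series: "6 -29 -22 0 0 0 1;6 -29 -22 0 0 0 1;6 -29 -22 0 0 0 1;6 -29 -22 0 0 0 1;6 -29 -22 0 0 0 1;0 0 0 0 0 -0.125 1;0 0 0 0 0 -0.125 1;0 0 0 0 0 -0.125 1;0 0 0 0 0 -0.125 1;0 0 0 0 0 -0.125 1;0 0 0 0 0 -0.125 1;0 0 0 0 0 -0.125 1"

```text
time: 1.15
tool_pos: [0.4711, 0.0315, 0.3026]
orientation: [-1.065, -2.949, 0.002]
wrist_force: [-0.0, -0.6, 0.6]
grip_width: 1.002
```

Request:
send_rows:
  series: "0 0 0 0 0 -0.12 1;0 0 0 0 0 -0.12 1;0 0 0 0 0 -0.12 1;0 0 0 0 0 -0.12 1;0 0 0 0 0 -0.12 1;0 0 0 0 0 -0.1 1;0 0 0 0 0 0 1"

```text
time: 1.73
tool_pos: [0.47, 0.0316, 0.3017]
orientation: [0.068, -3.133, -0.002]
wrist_force: [0.3, -0.8, 0.9]
grip_width: 1.001
```

```bash
cat > snap.py <<'E'
from h import *
from bench import ctrl
import sys,pickle
def st():
    s=ctrl.read_state();M=R.from_rotvec(s['orientation']).as_matrix()
    print('t %.2f'%s['time'],'tcp',s['tool_pos'].round(4),'x',M[:,0].round(3),'y',M[:,1].round(3),'z',M[:,2].round(3),'F',s['wrist_force'].round(1),'w',round(s['grip_width'],3),'j',s['joints'].round(2));return s
def snap(n,name):
    i=ctrl.camera_info(n);im=ctrl.camera(n);cv2.imwrite(f'pics/{name}.png',im);pickle.dump(i,open(f'pics/{name}.pkl','wb'));return i,im
def load(name): return pickle.load(open(f'pics/{name}.pkl','rb')),cv2.imread(f'pics/{name}.png')
if __name__=='__main__':
    st()
    for a in sys.argv[1:]: snap(*a.split(':'))
E
python3 snap.py wrist:w1 side:s1 scene:c1s
```

```text
t 1.73 tcp [0.47   0.0316 0.3017] x [-0.999 -0.043  0.008] y [-0.043  0.999  0.001] z [-0.008  0.001 -1.   ] F [ 0.3 -0.8  0.9] w 1.001 j [-0.07  0.16  1.75  0.    1.24 -1.69]
```

View pics/w1.png

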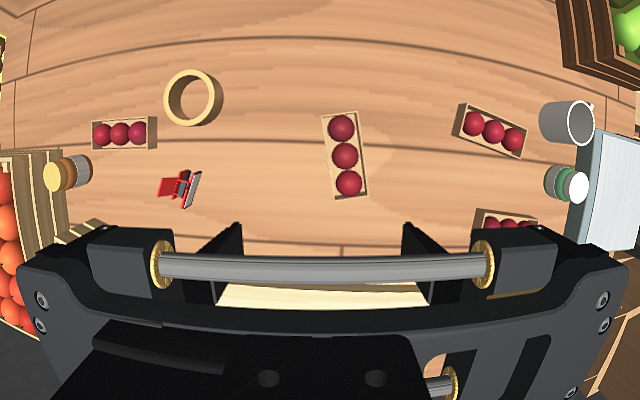

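View pics/c1s.png

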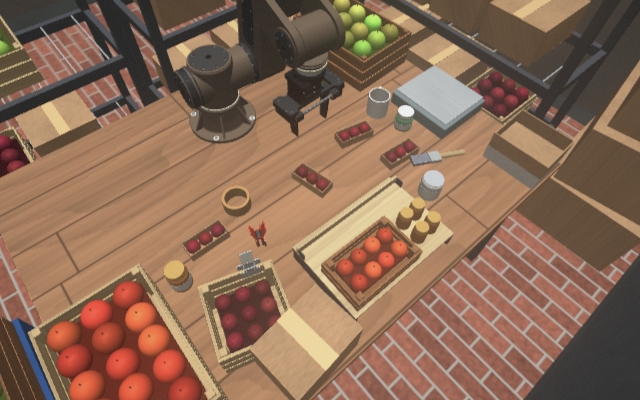

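```bash
python3 - <<'E'
from snap import *
def plums(name,n,boxes):
    I,im=load(name)
    hsv=cv2.cvtColor(im,cv2.COLOR_BGR2HSV)
    m=(((hsv[...,0]>168)|(hsv[...,0]<4))&(hsv[...,1]>110)&(hsv[...,2]>45)).astype(np.uint8)
    for k,(x0,y0,x1,y1) in boxes.items():
        s=np.zeros_like(m);s[y0:y1,x0:x1]=m[y0:y1,x0:x1]
        p=np.argwhere(s)[:,::-1].astype(float)
        q=np.array([onz(I,x,0.03,n=='wrist') for x in p])[:,:2];c=q.mean(0);w,v=np.linalg.eigh(np.cov(q.T))
        print(name,k,len(p),c.round(4),'ang',np.degrees(np.arctan2(v[1,1],v[0,1])).round(1)%180)
plums('w1','wrist',dict(A=(85,112,160,155),B=(320,110,370,200),C=(452,100,530,160)))
plums('c1s','scene',dict(A=(180,218,232,262),B=(292,158,332,200),D=(378,135,420,165),C=(335,118,375,148)))
plums('s1','side',dict(A=(270,280,295,328),B=(270,203,312,220),C=(264,165,286,186),D=(305,155,322,174)))
I,im=load('c1s'); crop(im,285,165,465,320,4,'pics/c3.png'); crop(im,190,210,290,330,6,'pics/c4.png')
I,im=load('s1'); crop(im,330,160,440,270,6,'pics/c5.png')
E
```

```text
w1 A 1024 [ 0.4086 -0.3241] ang 89.9
w1 B 1593 [0.4426 0.0657] ang 11.099999999999994
w1 C 1203 [0.3832 0.3139] ang 78.6
c1s A 353 [ 0.4114 -0.3278] ang 89.8
c1s B 184 [0.4453 0.0671] ang 11.400000000000006
c1s D 208 [0.5555 0.377 ] ang 84.7
c1s C 219 [0.3851 0.3149] ang 78.7
s1 A 474 [ 0.4091 -0.3265] ang 90.1
s1 B 191 [0.4423 0.0694] ang 11.599999999999994
s1 C 139 [0.3838 0.3227] ang 79.4
s1 D 111 [0.5552 0.3839] ang 85.5
```

View pics/c3.png

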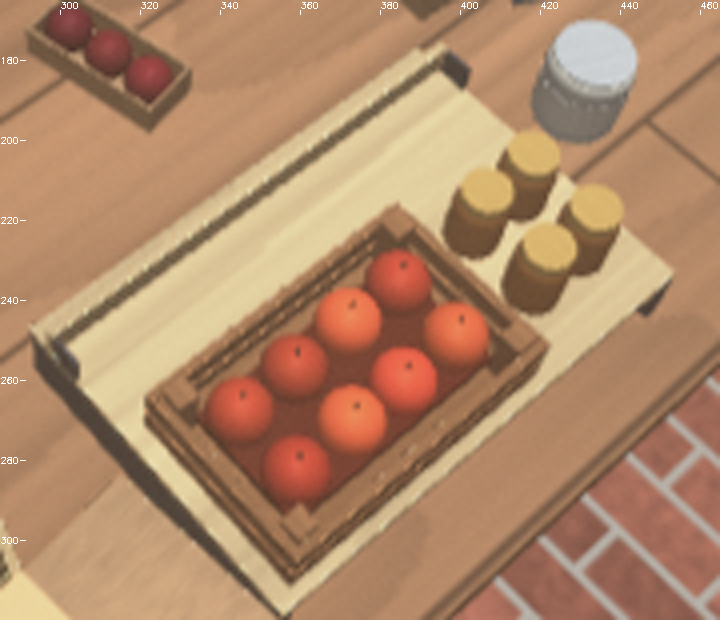

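View pics/c4.png

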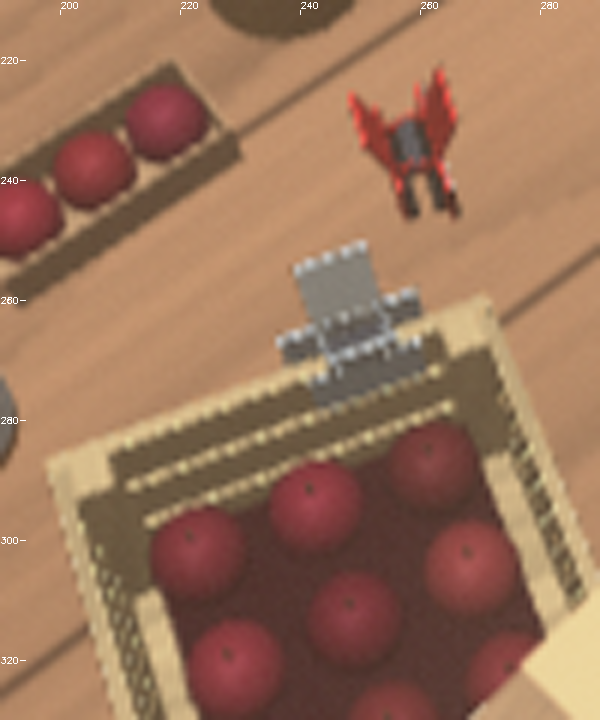

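View pics/c5.png

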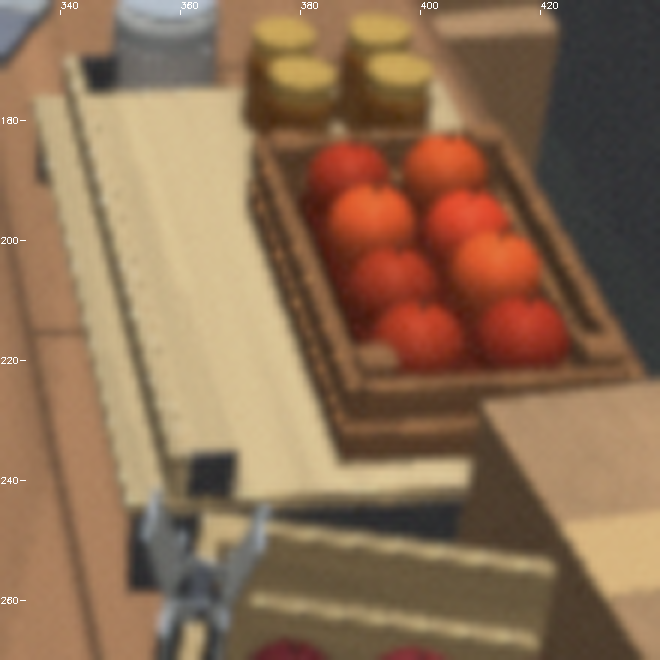

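```bash
python3 - <<'E'
from snap import *
Ic,_=load('c1s');Is,_=load('s1');
print('R corner',tri([ray(Ic,(291.5,247.5)),ray(Is,(351,245))]))
for p in((351,245),(335.5,176)):print(onz(Is,p,.062).round(4))
for p in((291.5,247),):print(onz(Ic,p,.062).round(4))
# predicted
for y in(-.16,-.165,-.155):print(y,proj(Ic,[.619,y,.062]).round(1),proj(Is,[.619,y,.062]).round(1))
for y in(.235,.24,.245):print(y,proj(Is,[.619,y,.062]).round(1))
# clip hinge, crate board top corners
print('crate corners scene', [onz(Ic,p,.134).round(4) for p in((198,287),(271,260))])
print('clip tri',tri([ray(Ic,(248,268)),ray(Is,(362,258))]))
for p in((339.5,169.5),(361,243)):print('lip side',onz(Is,p,.09).round(4))
E
```

```text
R corner (array([ 0.61647759, -0.1566549 ,  0.05739771]), [np.float64(0.0002153311094768796), np.float64(0.0002153311094769775)])
[ 0.6152 -0.1616  0.062 ]
[0.6213 0.2418 0.062 ]
[ 0.6173 -0.1571  0.062 ]
-0.16 [[291.1 248. ]] [[352.2 244.6]]
-0.165 [[289.7 249. ]] [[352.4 245.7]]
-0.155 [[292.4 247. ]] [[351.9 243.5]]
0.235 [[335.1 176.9]]
0.24 [[335.  176.3]]
0.245 [[334.8 175.6]]
crate corners scene [array([ 0.5829, -0.4289,  0.134 ]), array([ 0.6423, -0.2429,  0.134 ])]
clip tri (array([ 0.61944378, -0.30028308,  0.1360563 ]), [np.float64(0.0037928173866268217), np.float64(0.0037928173866270377)])
lip side [0.6359 0.2419 0.09  ]
lip side [ 0.6384 -0.1872  0.09  ]
```

Request:
send_rows:
  series: "12 18 0 0 0 -0.077 1;12 18 0 0 0 -0.077 1;0 0 41 0 0 0 1;0 0 41 0 0 0 1;0 0 41 0 0 0 1;0 0 41 0 0 0 1;0 0 41 0 0 0 1;0 0 20 0 0 0 1;0 0 0 0 0 0 1"
  grip_force: 15

```text
time: 2.63
tool_pos: [0.444, 0.0677, 0.0725]
orientation: [-0.262, 3.127, 0.001]
wrist_force: [-0.3, 0.7, -0.0]
grip_width: 1.002
```

```bash
python3 snap.py wrist:w2 scene:c2s
```

```text
t 2.63 tcp [0.444  0.0677 0.0725] x [-0.986 -0.167 -0.004] y [-0.167  0.986  0.   ] z [ 0.004  0.001 -1.   ] F [-0.3  0.7 -0. ] w 1.002 j [ 0.    0.43  2.11  0.    0.6  -1.74]
```

View pics/w2.png

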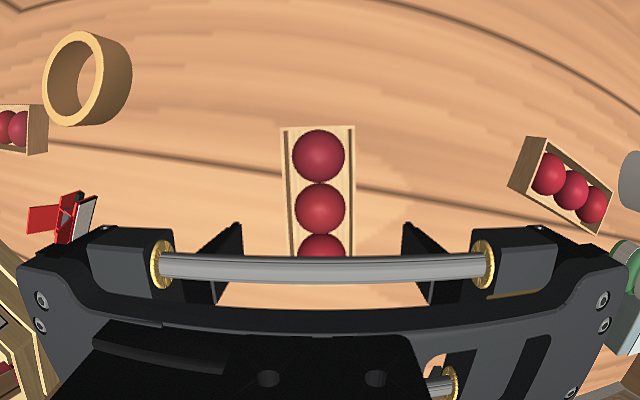

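```bash
python3 - <<'E'
from snap import *
I1,_=load('w1');I2,im=load('w2');Ic,_=load('c1s')
print(tri([ray(I1,(344.5,155.5),1),ray(I2,(320,208.5),1),ray(Ic,(312,177.3))]))
# rim corner near: w2 (282,128),(354,126)
for p in((282,128),(354,126)):print(onz(I2,p,.034,True).round(4))
print(proj(I2,[[.444,.0677,.0725],[.444,.0677,.03]],True))
E
```

```text
(array([0.44314561, 0.06635419, 0.02496574]), [np.float64(0.00094988085974626), np.float64(0.00010061891855609847), np.float64(0.0008518403625396023)])
[0.3841 0.0277 0.034 ]
[0.3737 0.0806 0.034 ]
[[321.3031353  228.652477  ]
 [321.3871442  211.34545379]]
```

Request:
send_rows:
  series: "0 0 30 0 0 0 1;0 0 31 0 0 0 1;0 0 0 0 0 0 0.4;0 0 0 0 0 0 0.4;0 0 0 0 0 0 0.4;0 0 0 0 0 0 0.4;0 0 0 0 0 0 0.4;0 0 0 0 0 0 0.4"
  grip_force: 15

```text
time: 3.4
tool_pos: [0.4552, 0.068, 0.0271]
orientation: [-0.254, 3.101, -0.002]
wrist_force: [1.2, -0.3, -0.0]
grip_width: 0.639
```

```bash
python3 snap.py scene:c3s
```

```text
t 3.40 tcp [0.4552 0.068  0.0271] x [-0.986 -0.163 -0.03 ] y [-0.163  0.987 -0.004] z [ 0.03   0.001 -1.   ] F [ 1.2 -0.3 -0. ] w 0.639 j [ 0.    0.52  2.13  0.    0.46 -1.73]
```

Request:
send_rows:
  series: "0 0 0 0 0 0 0.9;4 0 0 0 0.015 0 0.9;4 0 4 0 0.01 0 0.9;3 0 6 0 0.005 0 0.9;0 0 6 0 0 0 0.9;0 0 0 0 0 0 0.9"
  grip_force: 15

```text
time: 3.95
tool_pos: [0.4435, 0.066, 0.0105]
orientation: [0.256, -3.13, 0.007]
wrist_force: [-0.1, -0.2, -0.3]
grip_width: 0.893
```

Request:
send_rows:
  series: "0 0 0 0 0 0 0.4;0 0 0 0 0 0 0.4;0 0 0 0 0 0 0.4;0 0 0 0 0 0 0.4;0 0 0 0 0 0 0.4;0 0 0 0 0 0 0.4;0 0 0 0 0 0 0.4"
  grip_force: 15

```text
time: 4.53
tool_pos: [0.4433, 0.0666, 0.0105]
orientation: [0.255, -3.13, 0.005]
wrist_force: [-1.0, 5.9, 8.2]
grip_width: 0.479
```

```bash
python3 snap.py scene:c3s; python3 -c "
from h import *
im=cv2.imread('pics/c3s.png');crop(im,270,120,410,240,5,'pics/c6.png')"
```

```text
t 4.53 tcp [0.4433 0.0666 0.0105] x [-0.987 -0.162  0.002] y [-0.162  0.987 -0.003] z [-0.001 -0.004 -1.   ] F [-1.   5.9  8.2] w 0.479 j [ 0.    0.55  2.15 -0.01  0.44 -1.72]
```

View pics/c6.png

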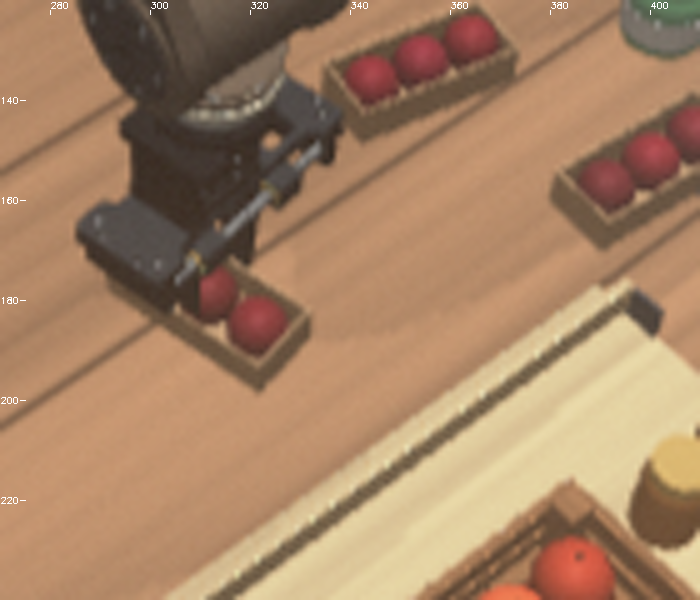

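```bash
python3 snap.py wrist:w3 side:s3; python3 -c "
from h import *
im=cv2.imread('pics/s3.png');crop(im,250,140,350,240,6,'pics/c7.png')"
```

```text
t 4.58 tcp [0.4434 0.0666 0.0105] x [-0.987 -0.162  0.002] y [-0.162  0.987 -0.003] z [-0.001 -0.004 -1.   ] F [-1.3  8.6  9.2] w 0.48 j [ 0.    0.55  2.15 -0.01  0.44 -1.72]
```

View pics/w3.png

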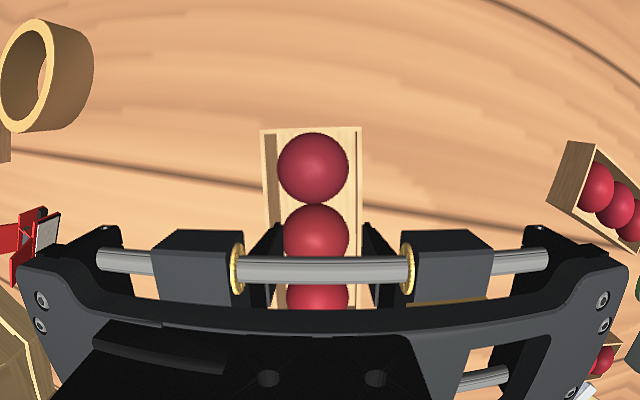

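View pics/c7.png

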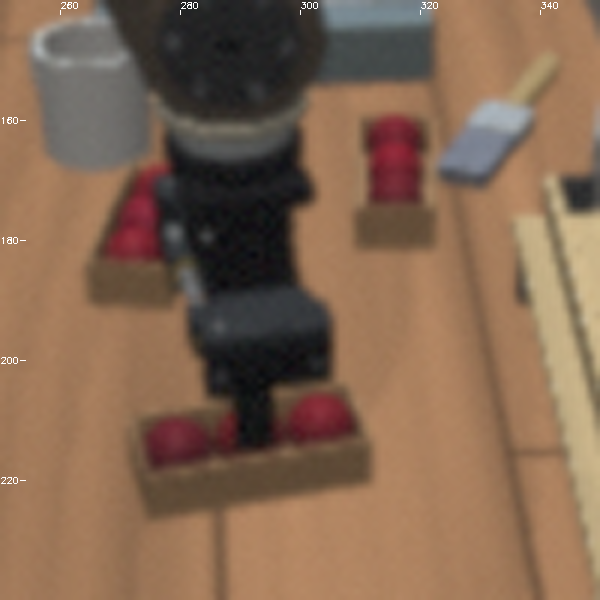

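```bash
python3 -c "
from h import *
im=cv2.imread('pics/w3.png');crop(im,220,110,420,330,3,'pics/c8.png')"
```

```text
(no output)
```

View pics/c8.png

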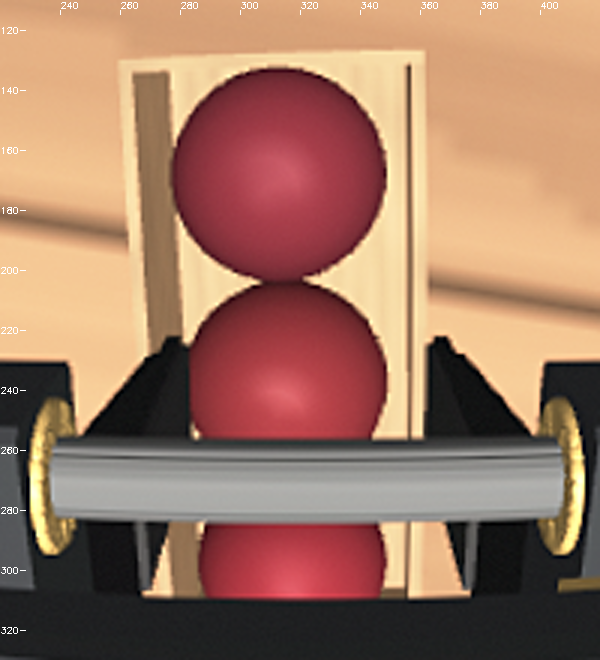

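Request:
send_rows:
  series: "0 0 0 0 0 0 0.55;0 0 0 0 0 0 0.55;0 0 0 0 0 0 0.55"
  grip_force: 15

```text
time: 4.93
tool_pos: [0.4436, 0.067, 0.0111]
orientation: [0.257, -3.131, 0.005]
wrist_force: [1.0, -0.5, 0.9]
grip_width: 0.547
```

```bash
python3 snap.py wrist:w4 side:s4;python3 -c "
from h import *
im=cv2.imread('pics/w4.png');a=im[110:330,220:420]
im=cv2.imread('pics/s4.png');b=cv2.resize(im[180:235,260:330],None,fx=4,fy=4);cv2.imwrite('pics/c9.png',np.hstack([cv2.resize(a,(400,440)),cv2.resize(cv2.copyMakeBorder(b,0,0,0,0,0),(400,440))]))"
```

```text
t 4.93 tcp [0.4436 0.067  0.0111] x [-0.987 -0.163  0.001] y [-0.163  0.987 -0.003] z [ 0.    -0.003 -1.   ] F [ 1.  -0.5  0.9] w 0.547 j [ 0.    0.55  2.15 -0.01  0.44 -1.72]
```

View pics/c9.png

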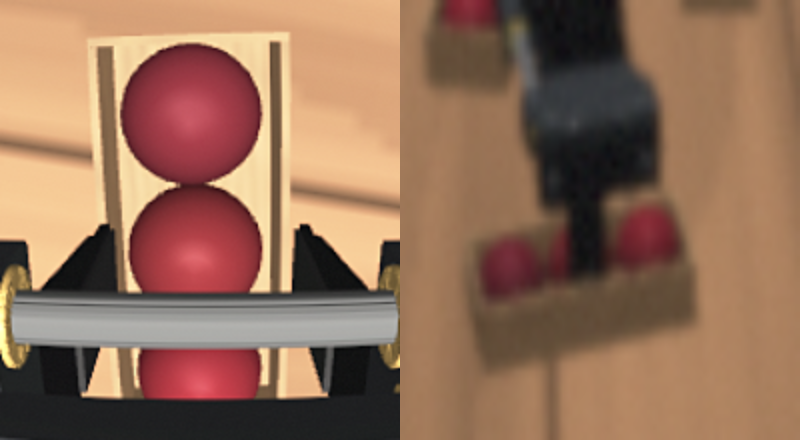

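Request:
send_rows:
  series: "0 0 -10 0 0 0 0.55;0 0 -20 0 0 0 0.55;0 0 -20 0 0 0 0.6;0 0 0 0 0 0 0.9;0 0 0 0 0 0 0.9;0 0 0 0 0 0 0.9;0 0 0 0 0 0 0.9"
  grip_force: 5

```text
time: 5.62
tool_pos: [0.4428, 0.0665, 0.061]
orientation: [0.255, -3.128, 0.005]
wrist_force: [0.4, -0.3, -0.1]
grip_width: 0.82
```

```bash
python3 snap.py wrist:w5;python3 - <<'E'
from snap import *
I,im=load('w5')
hsv=cv2.cvtColor(im,cv2.COLOR_BGR2HSV)
m=(((hsv[...,0]>168)|(hsv[...,0]<4))&(hsv[...,1]>110)&(hsv[...,2]>45)).astype(np.uint8)
m[:, :270]=0;m[:,380:]=0;m[255:]=0;m[:110]=0
for c in cv2.findContours(m,0,2)[0]:
    if cv2.contourArea(c)>300:
        print(cv2.minEnclosingCircle(c))
crop(im,220,100,420,330,3,'pics/c10.png')
E
```

```text
t 5.62 tcp [0.4428 0.0665 0.061 ] x [-0.987 -0.162  0.004] y [-0.162  0.987 -0.003] z [-0.003 -0.004 -1.   ] F [ 0.4 -0.3 -0.1] w 0.82 j [ 0.    0.45  2.11 -0.01  0.58 -1.72]
((320.5, 195.29339599609375), 62.870723724365234)
```

View pics/c10.png

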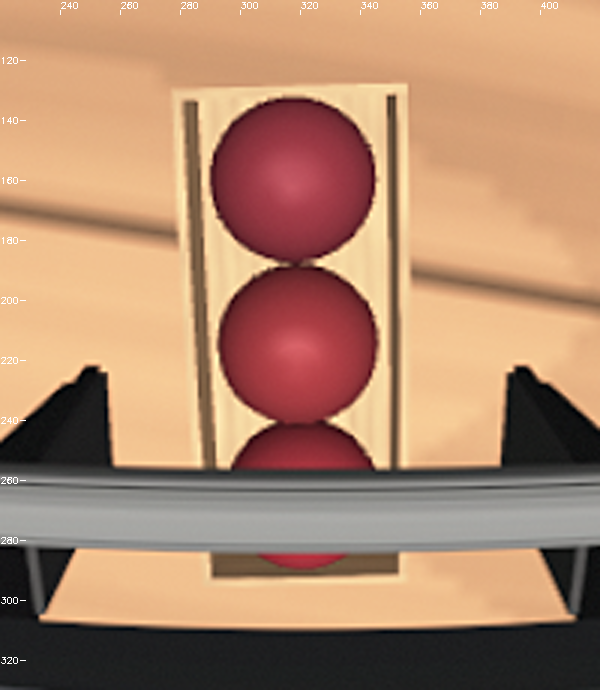

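Request:
send_rows:
  series: "0 -2 10 0 0 0.02 0.82;0 0 12 0 0 0 0.82;0 0 12 0 0 0 0.82;0 0 12 0 0 0 0.8;0 0 0 0 0 0 0.7;0 0 0 0 0 0 0.65;0 0 0 0 0 0 0.62;0 0 0 0 0 0 0.6;0 0 0 0 0 0 0.59;0 0 0 0 0 0 0.57;0 0 0 0 0 0 0.57"
  grip_force: 5

```text
time: 6.58
tool_pos: [0.4419, 0.0642, 0.0111]
orientation: [0.222, -3.126, 0.005]
wrist_force: [-0.4, 0.2, 0.1]
grip_width: 0.573
```

```bash
python3 snap.py wrist:w6;python3 - <<'E'
from snap import *
I,im=load('w6')
crop(im,220,100,420,330,3,'pics/c11.png')
E
```

```text
t 6.58 tcp [0.4419 0.0642 0.0111] x [-0.99  -0.141  0.008] y [-0.141  0.99  -0.003] z [-0.008 -0.004 -1.   ] F [-0.4  0.2  0.1] w 0.573 j [-0.    0.55  2.15 -0.01  0.45 -1.71]
```

View pics/c11.png

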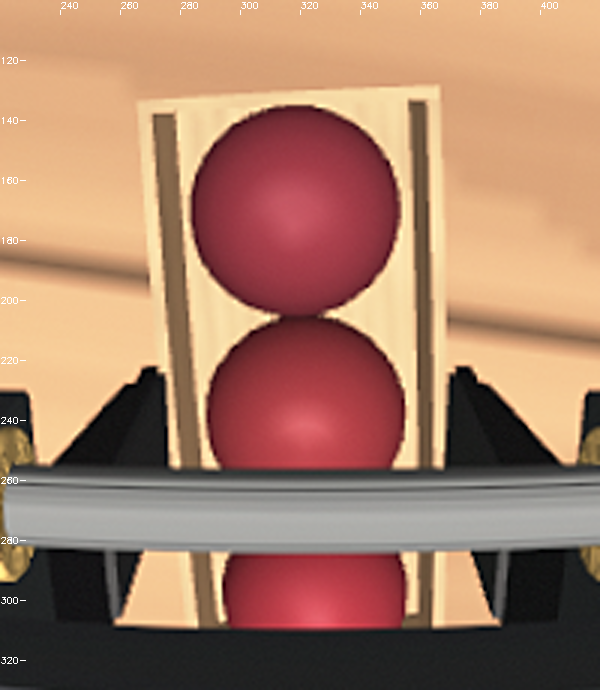

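Request:
send_rows:
  series: "0 0 0 0 0 0 0.64;0 0 0 0 0 0 0.64;0 0 0 0 0 -0.05 0.64;0 0 0 0 0 0 0.6;0 0 0 0 0 0 0.57;0 0 0 0 0 0 0.55;0 0 0 0 0 0 0.54;0 0 0 0 0 0 0.53;0 0 0 0 0 0 0.53"
  grip_force: 5

```text
time: 7.38
tool_pos: [0.4422, 0.0642, 0.0118]
orientation: [0.295, -3.121, 0.005]
wrist_force: [-0.6, -0.3, -0.3]
grip_width: 0.535
```

```bash
python3 snap.py wrist:w7;python3 - <<'E'
from snap import *
I,im=load('w7')
crop(im,220,100,420,330,3,'pics/c12.png')
E
```

```text
t 7.38 tcp [0.4422 0.0642 0.0118] x [-0.982 -0.187  0.007] y [-0.187  0.982 -0.003] z [-0.006 -0.004 -1.   ] F [-0.6 -0.3 -0.3] w 0.535 j [-0.    0.55  2.15 -0.01  0.45 -1.75]
```

View pics/c12.png

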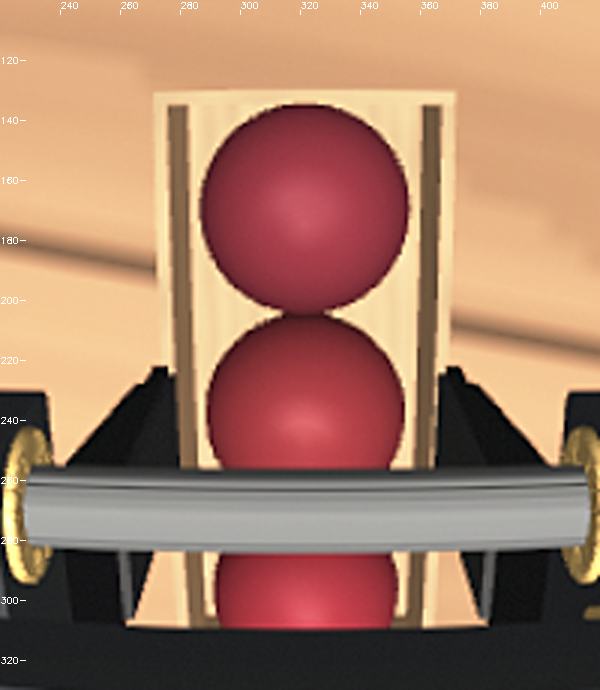

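```bash
python3 snap.py side:s7;python3 - <<'E'
from snap import *
I,im=load('s7')
crop(im,255,180,335,240,8,'pics/c13.png')
E
```

```text
t 7.43 tcp [0.4423 0.0642 0.0118] x [-0.982 -0.187  0.007] y [-0.188  0.982 -0.003] z [-0.006 -0.004 -1.   ] F [ 0.   0.3 -0.4] w 0.528 j [-0.    0.55  2.15 -0.01  0.45 -1.75]
```

View pics/c13.png

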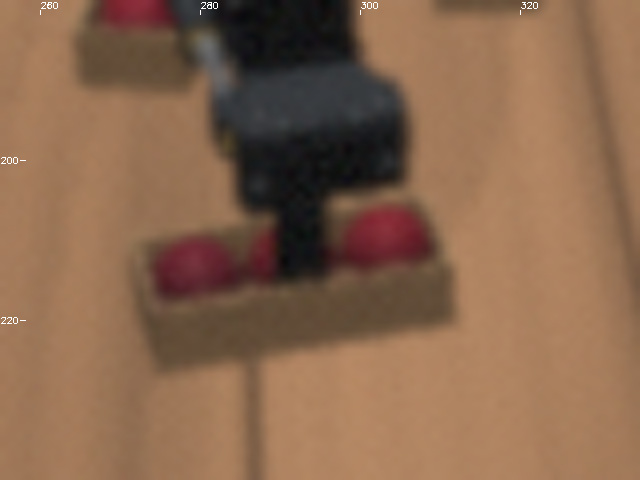

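```bash
python3 - <<'E'
from snap import *
I,im=load('s7')
y=np.array([-.188,.982,-.003]);T=np.array([.4423,.0642,.0118])
for o in(-.025,-.037):
  for z in(0,.0222,.05): print(o,z,proj(I,T+o*y+[0,0,z]).round(1))
E
```

```text
-0.025 0 [[292.4 220.3]]
-0.025 0.0222 [[292.2 215.1]]
-0.025 0.05 [[291.8 208.5]]
-0.037 0 [[293.2 222.4]]
-0.037 0.0222 [[292.9 217.2]]
-0.037 0.05 [[292.6 210.5]]
```

```bash
python3 - <<'E'
from snap import *
T=np.array([.47,.0316,.3017]);y=np.array([-.043,.999,0]);x=np.array([-.999,-.043,0])
for n,b in(('s1',(270,60,400,190)),('c1s',(250,50,360,160))):
  I,im=load(n)
  for o in(-.0475,.0475,-.0595,.0595):
    for dz in(0,.0222):
      p=proj(I,T+o*y+[0,0,dz])[0]; cv2.circle(im,(int(round(p[0])),int(round(p[1]))),0,(0,255,0) if dz==0 else(0,255,255),-1); print(n,o,dz,p.round(1))
  crop(im,*b,5,'pics/d_%s.png'%n)
E
```

```text
s1 -0.0475 0 [297.9 151.2]
s1 -0.0475 0.0222 [297.6 144.2]
s1 0.0475 0 [295.2 137.5]
s1 0.0475 0.0222 [295.  130.8]
s1 -0.0595 0 [298.2 153.1]
s1 -0.0595 0.0222 [298. 146.]
s1 0.0595 0 [294.9 135.9]
s1 0.0595 0.0222 [294.7 129.2]
c1s -0.0475 0 [295.8 138.8]
c1s -0.0475 0.0222 [295.5 133.2]
c1s 0.0475 0 [321.5 121.5]
c1s 0.0475 0.0222 [321.7 115.8]
c1s -0.0595 0 [292.4 141. ]
c1s -0.0595 0.0222 [292.1 135.4]
c1s 0.0595 0 [324.6 119.4]
c1s 0.0595 0.0222 [324.8 113.6]
```

View pics/d_c1s.png

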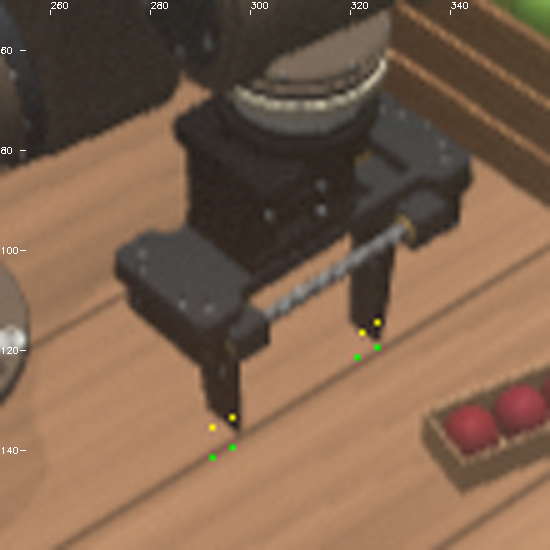

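View pics/d_s1.png

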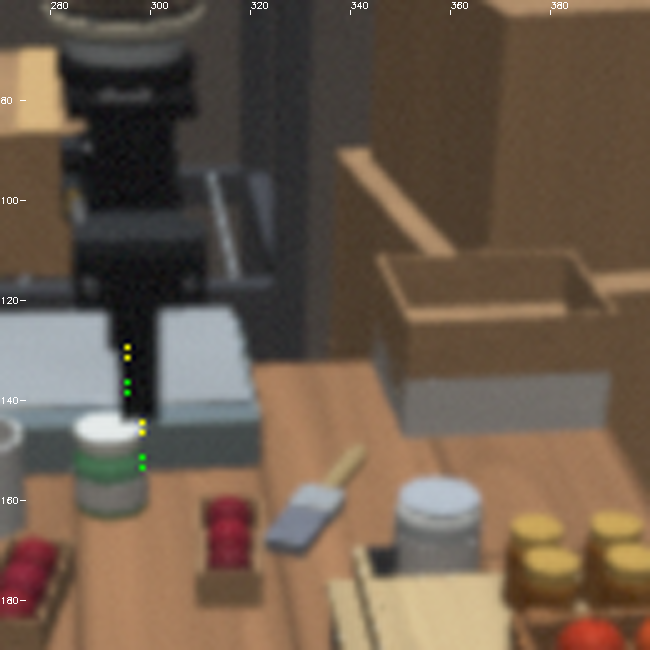

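Request:
send_rows:
  series: "0 0 -20 0 0 0 0.6;0 0 -20 0 0 0 0.8;0 0 0 0 0 0 0.85;0 0 0 0 0 0 0.85;0 0 0 0 0 0 0.85;0 0 10 0 0 0 0.85;0 0 10 0 0 0 0.85;0 0 10 0 0 0 0.85;0 0 10 0 0 0 0.85;0 0 4 0 0 0 0.85;0 0 3 0 0 0 0.85"
  grip_force: 5

```text
time: 8.4
tool_pos: [0.4405, 0.0641, 0.0002]
orientation: [0.293, -3.117, 0.004]
wrist_force: [0.2, 0.6, -0.5]
grip_width: 0.852
```

Request:
send_rows:
  series: "0 0 2 0 0 0 0.85;0 0 2 0 0 0 0.85;0 0 0 0 0 0 0.85"
  grip_force: 5

```text
time: 8.65
tool_pos: [0.4399, 0.0641, -0.005]
orientation: [0.293, -3.115, 0.004]
wrist_force: [0.1, -0.1, -0.4]
grip_width: 0.852
```

```bash
python3 snap.py side:s8;python3 - <<'E'
from snap import *
I,im=load('s8')
crop(im,255,180,335,240,8,'pics/c14.png')
E
```

```text
t 8.65 tcp [ 0.4399  0.0641 -0.005 ] x [-0.982 -0.186  0.013] y [-0.186  0.982 -0.001] z [-0.013 -0.004 -1.   ] F [ 0.1 -0.1 -0.4] w 0.852 j [-0.    0.58  2.16 -0.01  0.41 -1.75]
```

View pics/c14.png

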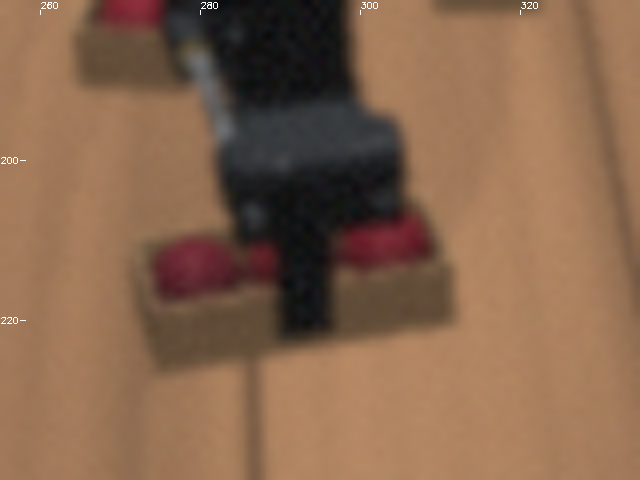

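Request:
send_rows:
  series: "-2 0 3 0 -0.013 0 0.85;0 0 3 0 0 0 0.8;0 0 0 0 0 0 0.7;0 0 0 0 0 0 0.6;0 0 0 0 0 0 0.5;0 0 0 0 0 0 0.5;0 0 0 0 0 0 0.5;0 0 0 0 0 0 0.5"
  grip_force: 10

```text
time: 9.37
tool_pos: [0.4427, 0.0645, -0.0105]
orientation: [-0.294, 3.124, -0.002]
wrist_force: [0.0, 0.5, -2.1]
grip_width: 0.59
```

```bash
python3 snap.py side:s9 wrist:w9;python3 - <<'E'
from snap import *
I,im=load('s9')
crop(im,255,180,335,240,8,'pics/c15.png')
E
```

```text
t 9.37 tcp [ 0.4427  0.0645 -0.0105] x [-0.982 -0.187 -0.004] y [-0.187  0.982 -0.002] z [ 0.004 -0.001 -1.   ] F [ 0.   0.5 -2.1] w 0.59 j [-0.    0.59  2.17 -0.    0.38 -1.76]
```

View pics/c15.png

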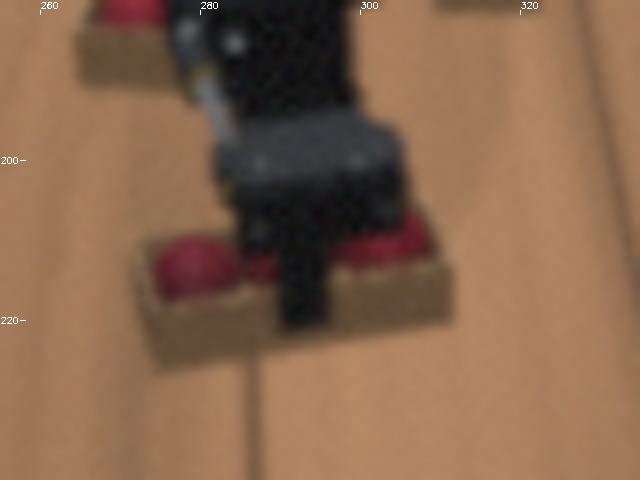

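Request:
send_rows:
  series: "0 0 -8 0 0 0.094 0.5;0 0 -10 0 0 0.094 0.5;-12 -8 0 0 0 0 0.5;-25 -16 0 0 0 0 0.5;-25 -16 0 0 0 0 0.5;-20 -16 0 0 0 0 0.5;-10 -8 0 0 0 0 0.5;0 0 0 0 0 0 0.5"
  grip_force: 10

```text
time: 10.13
tool_pos: [0.5354, -0.0025, 0.0078]
orientation: [-0.012, -3.141, 0.002]
wrist_force: [-1.5, -0.1, -3.9]
grip_width: 0.586
```

```bash
python3 snap.py wrist:w10 side:s10; python3 -c "
from h import *
im=cv2.imread('pics/s10.png');crop(im,260,140,400,260,5,'pics/c16.png')"
```

```text
t 10.13 tcp [ 0.5354 -0.0025  0.0078] x [-1.     0.008  0.001] y [ 0.008  1.    -0.001] z [-0.001 -0.001 -1.   ] F [-1.5 -0.1 -3.9] w 0.586 j [-0.13  0.63  1.94 -0.    0.58 -1.69]
```

View pics/c16.png

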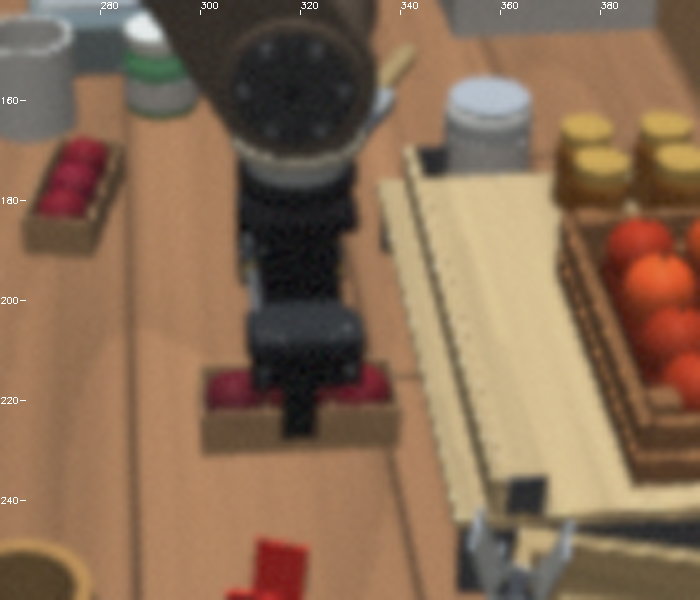

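View pics/w10.png

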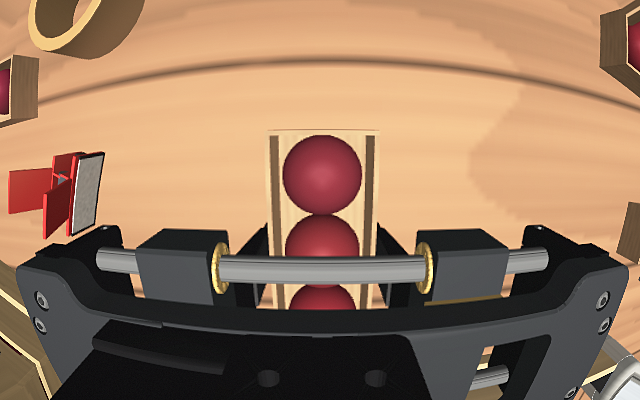

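Request:
send_rows:
  series: "0 0 9 0 0 0 0.5;0 0 9 0 0 0 0.5;0 0 0 0 0 0 0.5;-13 0 0 0 0 0 0.5;-13 0 0 0 0 0 0.5;-13 0 0 0 0 0 0.5;-12 0 0 0 0 0 0.5;0 0 0 0 0 0 0.5"
  grip_force: 10

```text
time: 10.9
tool_pos: [0.5716, 0.0036, -0.0138]
orientation: [-0.003, -3.115, -0.002]
wrist_force: [3.1, -0.4, 1.8]
grip_width: 0.589
```

Request:
send_rows:
  series: "-7 0 -1 0 0 0 0.5;-7 0 -1 0 0 0 0.5;0 0 0 0 0 0 0.5;0 0 0 0 0 0 0.7;0 0 0 0 0 0 0.75;0 0 0 0 0 0 0.75"
  grip_force: 10

```text
time: 11.4
tool_pos: [0.5846, 0.0053, -0.0136]
orientation: [-0.0, -3.112, -0.003]
wrist_force: [-0.1, 1.1, -0.3]
grip_width: 0.728
```

```bash
python3 snap.py side:s11; python3 -c "
from h import *
im=cv2.imread('pics/s11.png');crop(im,260,140,400,260,5,'pics/c17.png')"
```

```text
t 11.40 tcp [ 0.5846  0.0053 -0.0136] x [-1.     0.     0.029] y [0.    1.    0.002] z [-0.029  0.002 -1.   ] F [-0.1  1.1 -0.3] w 0.728 j [-0.1   0.71  1.8  -0.    0.65 -1.67]
```

View pics/c17.png

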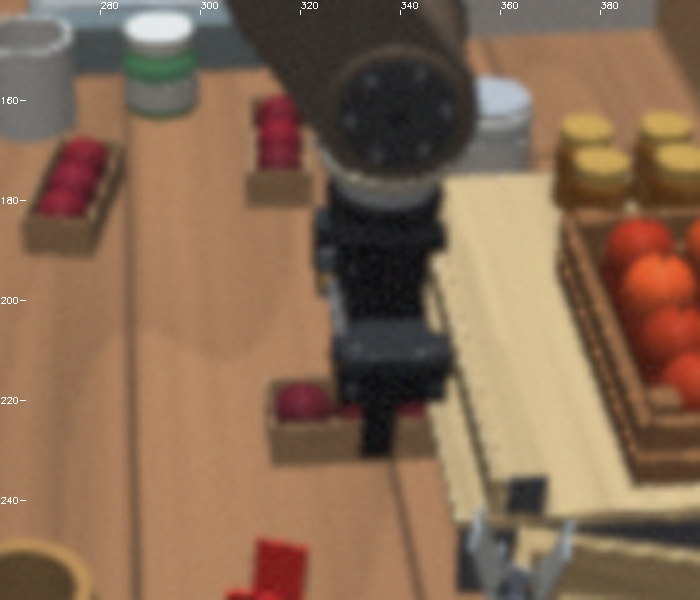

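Request:
send_rows:
  series: "0 0 -20 0 0 0 0.75;0 0 -38 0 0 0 0.75;0 0 -25 0 0 0 0.6;30 -3 0 0 -0.09 0 0.3;30 0 0 0 -0.09 0 0.25;30 0 0 0 0 0 0.25;0 0 0 0 0 0 0.25"
  grip_force: 10

```text
time: 12.03
tool_pos: [0.4973, 0.0014, 0.0698]
orientation: [0.001, 2.98, 0.0]
wrist_force: [1.4, 0.6, 0.7]
grip_width: 0.458
```

```bash
python3 snap.py wrist:w12
```

```text
t 12.03 tcp [0.4973 0.0014 0.0698] x [-0.987  0.001 -0.161] y [0.001 1.    0.   ] z [ 0.161  0.    -0.987] F [1.4 0.6 0.7] w 0.458 j [-0.14  0.44  2.11  0.06  0.43 -1.76]
```

View pics/w12.png

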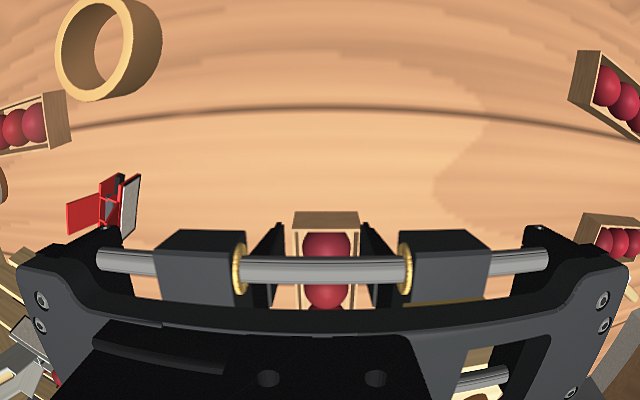

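```bash
python3 - <<'E'
from snap import *
I,im=load('w12')
for p,z in(((293,228),.034),((359,228),.034),((298,212),0.0),((356,212),0)):print(onz(I,p,z,True).round(4))
E
```

```text
[ 0.5158 -0.0213  0.034 ]
[0.516  0.0312 0.034 ]
[ 0.5175 -0.0198  0.    ]
[0.5176 0.0323 0.    ]
```

Request:
send_rows:
  series: "8 2 20 0 0 0 0.25;5 2 20 0 0 0 0.25;3 0 15 0 0 0 0.25;2 0 10 0 0 0 0.25;0 0 3 0 0 0 0.25;0 0 0 0 0 0 0.25"
  grip_force: 10

```text
time: 12.58
tool_pos: [0.5008, 0.0042, -0.0]
orientation: [0.003, 2.968, -0.002]
wrist_force: [0.5, 0.3, 0.0]
grip_width: 0.251
```

```bash
python3 snap.py side:s12; python3 -c "
from h import *
im=cv2.imread('pics/s12.png');crop(im,260,140,400,260,5,'pics/c18.png')"
```

```text
t 12.58 tcp [ 0.5008  0.0042 -0.    ] x [-0.985  0.002 -0.172] y [ 0.002  1.    -0.001] z [ 0.172 -0.002 -0.985] F [0.5 0.3 0. ] w 0.251 j [-0.14  0.58  2.15  0.09  0.23 -1.8 ]
```

View pics/c18.png

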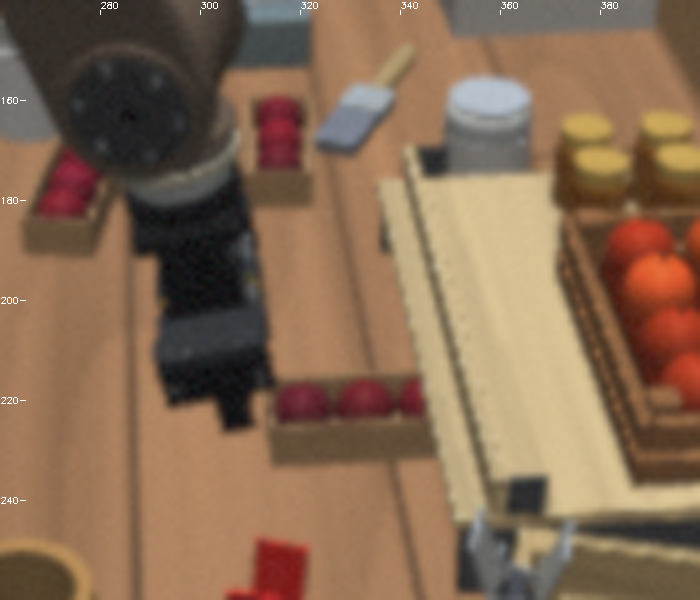

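Request:
send_rows:
  series: "-11 0 2 0 0 0 0.25;-13.8 0 2.4 0 0 0 0.25;-13.8 0 2.4 0 0 0 0.25;-13.8 0 2.4 0 0 0 0.25;-13.8 0 2.4 0 0 0 0.25;-13.8 0 2.4 0 0 0 0.25;0 0 0 0 0 0 0.25"
  grip_force: 10

```text
time: 13.22
tool_pos: [0.5866, 0.004, 0.0046]
orientation: [0.003, 2.969, -0.003]
wrist_force: [0.5, -0.2, -0.7]
grip_width: 0.251
```

```bash
python3 snap.py side:s13; python3 -c "
from h import *
im=cv2.imread('pics/s13.png');crop(im,260,140,400,260,5,'pics/c19.png')"
```

```text
t 13.22 tcp [0.5866 0.004  0.0046] x [-0.985  0.002 -0.172] y [ 0.002  1.    -0.002] z [ 0.172 -0.002 -0.985] F [ 0.5 -0.2 -0.7] w 0.251 j [-0.11  0.64  1.94  0.05  0.39 -1.73]
```

View pics/c19.png

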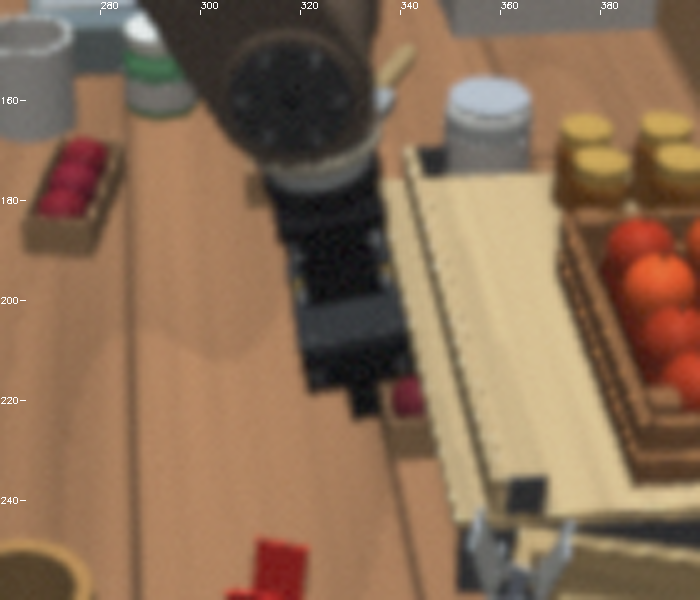

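Request:
send_rows:
  series: "-9 0 3 0 0 0 0.25;-9 0 3 0 0 0 0.25;-5 0 1.5 0 0 0 0.25;0 0 0 0 0 0 0.25"
  grip_force: 10

```text
time: 13.6
tool_pos: [0.606, 0.0045, 0.0021]
orientation: [0.002, 2.974, -0.002]
wrist_force: [-0.0, 0.5, 0.2]
grip_width: 0.256
```

```bash
python3 snap.py side:s14 wrist:w14; python3 -c "
from h import *
im=cv2.imread('pics/s14.png');crop(im,300,160,400,260,6,'pics/c20.png')"
```

```text
t 13.60 tcp [0.606  0.0045 0.0021] x [-0.986  0.001 -0.167] y [ 0.001  1.    -0.001] z [ 0.167 -0.001 -0.986] F [-0.   0.5  0.2] w 0.256 j [-0.11  0.66  1.89  0.04  0.42 -1.72]
```

View pics/c20.png

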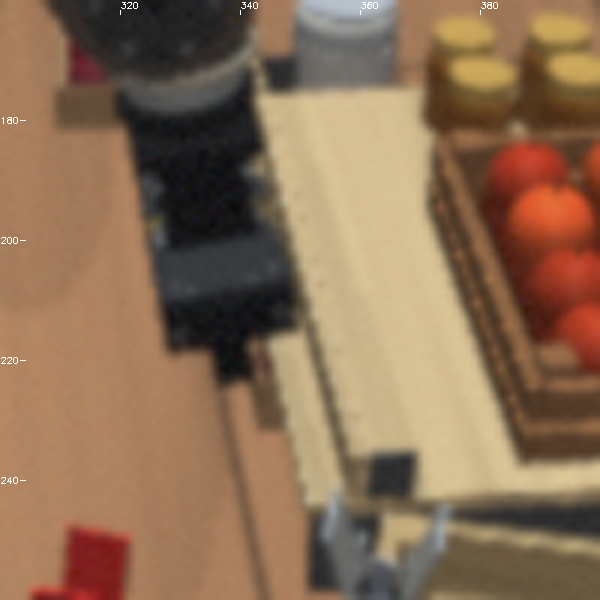

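View pics/w14.png

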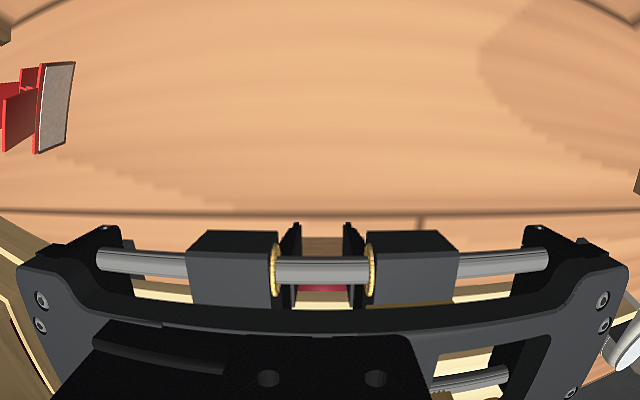

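Request:
send_rows:
  series: "-5 0 1 0 0 0 0.25;-4 0 1 0 0 0 0.25;0 0 0 0 0 0 0.25"
  grip_force: 10

```text
time: 13.95
tool_pos: [0.6139, 0.0045, 0.0016]
orientation: [0.002, 2.976, -0.001]
wrist_force: [-0.6, 0.4, -0.1]
grip_width: 0.25
```

```bash
python3 snap.py side:s15 wrist:w15; python3 -c "
from snap import *
I,im=load('s15');crop(im,300,180,380,250,8,'pics/c21.png')
for x in(.612,.618,.624):print(x,proj(I,[[x,-.024,.034],[x,-.024,0.0],[.618,-.024,.052],[.618,-.05,.052]]).round(1).tolist())
I,im=load('w15');crop(im,260,200,390,310,6,'pics/c22.png')"
```

```text
t 13.95 tcp [0.6139 0.0045 0.0016] x [-0.986  0.001 -0.165] y [ 0.002  1.    -0.001] z [ 0.165 -0.001 -0.986] F [-0.6  0.4 -0.1] w 0.25 j [-0.11  0.67  1.87  0.04  0.44 -1.71]
0.612 [[342.8, 224.0], [342.4, 232.0], [344.8, 219.5], [346.0, 224.4]]
0.618 [[344.6, 223.9], [344.1, 231.9], [344.8, 219.5], [346.0, 224.4]]
0.624 [[346.4, 223.8], [345.9, 231.8], [344.8, 219.5], [346.0, 224.4]]
```

View pics/c21.png

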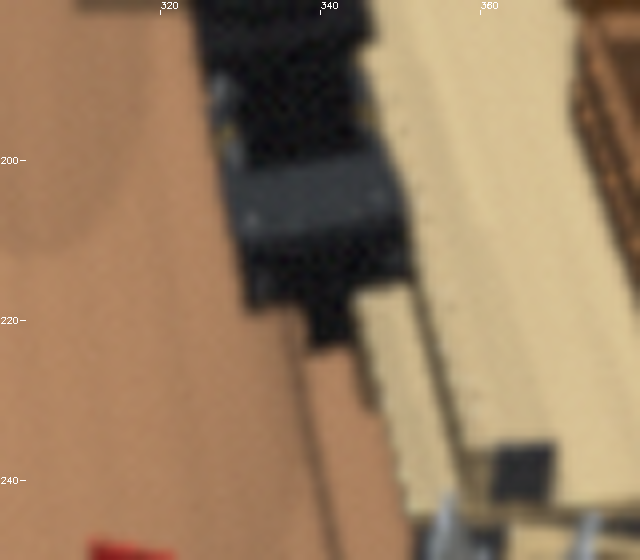

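View pics/c22.png

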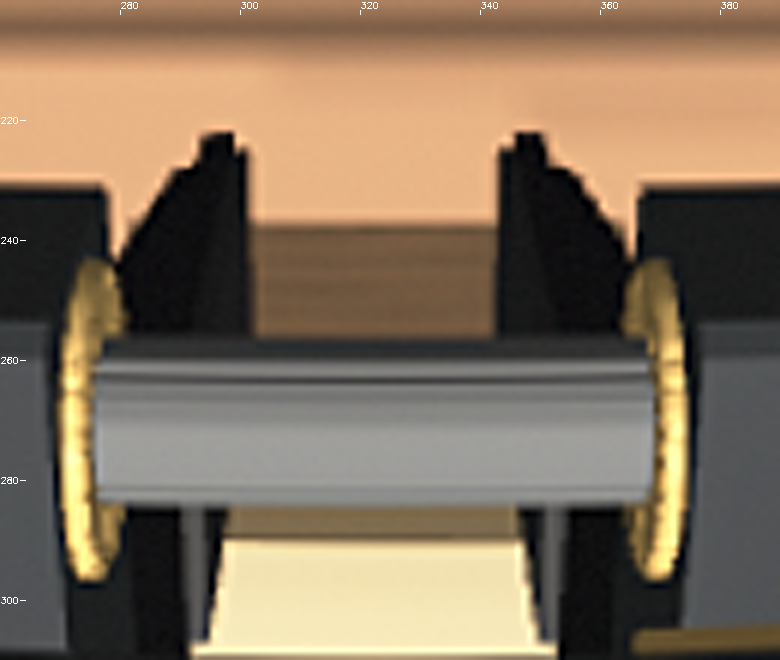

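```bash
python3 -c "
from snap import *
I,im=load('w15')
print(onz(I,(320,237),0,1).round(4),onz(I,(320,290),.062,1).round(4),onz(I,(320,285),.052,1).round(4))"
```

```text
[0.6213 0.0035 0.    ] [0.6167 0.0039 0.062 ] [0.6214 0.0038 0.052 ]
```

Request:
send_rows:
  series: "20 0 -3.5 0 0 0 0.25;20 0 -3.5 0 0 0 0.25;0 0 -41 0 0.055 0 0.6;0 0 -41 0 0.055 0 0.9;0 0 -41 0 0.055 0 1;0 41 0 0 0 0 1;0 41 0 0 0 0 1;0 41 0 0 0 0 1;0 41 0 0 0 0 1;0 41 0 0 0 0 1;0 41 0 0 0 0 1;0 41 0 0 0 0 1"
  grip_force: 10

```text
time: 15.05
tool_pos: [0.5636, 0.2924, 0.1313]
orientation: [0.024, 3.133, 0.0]
wrist_force: [1.6, -0.6, 0.1]
grip_width: 0.894
```

Request:
send_rows:
  series: "0 30 0 0 0 0.12 1;0 0 0 0 0 0.12 1;0 0 0 0 0 0.12 1;0 0 0 0 0 0.12 1;0 0 0 0 0 0.12 1;0 0 0 0 0 0.12 1;0 0 0 0 0 0.12 1;0 0 0 0 0 0.12 1;0 0 0 0 0 0.12 1;0 0 0 0 0 0.12 1;0 0 0 0 0 0.12 1;0 0 0 0 0 0.12 1"
  grip_force: 10

```text
time: 16.05
tool_pos: [0.5645, 0.3367, 0.1293]
orientation: [2.139, 2.29, 0.025]
wrist_force: [-0.2, 0.4, -0.1]
grip_width: 0.999
```

```bash
python3 snap.py wrist:w16 scene:c16s
```

```text
t 16.05 tcp [0.5645 0.3367 0.1293] x [-0.068  0.998  0.005] y [0.998 0.068 0.017] z [ 0.017  0.006 -1.   ] F [-0.2  0.4 -0.1] w 0.999 j [ 0.44  0.59  1.55 -0.    0.98  0.37]
```

View pics/w16.png

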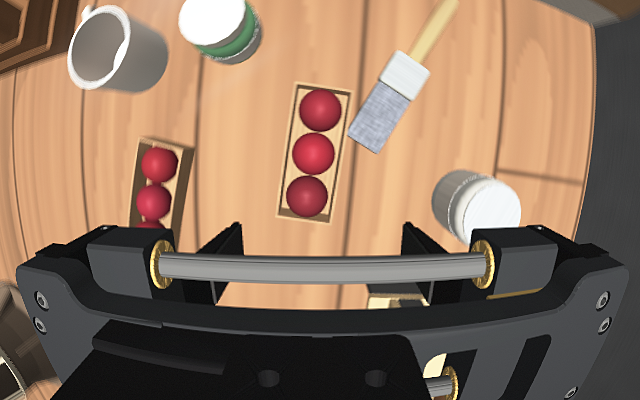

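View pics/c16s.png

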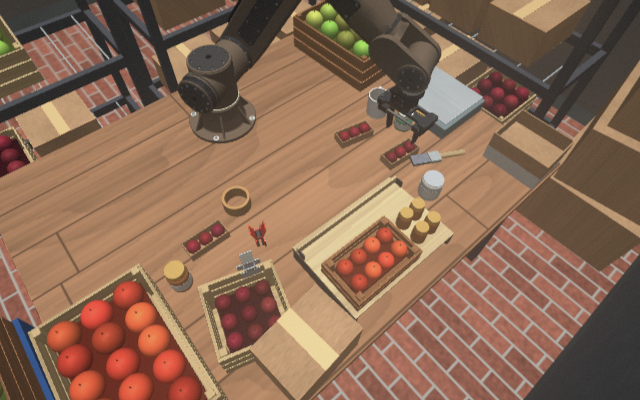

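```bash
cat > tray.py <<'E'
from snap import *
def tray(name,box,fish=True,z=.03):
    I,im=load(name);hsv=cv2.cvtColor(im,cv2.COLOR_BGR2HSV)
    m=(((hsv[...,0]>168)|(hsv[...,0]<4))&(hsv[...,1]>110)&(hsv[...,2]>45))
    x0,y0,x1,y1=box;s=np.zeros_like(m);s[y0:y1,x0:x1]=m[y0:y1,x0:x1]
    q=np.array([onz(I,x,z,fish) for x in np.argwhere(s)[:,::-1].astype(float)])[:,:2]
    c=q.mean(0);w,v=np.linalg.eigh(np.cov(q.T))
    return c,np.degrees(np.arctan2(v[1,1],v[0,1]))%180
def go(c,zrep):
    s=st();M=R.from_rotvec(s['orientation']).as_matrix()
    d=np.array([c[0],c[1],zrep])-s['tool_pos'];print('tool shift mm',(M.T@d*1e3).round(1))
    print('tool y angle',np.degrees(np.arctan2(M[1,1],M[0,1])).round(1), 'tilt fix rotvec about tool xy',(M.T@np.cross(M[:,2],[0,0,-1])).round(3))
E
python3 - <<'E'
from tray import *
c,a=tray('w16',(275,85,352,222));print('D',c.round(4),a.round(1));go(c,-.0105)
c2,a2=tray('w16',(135,140,190,225));print('C part',c2.round(4),a2.round(1))
I,im=load('w16')
for p in((349,135),(376,153),(432,205),(440,225)):print(p,onz(I,p,.01 if p[0]<400 else 0.09,1).round(4))
for p in((296,84),(353,90),(331,222),(276,214)):print('rim',onz(I,p,.034,1).round(4))
E
```

```text
D [0.5543 0.378 ] 84.8
t 16.15 tcp [0.5645 0.3367 0.1293] x [-0.072  0.997  0.005] y [0.997 0.072 0.017] z [ 0.017  0.006 -1.   ] F [ 1.  -0.3 -1. ] w 1.0 j [ 0.44  0.59  1.55 -0.    0.98  0.37]
tool shift mm [ 41.3  -9.6 139.9]
tool y angle 4.1 tilt fix rotvec about tool xy [ 0.017 -0.005  0.   ]
C part [0.3883 0.3379] 75.0
(349, 135) [0.5892 0.3971 0.01  ]
(376, 153) [0.6185 0.381  0.01  ]
(432, 205) [0.6542 0.3481 0.09  ]
(440, 225) [0.6644 0.3313 0.09  ]
rim [0.5342 0.4421 0.034 ]
rim [0.5874 0.4402 0.034 ]
rim [0.576 0.312 0.034]
rim [0.5217 0.3166 0.034 ]
```

Request:
send_rows:
  series: "7 -6 0 0.017 0 0.081 0.8;7 -6 0 0 0 0.081 0.75;0 0 35 0 0 0 0.75;0 0 35 0 0 0 0.75;0 0 25 0 0 0 0.75;0 0 0 0 0 0 0.75"
  grip_force: 10

```text
time: 16.65
tool_pos: [0.5542, 0.3527, 0.0337]
orientation: [-2.294, -2.144, -0.019]
wrist_force: [-0.4, -1.2, -0.0]
grip_width: 0.752
```

```bash
python3 snap.py wrist:w17; python3 -c "
from tray import *
go([.5518,.350],-.0105)
I,im=load('w17');crop(im,230,60,430,330,2.2,'pics/c23.png')"
```

```text
t 16.65 tcp [0.5542 0.3527 0.0337] x [0.068 0.998 0.01 ] y [ 0.998 -0.068  0.007] z [ 0.007  0.01  -1.   ] F [-0.4 -1.2 -0. ] w 0.752 j [0.46 0.71 1.62 0.01 0.8  0.53]
t 16.70 tcp [0.555  0.3531 0.0359] x [0.068 0.998 0.011] y [ 0.998 -0.068  0.008] z [ 0.009  0.01  -1.   ] F [-1.  -0.   0.2] w 0.748 j [0.46 0.7  1.62 0.01 0.81 0.53]
tool shift mm [-3.9 -3.4 46.4]
tool y angle -3.9 tilt fix rotvec about tool xy [ 0.008 -0.011 -0.   ]
```

View pics/c23.png

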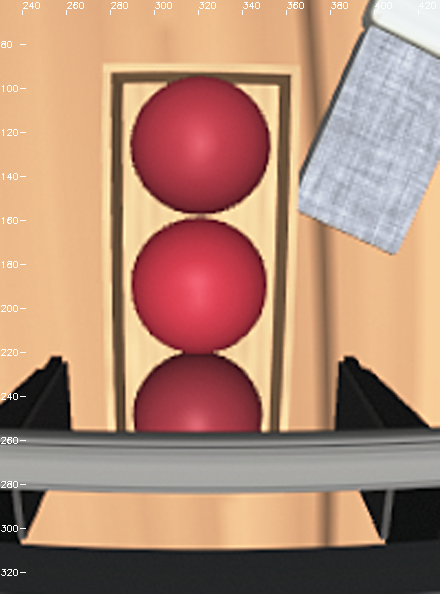

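Request:
send_rows:
  series: "-2 -2 15 0.008 -0.01 0.02 0.75;-2 -1 15 0 0 0 0.75;0 0 11 0 0 0 0.75;0 0 4 0 0 0 0.75;0 0 0 0 0 0 0.65;0 0 0 0 0 0 0.5;0 0 0 0 0 0 0.5;0 0 0 0 0 0 0.5;0 0 0 0 0 0 0.5"
  grip_force: 10

```text
time: 17.45
tool_pos: [0.5557, 0.3514, -0.0037]
orientation: [2.309, 2.127, 0.014]
wrist_force: [-0.4, 0.6, -3.3]
grip_width: 0.59
```

Request:
send_rows:
  series: "-10 0 -1 0 0 0 0.5;-12 0 0 0 0 0 0.5;-12 0 0 0 0 0 0.5;-12 0 0 0 0 0 0.5;0 0 0 0 0 0 0.5;0 0 0 0 0 0 0.7;0 0 0 0 0 0 0.8;0 0 0 0 0 0 0.8"
  grip_force: 10

```text
time: 18.12
tool_pos: [0.5523, 0.2991, -0.0014]
orientation: [2.31, 2.124, 0.017]
wrist_force: [0.0, -0.3, -0.5]
grip_width: 0.745
```

```bash
python3 snap.py wrist:w18 side:s18; python3 -c "
from tray import *
I,im=load('w18');crop(im,230,60,430,330,2.2,'pics/c24.png')
st()"
```

```text
t 18.12 tcp [ 0.5523  0.2991 -0.0014] x [0.084 0.996 0.006] y [ 0.996 -0.084  0.01 ] z [ 0.01   0.005 -1.   ] F [ 0.  -0.3 -0.5] w 0.745 j [0.39 0.72 1.72 0.   0.69 0.47]
t 18.22 tcp [ 0.5521  0.2994 -0.0015] x [0.083 0.997 0.006] y [ 0.996 -0.083  0.01 ] z [ 0.01   0.005 -1.   ] F [-0.5 -0.1  0.3] w 0.783 j [0.39 0.72 1.72 0.   0.69 0.47]
```

View pics/c24.png

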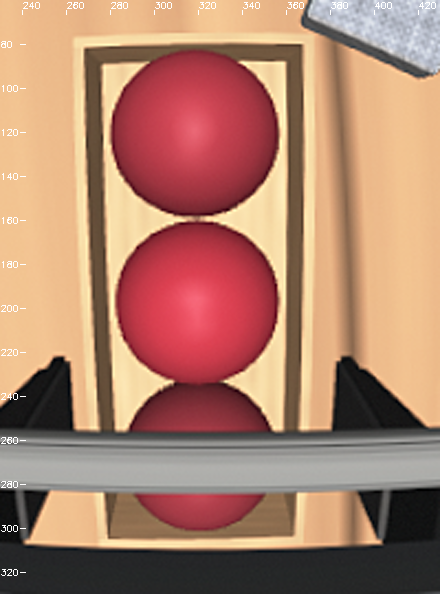

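View pics/s18.png

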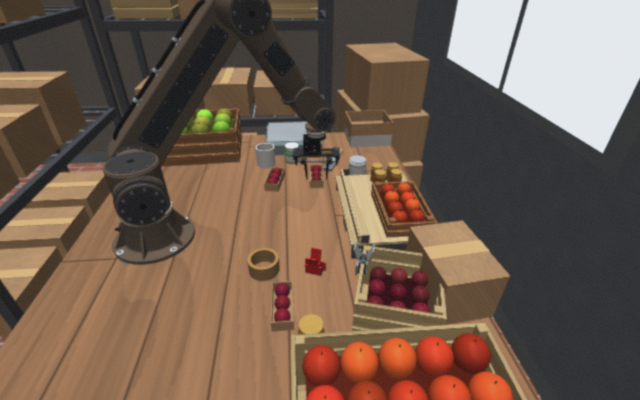

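Request:
send_rows:
  series: "15 0 3 0 0 0 0.8;14 0 3 0 0 0 0.8;0 0 2 0.005 -0.01 0 0.8;0 0 0 0 0 0 0.7;0 0 0 0 0 0 0.6;0 0 0 0 0 0 0.5;0 0 0 0 0 0 0.5;0 0 0 0 0 0 0.5;0 0 0 0 0 0 0.5"
  grip_force: 12

```text
time: 18.97
tool_pos: [0.5543, 0.3333, -0.0106]
orientation: [2.305, 2.126, -0.001]
wrist_force: [0.0, 1.6, -1.6]
grip_width: 0.586
```

Request:
send_rows:
  series: "0 0 -8 0 0 0 0.5;0 0 -20 0 0 0 0.5;0 0 -20 0 0 0 0.5;0 0 -18 0 0 0 0.5;0 -20 0 0 0 0 0.5;0 -20 0 0 0 0 0.5;0 -20 0 0 0 0 0.5;0 0 0 0 0 -0.12 0.5;0 0 0 0 0 -0.12 0.5;0 0 0 0 0 -0.12 0.5;0 0 0 0 0 -0.12 0.5;0 0 0 0 0 -0.12 0.5"
  grip_force: 12

```text
time: 19.97
tool_pos: [0.4903, 0.3346, 0.0631]
orientation: [1.555, 2.724, -0.009]
wrist_force: [0.4, -0.1, -3.4]
grip_width: 0.588
```

Request:
send_rows:
  series: "0 0 0 0 0 -0.12 0.5;0 0 0 0 0 -0.12 0.5;0 0 0 0 0 -0.12 0.5;0 0 0 0 0 -0.12 0.5;0 0 0 0 0 -0.12 0.5;0 0 0 0 0 -0.12 0.5;0 0 0 0 0 -0.12 0.5;0 0 0 0 0 -0.12 0.5;0 0 0 0 0 -0.09 0.5;0 0 0 0 0 0 0.5"
  grip_force: 12

```text
time: 20.8
tool_pos: [0.4894, 0.3313, 0.0678]
orientation: [-0.099, 3.14, -0.013]
wrist_force: [-0.7, -0.3, -3.7]
grip_width: 0.59
```

```bash
python3 snap.py wrist:w19 scene:c19s; python3 -c "
from tray import *
go([.530,.172],-.0105)"
```

```text
t 20.80 tcp [0.4894 0.3313 0.0678] x [-0.998 -0.063  0.   ] y [-0.063  0.998 -0.008] z [ 0.    -0.008 -1.   ] F [-0.7 -0.3 -3.7] w 0.59 j [ 0.49  0.59  1.76 -0.01  0.79 -1.14]
t 20.90 tcp [0.4895 0.3314 0.0678] x [-0.998 -0.056  0.   ] y [-0.056  0.998 -0.008] z [ 0.    -0.008 -1.   ] F [-0.9  0.  -2.9] w 0.59 j [ 0.49  0.59  1.76 -0.01  0.79 -1.13]
tool shift mm [ -31.6 -160.8   79.6]
tool y angle 93.2 tilt fix rotvec about tool xy [-0.008 -0.     0.   ]
```

View pics/w19.png

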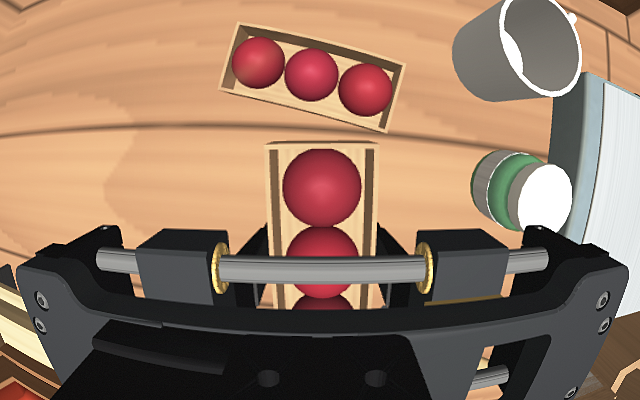

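View pics/c19s.png

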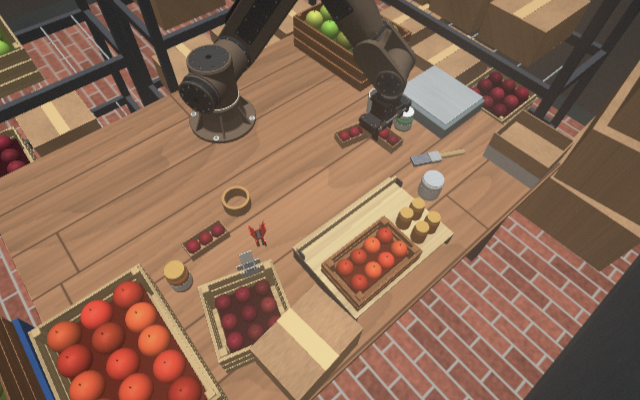

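Request:
send_rows:
  series: "-8 -30 0 0 0 0.028 0.5;-8 -40 0 0 0 0.028 0.5;-8 -40 0 0 0 0 0.5;-7 -40 0 0 0 0 0.5;0 -11 10 0 0 0 0.5;0 0 25 0 0 0 0.5;0 0 20 0 0 0 0.5;0 0 15 0 0 0 0.5;0 0 6 0 0 0 0.5;0 0 0 0 0 0 0.5"
  grip_force: 12

```text
time: 21.73
tool_pos: [0.5255, 0.1627, -0.0065]
orientation: [0.061, 3.134, -0.01]
wrist_force: [-0.1, 0.1, -2.1]
grip_width: 0.591
```

```bash
python3 snap.py wrist:w20 ; python3 -c "
from tray import *
go([.585,.172],-.0105)"
```

```text
t 21.73 tcp [ 0.5255  0.1627 -0.0065] x [-0.999  0.039 -0.007] y [ 0.039  0.999 -0.007] z [ 0.007 -0.007 -1.   ] F [-0.1  0.1 -2.1] w 0.591 j [ 0.18  0.66  1.91 -0.01  0.56 -1.33]
t 21.78 tcp [ 0.5257  0.1628 -0.006 ] x [-0.999  0.038 -0.008] y [ 0.038  0.999 -0.006] z [ 0.007 -0.007 -1.   ] F [-0.8 -0.4 -2.6] w 0.59 j [ 0.18  0.66  1.91 -0.01  0.56 -1.34]
tool shift mm [-58.9  11.5   4.9]
tool y angle 87.8 tilt fix rotvec about tool xy [-0.006  0.008  0.   ]
```

Request:
send_rows:
  series: "0 6 2 -0.006 0.008 -0.038 0.5;0 4 2 0 0 0 0.5;0 0 0 0 0 0 0.5;-13 0 0 0 0 0 0.5;-13 0 0 0 0 0 0.5;-13 0 -1 0 0 0 0.5;-13 0 -1 0 0 0 0.5;-8 0 0 0 0 0 0.5;0 0 0 0 0 0 0.5;0 0 0 0 0 0 0.65;0 0 0 0 0 0 0.75;0 0 0 0 0 0 0.75"
  grip_force: 12

```text
time: 22.78
tool_pos: [0.5883, 0.1751, -0.0004]
orientation: [0.014, 3.135, -0.001]
wrist_force: [0.5, 0.2, -0.6]
grip_width: 0.725
```

Request:
send_rows:
  series: "0 0 -20 0 0 0 0.75;0 0 -38 0 0 0 0.75;0 0 -25 0 0 0 0.6;30 0 0 0 -0.08 0 0.3;30 0 0 0 -0.08 0 0.25;34 0 0 0 0 0 0.25;0 0 0 0 0 0 0.25"
  grip_force: 10

```text
time: 23.37
tool_pos: [0.4917, 0.1764, 0.0808]
orientation: [0.016, 2.963, 0.001]
wrist_force: [1.3, 0.3, 0.4]
grip_width: 0.458
```

```bash
python3 snap.py wrist:w21
```

```text
t 23.37 tcp [0.4917 0.1764 0.0808] x [-0.984  0.011 -0.178] y [0.01  1.    0.002] z [ 0.178  0.    -0.984] F [1.3 0.3 0.4] w 0.458 j [ 0.24  0.45  2.04 -0.09  0.48 -1.24]
```

View pics/w21.png

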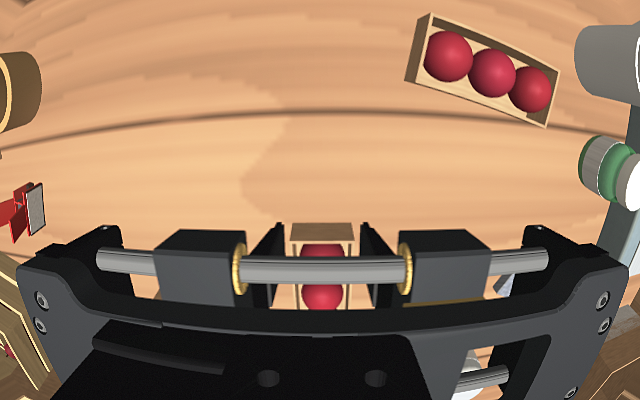

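```bash
python3 - <<'E'
from snap import *
I,im=load('w21')
crop(im,260,180,380,330,5,'pics/c25.png')
E
```

```text
(no output)
```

View pics/c25.png

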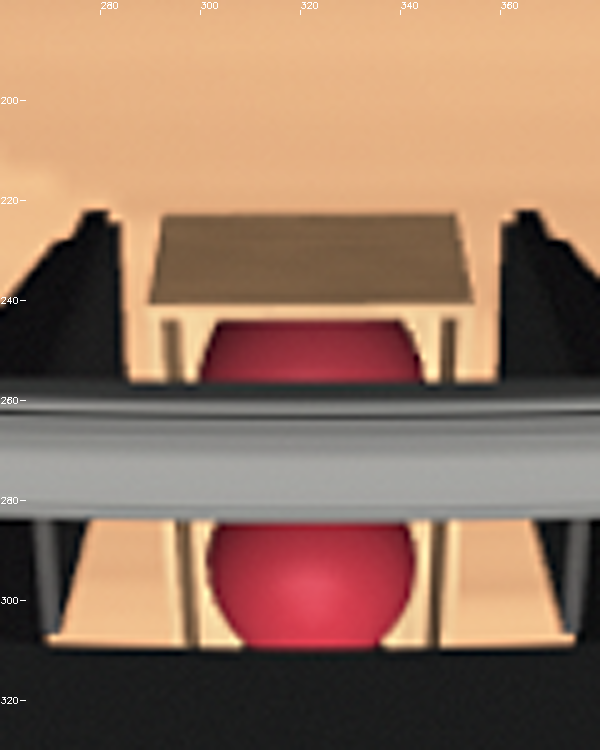

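```bash
python3 - <<'E'
from tray import *
I,im=load('w21')
for p,z in(((290,240.5),.034),((354,240.5),.034),((293,223),0.0),((351,222.5),0)):print(onz(I,p,z,True).round(4))
go([.503,.177],0.0)
E
```

```text
[0.529 0.149 0.034]
[0.5297 0.2038 0.034 ]
[0.53   0.1488 0.    ]
[0.5301 0.2041 0.    ]
t 23.42 tcp [0.4948 0.1767 0.0817] x [-0.984  0.011 -0.18 ] y [0.01  1.    0.003] z [ 0.18   0.001 -0.984] F [ 0.5 -0.2 -0.4] w 0.414 j [ 0.24  0.45  2.04 -0.09  0.48 -1.24]
tool shift mm [ 6.6  0.1 81.8]
tool y angle 89.4 tilt fix rotvec about tool xy [0.003 0.18  0.   ]
```

Request:
send_rows:
  series: "4 0 30 0 0 0 0.25;3 0 28 0 0 0 0.25;0 0 16 0 0 0 0.25;0 0 6 0 0 0 0.25;0 0 0 0 0 0 0.25"
  grip_force: 10

```text
time: 23.83
tool_pos: [0.5078, 0.1784, 0.0028]
orientation: [0.015, 2.95, 0.007]
wrist_force: [-0.1, -1.1, 0.3]
grip_width: 0.251
```

Request:
send_rows:
  series: "-11 0 2.5 0 0 0 0.25;-13.5 0 3 0 0 0 0.25;-13.5 0 3 0 0 0 0.25;-13.5 0 3 0 0 0 0.25;-13.5 0 3 0 0 0 0.25;-13.5 0 3 0 0 0 0.25;-10 0 2 0 0 0 0.25;0 0 0 0 0 0 0.25"
  grip_force: 10

```text
time: 24.5
tool_pos: [0.6038, 0.1774, 0.0064]
orientation: [0.016, 2.951, 0.007]
wrist_force: [0.1, 0.7, -1.1]
grip_width: 0.248
```

```bash
python3 snap.py wrist:w22 ; python3 -c "
from tray import *
go([.614,.177],0.0)"
```

```text
t 24.50 tcp [0.6038 0.1774 0.0064] x [-0.982  0.011 -0.19 ] y [0.01  1.    0.006] z [ 0.19   0.004 -0.982] F [ 0.1  0.7 -1.1] w 0.248 j [ 0.2   0.67  1.84 -0.08  0.44 -1.29]
t 24.55 tcp [0.6029 0.1774 0.0063] x [-0.982  0.011 -0.189] y [0.01  1.    0.006] z [ 0.189  0.004 -0.982] F [0.2 0.4 0.8] w 0.25 j [ 0.2   0.67  1.85 -0.08  0.44 -1.29]
tool shift mm [-9.7 -0.3  8.3]
tool y angle 89.4 tilt fix rotvec about tool xy [0.006 0.189 0.   ]
```

Request:
send_rows:
  series: "-4 0 4 0 0 0 0.25;-4 0 3 0 0 0 0.25;-3 0 2 0 0 0 0.25;0 0 0 0 0 0 0.25"
  grip_force: 10

```text
time: 24.88
tool_pos: [0.6137, 0.1774, 0.0006]
orientation: [0.016, 2.953, 0.007]
wrist_force: [-0.7, 0.1, 0.7]
grip_width: 0.251
```

```bash
python3 snap.py wrist:w23 ; python3 -c "
from tray import *
st();I,im=load('w23');crop(im,260,200,390,310,6,'pics/c26.png')"
```

```text
t 24.88 tcp [6.137e-01 1.774e-01 6.000e-04] x [-0.982  0.011 -0.187] y [0.01  1.    0.005] z [ 0.187  0.003 -0.982] F [-0.7  0.1  0.7] w 0.251 j [ 0.19  0.69  1.82 -0.08  0.45 -1.3 ]
t 24.93 tcp [0.6137 0.1775 0.0007] x [-0.982  0.011 -0.187] y [0.01  1.    0.005] z [ 0.187  0.003 -0.982] F [-0.7  0.4  0.3] w 0.246 j [ 0.19  0.69  1.82 -0.08  0.45 -1.3 ]
```

View pics/c26.png

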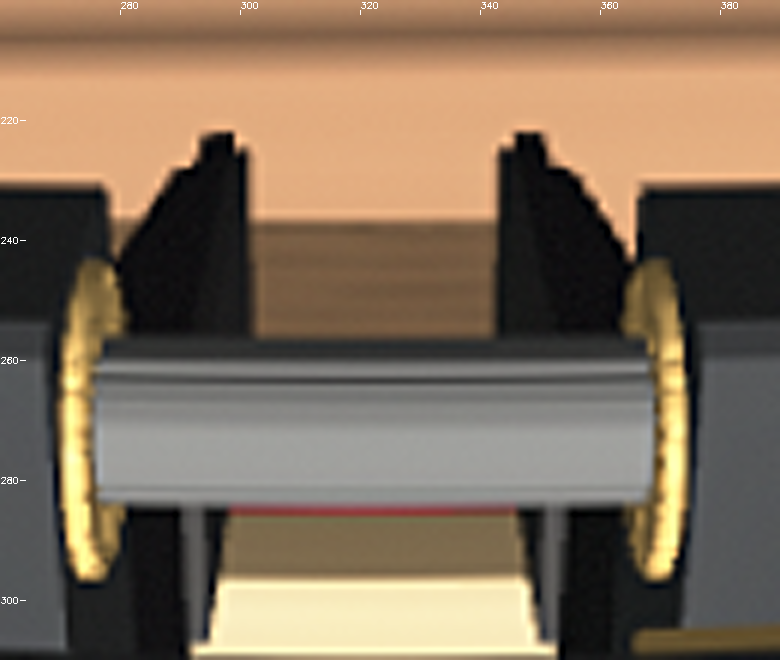

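```bash
python3 -c "
from tray import *
I,im=load('w23')
print(onz(I,(320,236.5),0,1).round(4),onz(I,(320,296),.062,1).round(4),onz(I,(320,285.5),.052,1).round(4))"
```

```text
[0.6203 0.1763 0.    ] [0.6184 0.1764 0.062 ] [0.6198 0.1763 0.052 ]
```

Request:
send_rows:
  series: "20 0 -4 0 0 0 0.25;20 0 -4 0 0 0 0.25;0 0 -41 0 0.06 0 0.6;0 0 -41 0 0.06 0 0.9;0 0 -30 0 0.06 0 1;35 20 0 0 0 0 1;35 20 0 0 0 0 1;35 20 0 0 0 0 1;35 20 0 0 0 0 1;20 20 0 0 0 0 1;0 0 0 0 0 0 1"
  grip_force: 10

```text
time: 25.85
tool_pos: [0.3951, 0.2822, 0.1175]
orientation: [0.022, 3.128, 0.018]
wrist_force: [0.7, -0.9, 0.2]
grip_width: 0.828
```

Request:
send_rows:
  series: "0 0 0 0 0 0.12 1;0 0 0 0 0 0.12 1;0 0 0 0 0 0.12 1;0 0 0 0 0 0.12 1;0 0 0 0 0 0.12 1;0 0 0 0 0 0.12 1;0 0 0 0 0 0.12 1;0 0 0 0 0 0.12 1;0 0 0 0 0 0.12 1;0 0 0 0 0 0.12 1;0 0 0 0 0 0.12 1;0 0 0 0 0 0.12 1"

```text
time: 26.85
tool_pos: [0.4005, 0.283, 0.1185]
orientation: [2.141, 2.289, 0.045]
wrist_force: [-0.0, -0.8, 0.1]
grip_width: 1.002
```

```bash
python3 snap.py wrist:w24; python3 -c "
from tray import *
go([.385,.315],-.0105)"
```

```text
t 26.85 tcp [0.4005 0.283  0.1185] x [-0.067  0.998  0.014] y [0.997 0.067 0.026] z [ 0.025  0.016 -1.   ] F [-0.  -0.8  0.1] w 1.002 j [0.48 0.39 1.98 0.   0.74 0.41]
t 26.90 tcp [0.4007 0.2831 0.1186] x [-0.058  0.998  0.014] y [0.998 0.057 0.026] z [ 0.025  0.016 -1.   ] F [-0.   0.7 -0.3] w 0.999 j [0.48 0.39 1.98 0.   0.74 0.42]
tool shift mm [ 30.9 -17.2 129.1]
tool y angle 3.3 tilt fix rotvec about tool xy [ 0.026 -0.014  0.   ]
```

View pics/w24.png

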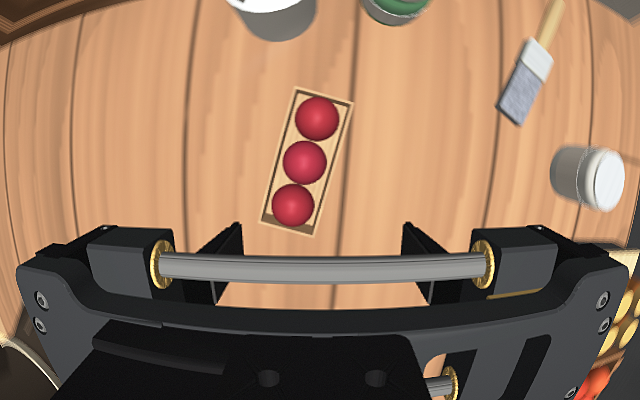

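```bash
python3 - <<'E'
from tray import *
c,a=tray('w24',(260,85,355,240));print('C',c.round(4),a.round(1));go(c,-.0105)
E
```

```text
C [0.3836 0.3176] 77.7
t 26.90 tcp [0.4007 0.2831 0.1186] x [-0.058  0.998  0.014] y [0.998 0.057 0.026] z [ 0.025  0.016 -1.   ] F [-0.   0.7 -0.3] w 0.999 j [0.48 0.39 1.98 0.   0.74 0.42]
tool shift mm [ 33.6 -18.4 129.1]
tool y angle 3.3 tilt fix rotvec about tool xy [ 0.026 -0.014  0.   ]
```

Request:
send_rows:
  series: "12 -6 0 0.026 -0.014 0.09 1;12 -5 0 0 0 0.09 1;12 -3 0 0 0 0.09 1;0 0 35 0 0 0 1;0 0 30 0 0 0 0.9;0 0 15 0 0 0 0.8;0 0 0 0 0 0 0.8"

```text
time: 27.48
tool_pos: [0.3928, 0.3214, 0.0375]
orientation: [2.439, 1.979, 0.016]
wrist_force: [-1.0, 0.2, -0.2]
grip_width: 0.849
```

```bash
python3 snap.py wrist:w25; python3 -c "
from tray import *
go([.3836,.3176],-.0105)
I,im=load('w25');crop(im,230,60,430,330,2.2,'pics/c27.png')"
```

```text
t 27.48 tcp [0.3928 0.3214 0.0375] x [0.206 0.979 0.007] y [ 0.979 -0.206  0.007] z [ 0.008  0.006 -1.   ] F [-1.   0.2 -0.2] w 0.849 j [0.55 0.55 2.   0.   0.59 0.76]
t 27.53 tcp [0.3932 0.3216 0.0386] x [0.206 0.979 0.008] y [ 0.978 -0.206  0.007] z [ 0.009  0.006 -1.   ] F [-0.  -0.5  0.8] w 0.825 j [0.55 0.55 2.   0.   0.59 0.76]
tool shift mm [-6.3 -8.9 49. ]
tool y angle -11.9 tilt fix rotvec about tool xy [ 0.007 -0.008 -0.   ]
```

View pics/c27.png

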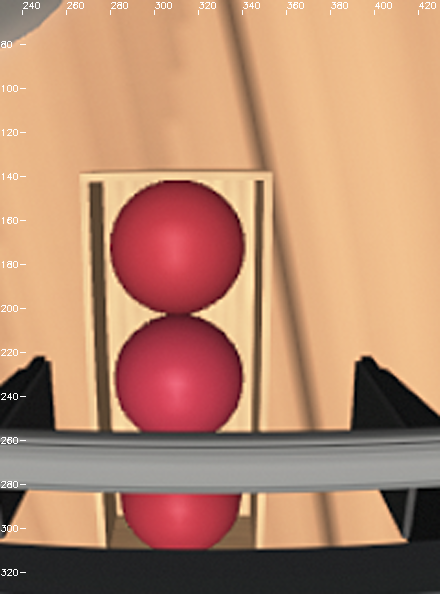

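Request:
send_rows:
  series: "-3 -5 10 0.007 -0.008 0 0.8;-3 -4 10 0 0 0 0.8;0 0 10 0 0 0 0.8;0 0 10 0 0 0 0.8;0 0 8 0 0 0 0.8;0 0 0 0 0 0 0.7;0 0 0 0 0 0 0.6;0 0 0 0 0 0 0.5;0 0 0 0 0 0 0.5;0 0 0 0 0 0 0.5;0 0 0 0 0 0 0.5"
  grip_force: 12

```text
time: 28.45
tool_pos: [0.3859, 0.3185, -0.0091]
orientation: [2.434, 1.985, 0.009]
wrist_force: [0.2, 0.4, -3.2]
grip_width: 0.593
```

```bash
python3 snap.py side:s25; python3 -c "
from tray import *
st()
I,im=load('s25');crop(im,240,130,340,210,6,'pics/c28.png')"
```

```text
t 28.45 tcp [ 0.3859  0.3185 -0.0091] x [0.201 0.98  0.004] y [ 0.98  -0.201  0.004] z [ 0.005  0.003 -1.   ] F [ 0.2  0.4 -3.2] w 0.593 j [ 0.56  0.63  2.04 -0.    0.47  0.76]
t 28.50 tcp [ 0.3859  0.3185 -0.0091] x [0.201 0.98  0.004] y [ 0.98  -0.201  0.004] z [ 0.005  0.003 -1.   ] F [-0.4  0.4 -3.5] w 0.589 j [ 0.56  0.63  2.04 -0.    0.47  0.76]
```

View pics/c28.png

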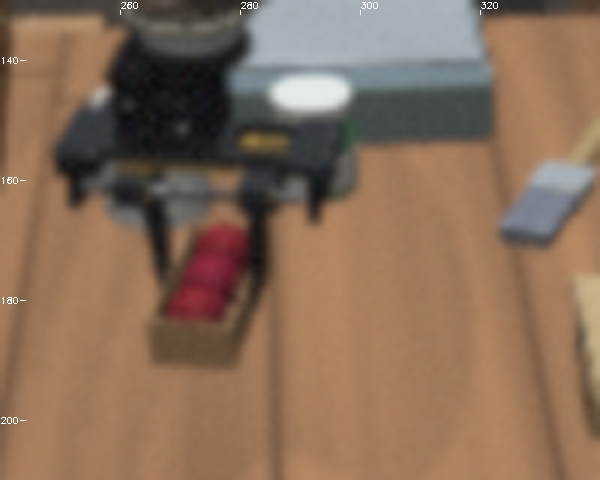

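Request:
send_rows:
  series: "0 0 -8 0 0 0 0.5;0 0 -20 0 0 0 0.5;0 0 -20 0 0 0 0.5;-10 10 -12 0 0 0 0.5;-25 25 0 0 0 0 0.5;-25 25 0 0 0 0 0.5;-25 25 0 0 0 0 0.5;-25 25 0 0 0 0 0.5;-15 15 0 0 0 -0.12 0.5;0 0 0 0 0 -0.12 0.5;0 0 0 0 0 -0.12 0.5;0 0 0 0 0 -0.12 0.5"
  grip_force: 12

```text
time: 29.5
tool_pos: [0.4878, 0.1634, 0.0614]
orientation: [1.866, 2.519, 0.014]
wrist_force: [0.3, -0.2, -3.5]
grip_width: 0.587
```

Request:
send_rows:
  series: "0 0 0 0 0 -0.12 0.5;0 0 0 0 0 -0.12 0.5;0 0 0 0 0 -0.12 0.5;0 0 0 0 0 -0.12 0.5;0 0 0 0 0 -0.12 0.5;0 0 0 0 0 -0.12 0.5;0 0 0 0 0 -0.12 0.5;0 0 0 0 0 -0.12 0.5;0 0 0 0 0 -0.12 0.5;0 0 0 0 0 -0.12 0.5;0 0 0 0 0 -0.05 0.5;0 0 0 0 0 0 0.5"
  grip_force: 12

```text
time: 30.5
tool_pos: [0.4867, 0.1622, 0.0691]
orientation: [-0.056, 3.128, 0.005]
wrist_force: [0.5, -0.4, -2.7]
grip_width: 0.588
```

```bash
python3 snap.py wrist:w26; python3 -c "
from tray import *
go([.530,.092],-.0095)"
```

```text
t 30.50 tcp [0.4867 0.1622 0.0691] x [-0.999 -0.036 -0.013] y [-0.036  0.999  0.003] z [ 0.013  0.003 -1.   ] F [ 0.5 -0.4 -2.7] w 0.588 j [ 0.19  0.5   1.97  0.    0.66 -1.42]
t 30.55 tcp [0.4867 0.1622 0.0691] x [-0.999 -0.033 -0.013] y [-0.033  0.999  0.003] z [ 0.013  0.003 -1.   ] F [ 0.2  0.8 -2.8] w 0.585 j [ 0.19  0.5   1.97  0.    0.66 -1.41]
tool shift mm [-39.9 -71.8  78.9]
tool y angle 91.9 tilt fix rotvec about tool xy [0.003 0.013 0.   ]
```

View pics/w26.png

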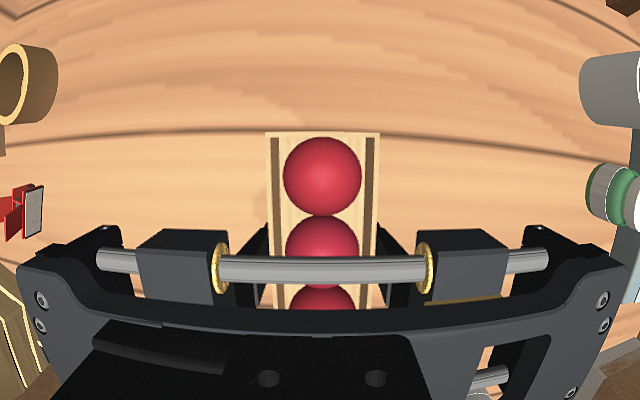

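Request:
send_rows:
  series: "-10 -24 0 0.003 0.013 0.025 0.5;-13 -25 0 0 0 0 0.5;-13 -22 10 0 0 0 0.5;-3 0 25 0 0 0 0.5;0 0 20 0 0 0 0.5;0 0 15 0 0 0 0.5;0 0 6 0 0 0 0.5;0 0 0 0 0 0 0.5"
  grip_force: 12

```text
time: 31.22
tool_pos: [0.53, 0.0883, -0.0059]
orientation: [0.021, 3.136, 0.001]
wrist_force: [-0.5, 0.5, -2.6]
grip_width: 0.587
```

```bash
python3 -c "
from tray import *
go([.585,.092],-.0095)"
```

```text
t 31.22 tcp [ 0.53    0.0883 -0.0059] x [-1.     0.013 -0.005] y [0.013 1.    0.   ] z [ 0.005  0.    -1.   ] F [-0.5  0.5 -2.6] w 0.587 j [ 0.04  0.65  1.95  0.    0.54 -1.52]
tool shift mm [-54.9   4.4   3.9]
tool y angle 89.2 tilt fix rotvec about tool xy [0.    0.005 0.   ]
```

Request:
send_rows:
  series: "0 3 3 0 0.005 -0.013 0.5;0 0 0 0 0 0 0.5;-13 0 0 0 0 0 0.5;-13 0 0 0 0 0 0.5;-13 0 0 0 0 0 0.5;-13 0 0 0 0 0 0.5;-6 0 0 0 0 0 0.5;0 0 0 0 0 0 0.5;0 0 0 0 0 0 0.65;0 0 0 0 0 0 0.75;0 0 0 0 0 0 0.75"
  grip_force: 12

```text
time: 32.13
tool_pos: [0.5909, 0.0943, -0.001]
orientation: [-0.002, 3.135, 0.001]
wrist_force: [0.4, -0.6, 0.8]
grip_width: 0.721
```

Request:
send_rows:
  series: "0 0 -20 0 0 0 0.75;0 0 -38 0 0 0 0.75;0 0 -25 0 0 0 0.6;30 0 0 0 -0.08 0 0.3;30 0 0 0 -0.08 0 0.25;34 0 0 0 0 0 0.25;0 0 0 0 0 0 0.25"
  grip_force: 10

```text
time: 32.72
tool_pos: [0.4933, 0.0943, 0.0799]
orientation: [-0.001, 2.966, 0.002]
wrist_force: [1.7, 0.2, -0.6]
grip_width: 0.457
```

```bash
python3 snap.py wrist:w27;  python3 - <<'E'
from snap import *
I,im=load('w27')
crop(im,260,180,380,330,5,'pics/c29.png')
E
```

```text
t 32.72 tcp [0.4933 0.0943 0.0799] x [-0.985 -0.001 -0.175] y [-0.001  1.     0.001] z [ 0.175  0.002 -0.985] F [ 1.7  0.2 -0.6] w 0.457 j [ 0.06  0.43  2.09 -0.02  0.44 -1.49]
```

View pics/c29.png

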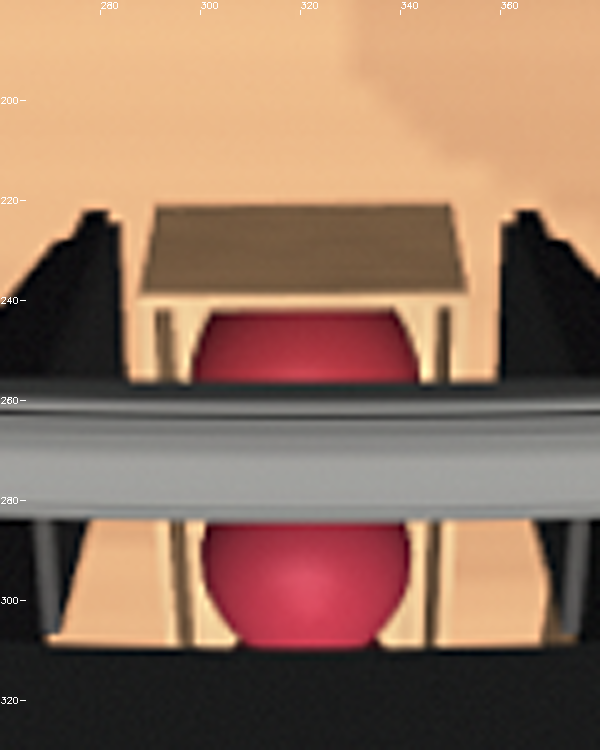

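```bash
 python3 - <<'E'
from tray import *
I,im=load('w27')
for p,z in(((288.5,238),.034),((353,238),.034),((291,221),0.0),((350,221),0)):print(onz(I,p,z,True).round(4))
go([.503,.0925],0.0)
E
```

```text
[0.5277 0.0663 0.034 ]
[0.5277 0.121  0.034 ]
[0.5289 0.0653 0.    ]
[0.5289 0.1213 0.    ]
t 32.77 tcp [0.4965 0.0943 0.0807] x [-0.984 -0.001 -0.177] y [-0.001  1.     0.002] z [ 0.177  0.002 -0.984] F [ 1.   0.8 -0.2] w 0.417 j [ 0.06  0.43  2.09 -0.02  0.45 -1.49]
tool shift mm [ 7.9 -2.  80.6]
tool y angle 90.1 tilt fix rotvec about tool xy [0.002 0.177 0.   ]
```

Request:
send_rows:
  series: "4 -1 30 0 0 0 0.25;4 0 28 0 0 0 0.25;0 0 16 0 0 0 0.25;0 0 6 0 0 0 0.25;0 0 0 0 0 0 0.25"
  grip_force: 10

```text
time: 33.18
tool_pos: [0.508, 0.0938, 0.0011]
orientation: [-0.001, 2.954, 0.003]
wrist_force: [-0.3, -0.3, -0.0]
grip_width: 0.255
```

Request:
send_rows:
  series: "-11 0 2.5 0 0 0 0.25;-13.5 0 3 0 0 0 0.25;-13.5 0 3 0 0 0 0.25;-13.5 0 3 0 0 0 0.25;-13.5 0 3.5 0 0 0 0.25;-13.5 0 3.5 0 0 0 0.25;-10 0 3 0 0 0 0.25;0 0 0 0 0 0 0.25"
  grip_force: 10

```text
time: 33.85
tool_pos: [0.603, 0.0941, 0.0018]
orientation: [-0.001, 2.958, 0.003]
wrist_force: [0.2, -0.3, -0.5]
grip_width: 0.248
```

```bash
python3 -c "
from tray import *
go([.614,.093],0.0)"
```

```text
t 33.85 tcp [0.603  0.0941 0.0018] x [-0.983 -0.001 -0.183] y [-0.001  1.     0.002] z [ 0.183  0.002 -0.983] F [ 0.2 -0.3 -0.5] w 0.248 j [ 0.05  0.66  1.89 -0.02  0.4  -1.51]
tool shift mm [-10.5  -1.1   3.8]
tool y angle 90.1 tilt fix rotvec about tool xy [ 0.002  0.183 -0.   ]
```

Request:
send_rows:
  series: "-4.5 0 2 0 0 0 0.25;-4.5 0 1.5 0 0 0 0.25;-3 0 1 0 0 0 0.25;0 0 0 0 0 0 0.25"
  grip_force: 10

```text
time: 34.18
tool_pos: [0.6143, 0.0942, 0.0016]
orientation: [-0.002, 2.96, 0.003]
wrist_force: [-0.8, -0.4, -0.4]
grip_width: 0.251
```

```bash
python3 snap.py wrist:w28 side:s28; python3 -c "
from tray import *
st();I,im=load('w28');crop(im,260,200,390,310,6,'pics/c30.png')"
```

```text
t 34.18 tcp [0.6143 0.0942 0.0016] x [-0.984 -0.001 -0.18 ] y [-0.001  1.     0.002] z [ 0.18   0.002 -0.984] F [-0.8 -0.4 -0.4] w 0.251 j [ 0.05  0.67  1.86 -0.02  0.42 -1.51]
t 34.28 tcp [0.6143 0.0942 0.0016] x [-0.983 -0.001 -0.181] y [-0.001  1.     0.002] z [ 0.181  0.002 -0.983] F [-0.5 -0.2 -0.1] w 0.253 j [ 0.05  0.67  1.86 -0.02  0.42 -1.51]
```

View pics/c30.png

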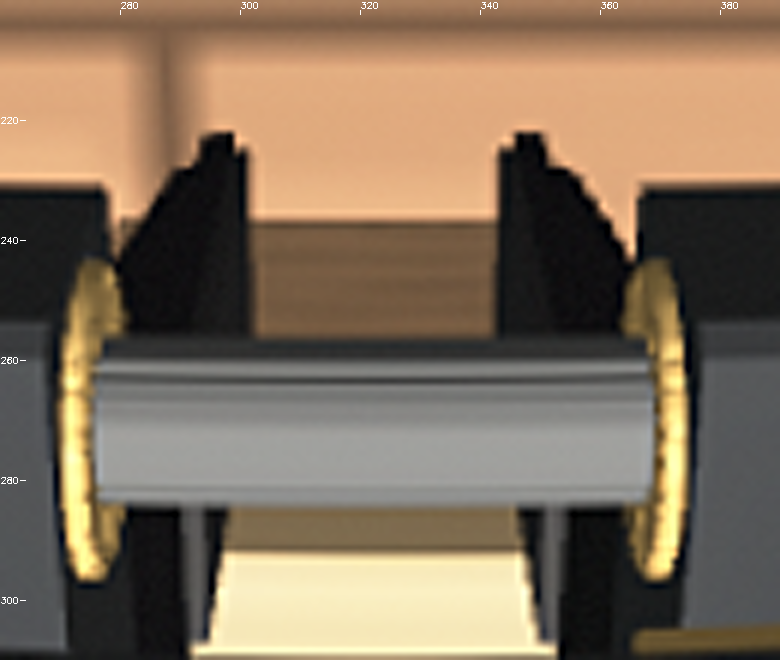

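View pics/s28.png

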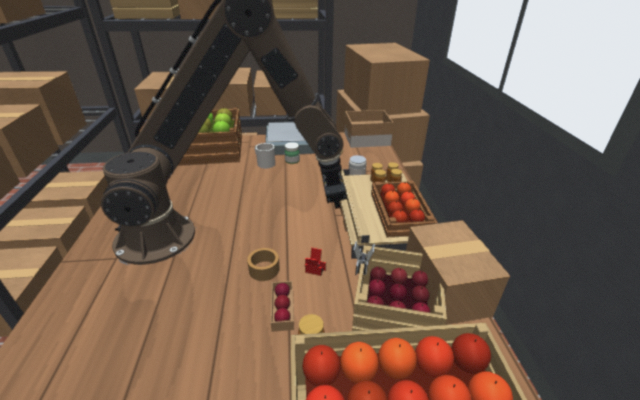

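Request:
send_rows:
  series: "20 0 -4 0 0 0 0.25;20 0 -4 0 0 0 0.25;0 0 -41 0 0.06 0 0.6;0 0 -41 0 0.06 0 0.9;20 0 -35 0 0.06 0 1;35 -15 0 0 0 0 1;35 -15 0 0 0 0 1;35 -15 0 0 0 0 1;10 -40 0 0 0 0 1;0 -41 0 0 0 0 1;0 -41 0 0 0 0 1;0 -41 0 0 0 0 1"
  grip_force: 10

```text
time: 35.28
tool_pos: [0.4173, -0.1144, 0.1229]
orientation: [-0.021, 3.133, 0.003]
wrist_force: [0.8, -0.0, 0.7]
grip_width: 0.892
```

Request:
send_rows:
  series: "0 -41 0 0 0 0 1;0 -41 0 0 0 0 1;0 -41 0 0 0 0 1;0 -41 0 0 0 0 1;0 -30 0 0 0 0.12 1;0 0 0 0 0 0.12 1;0 0 0 0 0 0.12 1;0 0 0 0 0 0.12 1;0 0 0 0 0 0.12 1;0 0 0 0 0 0.12 1;0 0 0 0 0 0.12 1;0 0 0 0 0 0.12 1"

```text
time: 36.28
tool_pos: [0.4178, -0.325, 0.1239]
orientation: [1.471, 2.751, 0.002]
wrist_force: [-0.2, -0.8, 0.7]
grip_width: 0.998
```

Request:
send_rows:
  series: "0 0 0 0 0 0.12 1;0 0 0 0 0 0.12 1;0 0 0 0 0 0.12 1;0 0 0 0 0 0.12 1;0 0 0 0 0 0 1"

```text
time: 36.7
tool_pos: [0.4182, -0.3256, 0.1243]
orientation: [2.111, 2.293, 0.01]
wrist_force: [0.0, -0.8, 0.3]
grip_width: 1.003
```

```bash
python3 snap.py wrist:w29; python3 -c "
from tray import *
go([.41,-.3265],-.0105)"
```

```text
t 36.70 tcp [ 0.4182 -0.3256  0.1243] x [-0.083  0.996 -0.014] y [0.996 0.083 0.021] z [ 0.023 -0.012 -1.   ] F [ 0.  -0.8  0.3] w 1.003 j [-0.79  0.43  1.88  0.01  0.8  -0.88]
t 36.75 tcp [ 0.4182 -0.3256  0.1243] x [-0.09   0.996 -0.014] y [0.996 0.09  0.021] z [ 0.023 -0.012 -1.   ] F [-0.3  0.   0.3] w 1.0 j [-0.79  0.43  1.88  0.01  0.8  -0.89]
tool shift mm [  1.7 -11.2 134.6]
tool y angle 5.2 tilt fix rotvec about tool xy [0.021 0.014 0.   ]
```

View pics/w29.png

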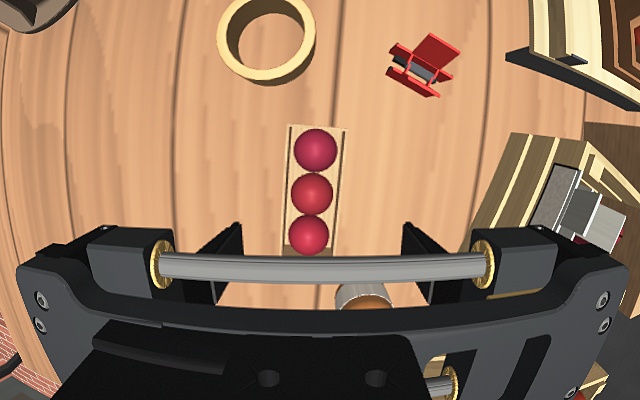

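```bash
python3 - <<'E'
from tray import *
c,a=tray('w29',(280,120,350,258));print('A',c.round(4),a.round(1));go(c,-.0105)
I,im=load('w29')
for p in((286,124),(348,128),(333,255),(283,253)):print('rim',onz(I,p,.034,1).round(4))
print('jar top',[onz(I,p,.095,1).round(3) for p in((337,290),(390,290),(362,285))], 'foot',onz(I,(362,284),0,1).round(3))
E
python3 -c "
from h import *
im=cv2.imread('pics/s28.png');crop(im,250,250,350,350,6,'pics/c31.png')"
```

```text
A [ 0.4094 -0.3232] 89.8
t 36.75 tcp [ 0.4182 -0.3256  0.1243] x [-0.09   0.996 -0.014] y [0.996 0.09  0.021] z [ 0.023 -0.012 -1.   ] F [-0.3  0.   0.3] w 1.0 j [-0.79  0.43  1.88  0.01  0.8  -0.89]
tool shift mm [  5.  -11.4 134.6]
tool y angle 5.2 tilt fix rotvec about tool xy [0.021 0.014 0.   ]
rim [ 0.3813 -0.2607  0.034 ]
rim [ 0.4379 -0.2598  0.034 ]
rim [ 0.4355 -0.3851  0.034 ]
rim [ 0.3854 -0.3869  0.034 ]
jar top [array([ 0.436, -0.39 ,  0.095]), array([ 0.481, -0.388,  0.095]), array([ 0.456, -0.384,  0.095])] foot [ 0.477 -0.436  0.   ]
```

View pics/c31.png

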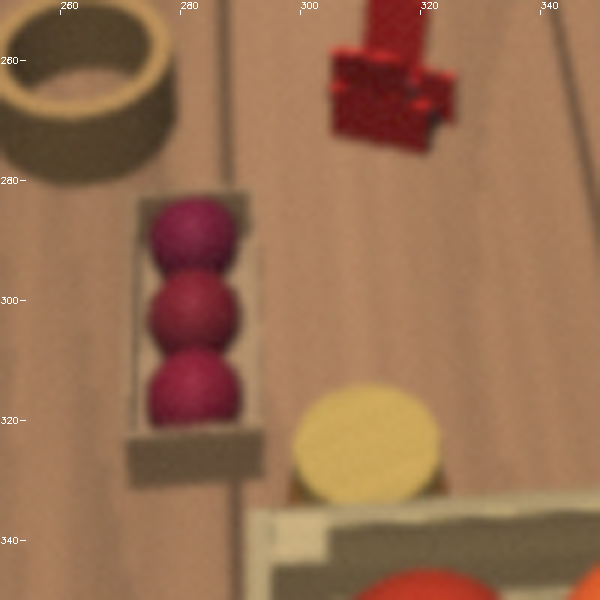

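```bash
python3 - <<'E'
from tray import *
I,_=load('s28');J,_=load('c19s')
print(onz(I,(310.5,324),.095).round(3),onz(J,(175,270),.095).round(3))
E
```

```text
[ 0.475 -0.451  0.095] [ 0.483 -0.449  0.095]
```

Request:
send_rows:
  series: "3 -6 0 0.021 0.014 0.045 1;3 -5 0 0 0 0.045 1;0 0 35 0 0 0 0.9;0 0 30 0 0 0 0.8;0 0 20 0 0 0 0.8;0 0 0 0 0 0 0.8"

```text
time: 37.25
tool_pos: [0.4082, -0.322, 0.0387]
orientation: [2.187, 2.244, 0.0]
wrist_force: [-0.7, -0.2, -0.7]
grip_width: 0.814
```

```bash
python3 snap.py wrist:w30; python3 -c "
from tray import *
go([.4094,-.3232],-.0105)
I,im=load('w30');crop(im,230,60,430,330,2.2,'pics/c32.png')"
```

```text
t 37.25 tcp [ 0.4082 -0.322   0.0387] x [-0.026  1.    -0.006] y [1.    0.026 0.006] z [ 0.006 -0.006 -1.   ] F [-0.7 -0.2 -0.7] w 0.814 j [-0.8   0.56  1.97  0.    0.61 -0.82]
t 37.30 tcp [ 0.4086 -0.3224  0.0402] x [-0.025  1.    -0.007] y [1.    0.025 0.007] z [ 0.007 -0.006 -1.   ] F [-0.1 -0.7 -0.3] w 0.81 j [-0.8   0.56  1.97  0.    0.61 -0.82]
tool shift mm [-0.5  0.5 50.7]
tool y angle 1.4 tilt fix rotvec about tool xy [ 0.007  0.007 -0.   ]
```

View pics/c32.png

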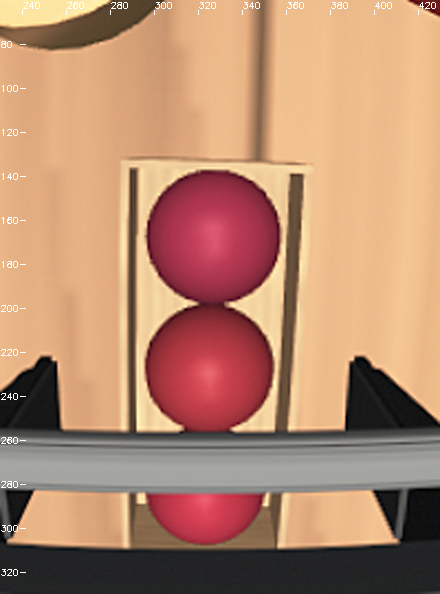

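Request:
send_rows:
  series: "0 0 15 0.007 0.007 0.02 0.8;0 0 15 0 0 0 0.8;0 0 14 0 0 0 0.8;0 0 6 0 0 0 0.8;0 0 0 0 0 0 0.7;0 0 0 0 0 0 0.6;0 0 0 0 0 0 0.5;0 0 0 0 0 0 0.5;0 0 0 0 0 0 0.5;0 0 0 0 0 0 0.5"
  grip_force: 12

```text
time: 38.13
tool_pos: [0.4128, -0.3264, -0.0012]
orientation: [2.19, 2.235, -0.0]
wrist_force: [-0.4, 0.0, -2.1]
grip_width: 0.589
```

Request:
send_rows:
  series: "0 0 -8 0 0 0 0.5;0 0 -20 0 0 0 0.5;0 0 -25 0 0 0 0.5;0 0 -25 0 0 0 0.5;0 0 -12 0 0 0 0.5;0 0 0 0 0 -0.12 0.5;0 0 0 0 0 -0.12 0.5;0 0 0 0 0 -0.12 0.5;0 0 0 0 0 -0.12 0.5;0 0 0 0 0 -0.12 0.5;0 0 0 0 0 -0.12 0.5;0 0 0 0 0 -0.12 0.5"
  grip_force: 12

```text
time: 39.13
tool_pos: [0.4111, -0.3243, 0.101]
orientation: [1.045, 2.949, -0.01]
wrist_force: [-0.1, -0.1, -2.3]
grip_width: 0.591
```

Request:
send_rows:
  series: "0 0 0 0 0 -0.12 0.5;0 0 0 0 0 -0.12 0.5;0 0 0 0 0 -0.12 0.5;0 0 0 0 0 -0.12 0.5;0 0 0 0 0 -0.12 0.5;0 0 0 0 0 -0.09 0.5;0 0 0 0 0 0 0.5"
  grip_force: 12

```text
time: 39.72
tool_pos: [0.4102, -0.3232, 0.1053]
orientation: [-0.071, 3.131, -0.017]
wrist_force: [-0.7, 0.1, -3.1]
grip_width: 0.594
```

```bash
python3 snap.py wrist:w31; python3 -c "
from tray import *
go([.530,-.083],.08)"
```

```text
t 39.72 tcp [ 0.4102 -0.3232  0.1053] x [-0.999 -0.045 -0.01 ] y [-0.045  0.999 -0.011] z [ 0.01 -0.01 -1.  ] F [-0.7  0.1 -3.1] w 0.594 j [-0.79  0.45  1.91  0.    0.76 -2.41]
t 39.77 tcp [ 0.4102 -0.3232  0.1053] x [-0.999 -0.04  -0.01 ] y [-0.04   0.999 -0.011] z [ 0.01 -0.01 -1.  ] F [ 0.7  0.2 -1.5] w 0.591 j [-0.79  0.45  1.91  0.    0.76 -2.4 ]
tool shift mm [-129.1  235.5   24.1]
tool y angle 92.3 tilt fix rotvec about tool xy [-0.011  0.01  -0.   ]
```

View pics/w31.png

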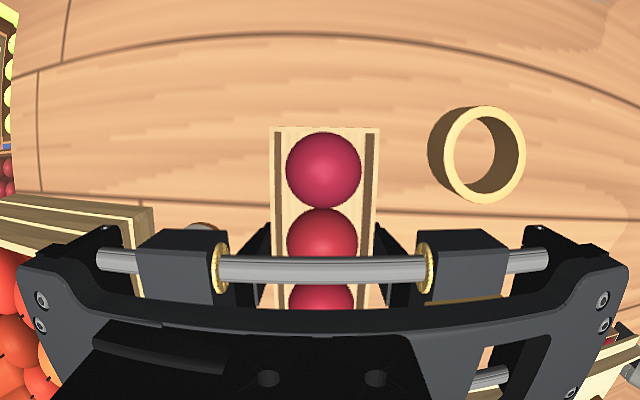

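Request:
send_rows:
  series: "-5 25 0 -0.01 0.01 0.03 0.5;-15 38 0 0 0 0 0.5;-20 36 0 0 0 0 0.5;-22 35 0 0 0 0 0.5;-22 34 0 0 0 0 0.5;-22 34 0 0 0 0 0.5;-16 28 0 0 0 0 0.5;-6 8 0 0 0 0 0.5;0 0 0 0 0 0 0.5"
  grip_force: 12

```text
time: 40.52
tool_pos: [0.5432, -0.0768, 0.1078]
orientation: [0.052, 3.138, -0.003]
wrist_force: [-0.1, -0.3, -3.0]
grip_width: 0.591
```

```bash
python3 snap.py side:s31; python3 -c "
from tray import *
go([.530,-.083],-.001)
I,im=load('s31');crop(im,260,160,400,280,5,'pics/c33.png')"
```

```text
t 40.52 tcp [ 0.5432 -0.0768  0.1078] x [-0.999  0.033 -0.003] y [ 0.033  0.999 -0.002] z [ 0.003 -0.002 -1.   ] F [-0.1 -0.3 -3. ] w 0.591 j [-0.26  0.48  1.84 -0.    0.82 -1.8 ]
t 40.57 tcp [ 0.5426 -0.0775  0.1078] x [-0.999  0.033 -0.003] y [ 0.033  0.999 -0.002] z [ 0.003 -0.002 -1.   ] F [-0.3 -0.6 -2.2] w 0.589 j [-0.26  0.48  1.84 -0.    0.82 -1.8 ]
tool shift mm [ 12.7  -5.7 108.8]
tool y angle 88.1 tilt fix rotvec about tool xy [-0.002  0.003  0.   ]
```

View pics/c33.png

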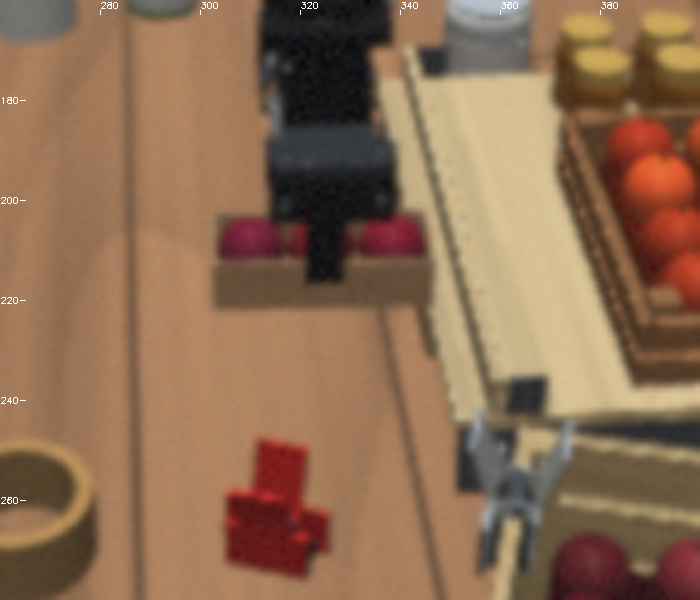

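```bash
python3 - <<'E'
from tray import *
I,_=load('s31');J,_=load('c19s')
print(tri([ray(I,(313,262)),ray(J,(258,233))]))
print('top',tri([ray(I,(315,250)),ray(J,(263,224))]))
E
```

```text
(array([ 0.50166343, -0.19592572,  0.03416375]), [np.float64(0.0022202566113375594), np.float64(0.0022202566113375287)])
top (array([ 0.50636663, -0.17679898,  0.06613958]), [np.float64(0.0014780178260538385), np.float64(0.0014780178260537847)])
```

Request:
send_rows:
  series: "6 0 20 0 0 -0.033 0.5;6 1 25 0 0 0 0.5;0 0 25 0 0 0 0.5;0 0 20 0 0 0 0.5;0 0 10 0 0 0 0.5;0 0 5 0 0 0 0.5;0 0 0 0 0 0 0.5"
  grip_force: 12

```text
time: 41.15
tool_pos: [0.5278, -0.083, 0.0013]
orientation: [0.028, 3.137, -0.005]
wrist_force: [-0.1, 0.4, -2.9]
grip_width: 0.588
```

```bash
python3 -c "
from tray import *
go([.585,-.076],-.001)"
```

```text
t 41.15 tcp [ 0.5278 -0.083   0.0013] x [-1.     0.018 -0.005] y [ 0.018  1.    -0.003] z [ 0.005 -0.003 -1.   ] F [-0.1  0.4 -2.9] w 0.588 j [-0.28  0.64  1.95 -0.    0.55 -1.83]
tool shift mm [-57.    8.    2.5]
tool y angle 89.0 tilt fix rotvec about tool xy [-0.003  0.005 -0.   ]
```

Request:
send_rows:
  series: "0 5 3 0 0.005 -0.017 0.5;0 0 0 0 0 0 0.5;-13 0 1 0 0 0 0.5;-13 0 1 0 0 0 0.5;-13 0 0 0 0 0 0.5;-13 0 0 0 0 0 0.5;-4 0 0 0 0 0 0.5;0 0 0 0 0 0 0.5;0 0 0 0 0 0 0.65;0 0 0 0 0 0 0.75;0 0 0 0 0 0 0.75"
  grip_force: 12

```text
time: 42.07
tool_pos: [0.5863, -0.0795, 0.0033]
orientation: [0.005, 3.135, -0.009]
wrist_force: [-0.6, 0.1, -0.3]
grip_width: 0.726
```

Request:
send_rows:
  series: "0 0 -20 0 0 0 0.75;0 0 -38 0 0 0 0.75;0 0 -25 0 0 0 0.6;30 0 0 0 -0.08 0 0.3;30 0 0 0 -0.08 0 0.25;34 0 0 0 0 0 0.25;0 0 0 0 0 0 0.25"
  grip_force: 10

```text
time: 42.65
tool_pos: [0.4888, -0.0791, 0.0838]
orientation: [0.004, 2.967, -0.012]
wrist_force: [1.1, -0.1, 1.4]
grip_width: 0.457
```

```bash
python3 snap.py wrist:w32;  python3 - <<'E'
from tray import *
I,im=load('w32')
crop(im,260,180,380,330,5,'pics/c34.png')
go([.503,-.078],0)
E
```

```text
t 42.65 tcp [ 0.4888 -0.0791  0.0838] x [-0.985  0.002 -0.174] y [ 0.003  1.    -0.008] z [ 0.174 -0.009 -0.985] F [ 1.1 -0.1  1.4] w 0.457 j [-0.32  0.41  2.11  0.11  0.46 -1.98]
t 42.70 tcp [ 0.4919 -0.0797  0.0847] x [-0.984  0.002 -0.177] y [ 0.004  1.    -0.009] z [ 0.177 -0.009 -0.984] F [ 0.5 -0.4  0.8] w 0.416 j [-0.32  0.41  2.1   0.11  0.46 -1.98]
tool shift mm [ 4.   2.5 85.3]
tool y angle 89.8 tilt fix rotvec about tool xy [-0.009  0.177 -0.   ]
```

View pics/c34.png

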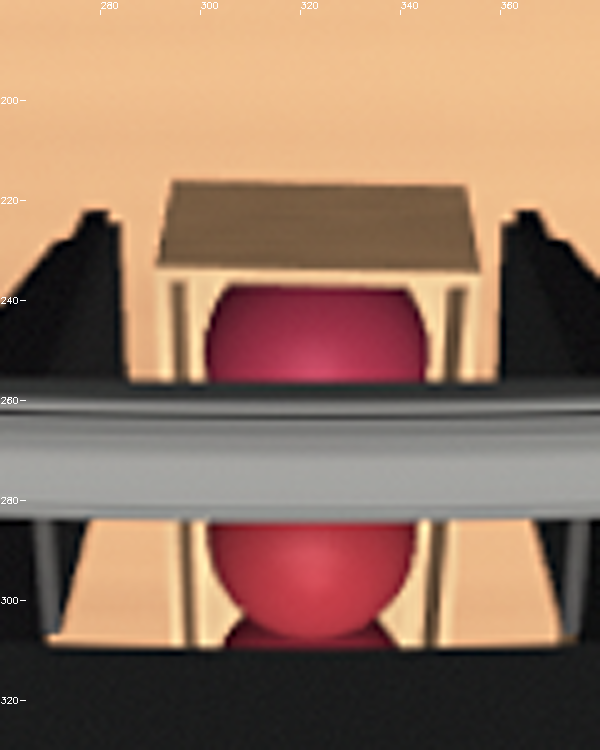

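View pics/w32.png

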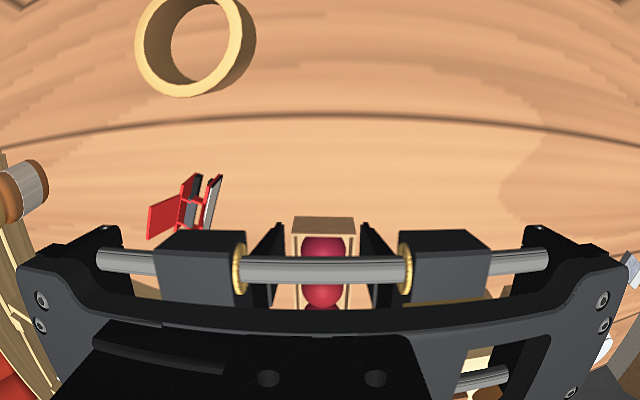

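```bash
 python3 - <<'E'
from tray import *
I,im=load('w32')
for p,z in(((291.5,233),.034),((355,234),.034),((294,216),0.0),((353,217),0)):print(onz(I,p,z,True).round(4))
E
```

```text
[ 0.5206 -0.1054  0.034 ]
[ 0.5215 -0.051   0.034 ]
[ 0.5211 -0.1063  0.    ]
[ 0.5222 -0.0499  0.    ]
```

Request:
send_rows:
  series: "5 2 30 -0.009 0 0 0.25;3 0 28 0 0 0 0.25;0 0 18 0 0 0 0.25;0 0 7 0 0 0 0.25;0 0 0 0 0 0 0.25"
  grip_force: 10

```text
time: 43.12
tool_pos: [0.5036, -0.0799, 0.0019]
orientation: [0.005, 2.955, -0.005]
wrist_force: [0.5, 0.0, 0.4]
grip_width: 0.248
```

```bash
python3 -c "
from tray import *
go([.614,-.076],0.0)"
```

```text
t 43.12 tcp [ 0.5036 -0.0799  0.0019] x [-0.983  0.003 -0.185] y [ 0.003  1.    -0.003] z [ 0.185 -0.004 -0.983] F [0.5 0.  0.4] w 0.248 j [-0.32  0.58  2.14  0.23  0.24 -2.1 ]
tool shift mm [-108.2    4.2   22.3]
tool y angle 89.8 tilt fix rotvec about tool xy [-0.003  0.185  0.   ]
```

Request:
send_rows:
  series: "-11 1 2.5 0 0 0 0.25;-13.5 0 3 0 0 0 0.25;-13.5 0 3 0 0 0 0.25;-13.5 0 3 0 0 0 0.25;-13.5 0 3.5 0 0 0 0.25;-13.5 0 3.5 0 0 0 0.25;-13 0 3 0 0 0 0.25;0 0 0 0 0 0 0.25"
  grip_force: 10

```text
time: 43.78
tool_pos: [0.6027, -0.0788, 0.0034]
orientation: [0.004, 2.957, -0.005]
wrist_force: [-0.4, 0.3, -0.2]
grip_width: 0.25
```

```bash
python3 -c "
from tray import *
go([.614,-.078],0.0)"
```

```text
t 43.78 tcp [ 0.6027 -0.0788  0.0034] x [-0.983  0.002 -0.184] y [ 0.003  1.    -0.003] z [ 0.184 -0.004 -0.983] F [-0.4  0.3 -0.2] w 0.25 j [-0.26  0.66  1.9   0.11  0.41 -1.93]
tool shift mm [-10.5   0.9   5.5]
tool y angle 89.8 tilt fix rotvec about tool xy [-0.003  0.184  0.   ]
```

Request:
send_rows:
  series: "-4.5 0 2 0 0 0 0.25;-4.5 0 2 0 0 0 0.25;-3 0 1.5 0 0 0 0.25;0 0 0 0 0 0 0.25"
  grip_force: 10

```text
time: 44.12
tool_pos: [0.6142, -0.0785, 0.0021]
orientation: [0.003, 2.96, -0.005]
wrist_force: [0.7, -0.3, -0.9]
grip_width: 0.252
```

```bash
python3 snap.py wrist:w33 side:s33; python3 -c "
from tray import *
st();I,im=load('w33');crop(im,260,200,390,310,6,'pics/c35.png')"
```

```text
t 44.12 tcp [ 0.6142 -0.0785  0.0021] x [-0.983  0.002 -0.181] y [ 0.002  1.    -0.003] z [ 0.181 -0.003 -0.983] F [ 0.7 -0.3 -0.9] w 0.252 j [-0.25  0.67  1.87  0.1   0.43 -1.91]
t 44.22 tcp [ 0.6142 -0.0785  0.002 ] x [-0.983  0.002 -0.182] y [ 0.002  1.    -0.003] z [ 0.182 -0.003 -0.983] F [-1.4  0.4 -0.1] w 0.249 j [-0.25  0.67  1.87  0.1   0.43 -1.91]
```

View pics/c35.png

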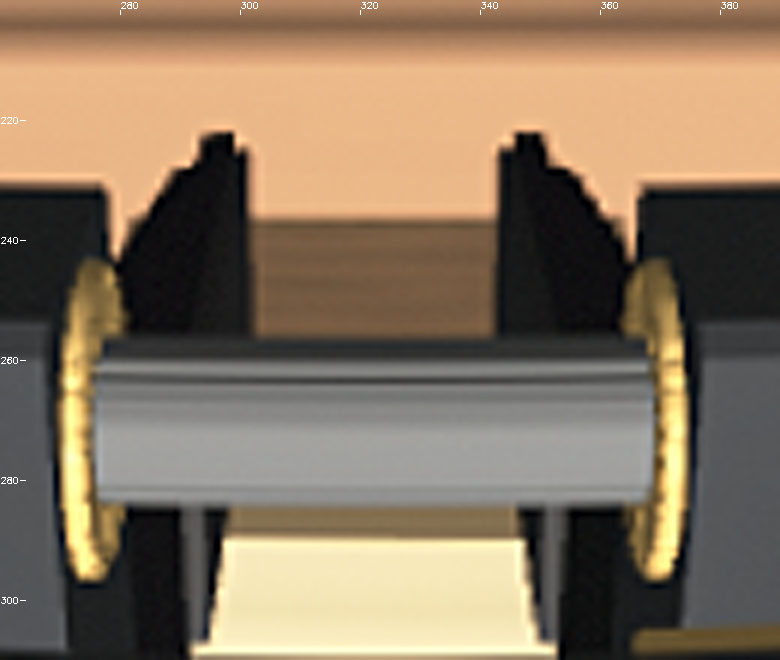

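Request:
send_rows:
  series: "20 0 -4 0 0 0 0.25;20 0 -4 0 0 0 0.25;0 10 -41 0 0.06 0 0.5;0 20 -41 0 0.06 0 0.8;5 20 -35 0 0.06 0 1;10 30 -20 0 0 0 1;0 30 -20 0 0 0 1;0 10 -20 0 0 0 1;0 0 0 0 0 0 1"

```text
time: 44.97
tool_pos: [0.5424, 0.0449, 0.1848]
orientation: [0.014, 3.139, -0.009]
wrist_force: [0.4, -0.7, 0.9]
grip_width: 0.685
```

```bash
python3 snap.py wrist:w34 side:s34 scene:c34s; python3 -c "
from tray import *
I,im=load('s34');crop(im,300,160,420,270,6,'pics/c37.png')"
```

```text
t 44.97 tcp [0.5424 0.0449 0.1848] x [-1.     0.009 -0.003] y [ 0.009  1.    -0.006] z [ 0.003 -0.006 -1.   ] F [ 0.4 -0.7  0.9] w 0.685 j [-0.04  0.38  1.77 -0.01  0.99 -1.59]
```

View pics/w34.png

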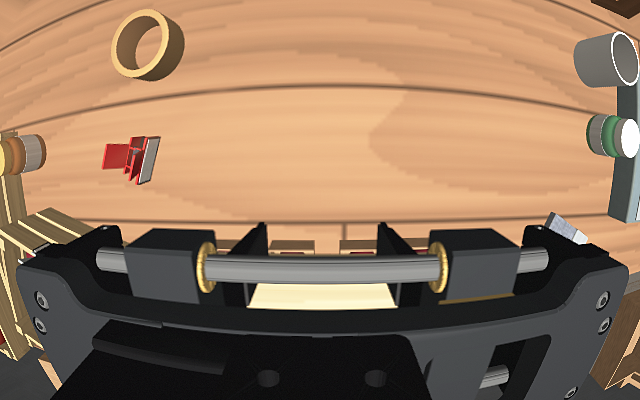

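View pics/c37.png

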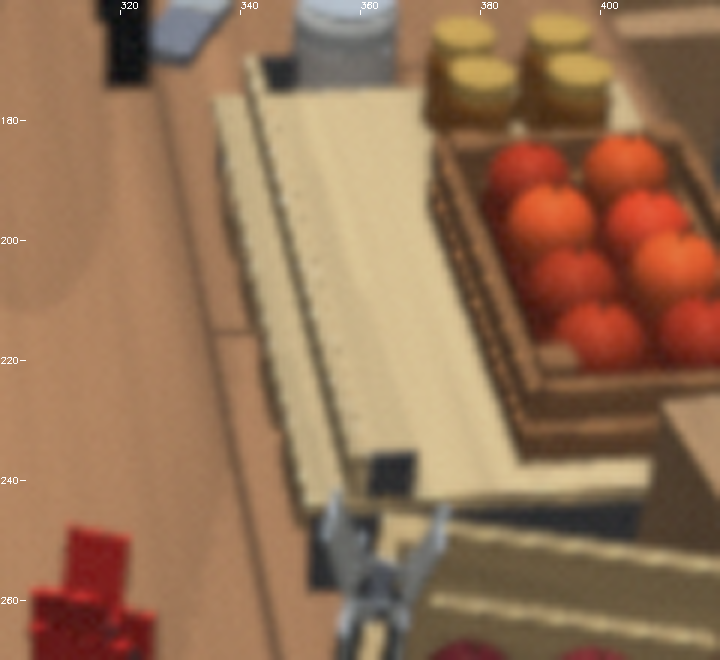

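Request:
send_rows:
  series: "0 -20 -35 0 0 0 1;0 -20 -35 0 0 0 1;0 -20 -35 0 0 0 1;0 -40 0 0 0 0 1;0 -40 0 0 0 0 1;0 -40 0 0 0 0 1;-5 -40 0 0 0 0 1;-5 -40 0 0 0 0 1;-5 -40 0 0 0 0 1;0 -40 0 0 0 0.12 1;0 0 0 0 0 0.12 1;0 0 0 0 0 0.12 1"

```text
time: 46.12
tool_pos: [0.5438, -0.3194, 0.2706]
orientation: [-0.597, -3.055, 0.006]
wrist_force: [-0.5, 1.4, -0.2]
grip_width: 1.001
```

Request:
send_rows:
  series: "0 0 0 0 0 0.12 1;0 0 0 0 0 0.12 1;0 0 0 0 0 0.12 1;0 0 0 0 0 0.12 1;0 0 0 0 0 0.12 1;0 0 0 0 0 0.12 1;0 0 0 0 0 0.12 1;0 0 0 0 0 0.12 1;0 0 0 0 0 0.12 1;0 0 0 0 0 0.12 1;0 0 0 0 0 0.12 1;0 0 0 0 0 0.12 1"

```text
time: 47.12
tool_pos: [0.5318, -0.3348, 0.2435]
orientation: [-2.498, -1.818, 0.05]
wrist_force: [0.1, -0.4, -0.9]
grip_width: 0.995
```

```bash
python3 snap.py wrist:w35
```

```text
t 47.12 tcp [ 0.5318 -0.3348  0.2435] x [0.308 0.951 0.004] y [ 0.95  -0.307 -0.061] z [-0.056  0.023 -0.998] F [ 0.1 -0.4 -0.9] w 0.995 j [-0.66  0.48  1.44 -0.02  1.29 -0.34]
```

View pics/w35.png

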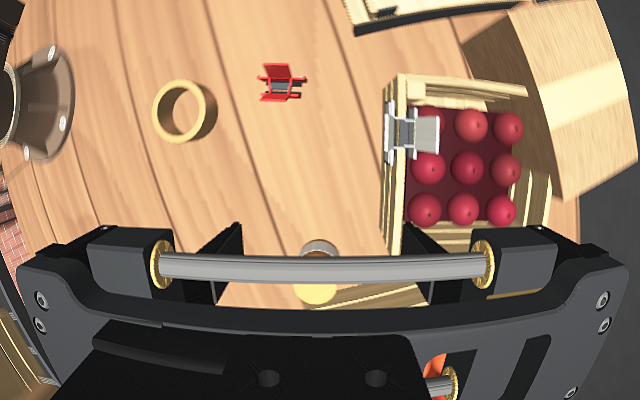

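```bash
python3 -c "
from tray import *
go([.60,-.35,],.27)"
```

```text
t 47.17 tcp [ 0.5316 -0.3348  0.2431] x [0.317 0.949 0.004] y [ 0.947 -0.316 -0.061] z [-0.057  0.023 -0.998] F [-0.  -0.2 -1.2] w 1.002 j [-0.66  0.48  1.44 -0.02  1.29 -0.33]
tool shift mm [  7.4  67.9 -31.1]
tool y angle -18.5 tilt fix rotvec about tool xy [-0.061 -0.004  0.   ]
```

Request:
send_rows:
  series: "3 23 -10 -0.061 -0.004 0 1;3 23 -10 0 0 0 1;2 23 -10 0 0 0 1;0 0 0 0 0 0 1"

```text
time: 47.5
tool_pos: [0.5989, -0.3535, 0.2656]
orientation: [-2.54, -1.837, 0.003]
wrist_force: [1.5, 0.0, -0.3]
grip_width: 1.002
```

```bash
python3 snap.py wrist:w36; python3 -c "
from tray import *
I,im=load('w36');crop(im,220,60,440,240,3.5,'pics/c38.png')"
```

```text
t 47.50 tcp [ 0.5989 -0.3535  0.2656] x [0.313 0.95  0.002] y [ 0.95  -0.313 -0.007] z [-0.006  0.004 -1.   ] F [ 1.5  0.  -0.3] w 1.002 j [-0.63  0.55  1.26  0.    1.35 -0.31]
```

View pics/c38.png

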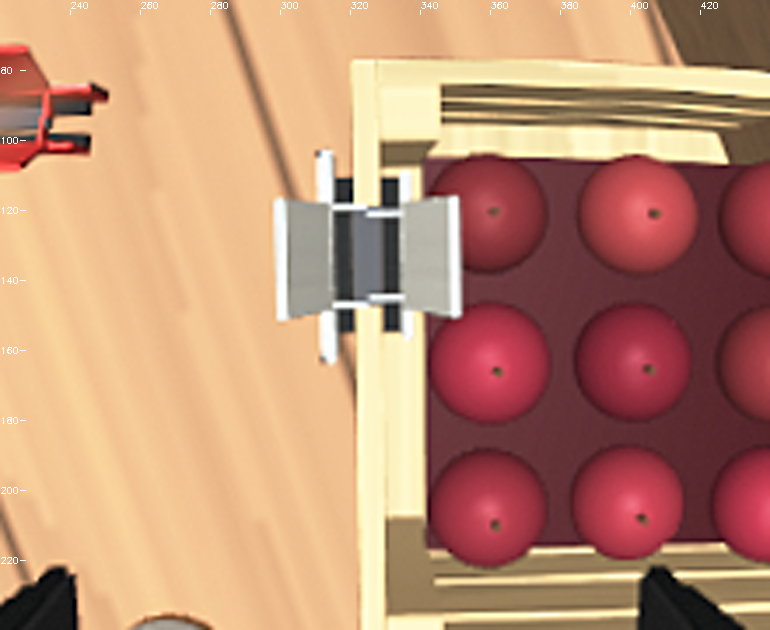

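```bash
python3 -c "
from tray import *
I,im=load('w35');crop(im,360,80,470,190,6,'pics/c39.png')"
```

```text
(no output)
```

View pics/c39.png

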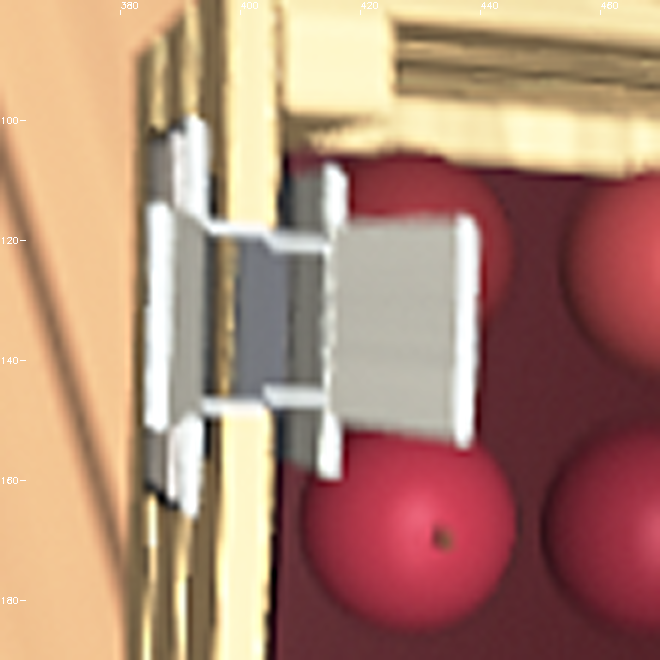

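```bash
python3 - <<'E'
from tray import *
a,_=load('w36');b,_=load('w35')
for n,p,q in(('R1',(350.5,116.5),(438,116.5)),('R2',(350.5,150),(437,153.5)),('L1',(298.5,117.5),(386,114.5)),('L2',(299.5,150.5),(386,150.5))):
    x,e=tri([ray(a,p,1),ray(b,q,1)]);print(n,x.round(4),np.round(e,4),'on .175',onz(a,p,.175,1).round(4))
print('hinge on .135',onz(a,(324,133.3),.135,1).round(4))
for n,p in(('b1',(327,90)),('b2',(325,220)),('bl1',(321.5,90)),('bl2',(321,220))):print(n,onz(a,p,.13,1).round(4))
E
```

```text
R1 [ 0.6459 -0.2896  0.1768] [0.0002 0.0002] on .175 [ 0.6461 -0.2893  0.175 ]
R2 [ 0.6363 -0.3195  0.1772] [0.0009 0.0009] on .175 [ 0.6367 -0.3188  0.175 ]
L1 [ 0.6012 -0.2761  0.183 ] [0.0002 0.0002] on .175 [ 0.6007 -0.2754  0.175 ]
L2 [ 0.5925 -0.3045  0.1831] [0.0003 0.0003] on .175 [ 0.5918 -0.3046  0.175 ]
hinge on .135 [ 0.618  -0.2973  0.135 ]
b1 [ 0.6355 -0.2543  0.13  ]
b2 [ 0.5892 -0.3884  0.13  ]
bl1 [ 0.63   -0.2524  0.13  ]
bl2 [ 0.585 -0.387  0.13 ]
```

```bash
python3 -c "
from tray import *
go([.619,-.2974],.127)"
```

```text
t 47.55 tcp [ 0.5972 -0.353   0.2643] x [0.313 0.95  0.003] y [ 0.95  -0.313 -0.009] z [-0.008  0.006 -1.   ] F [-0.4 -1.6  0.2] w 1.004 j [-0.63  0.54  1.26 -0.    1.34 -0.31]
tool shift mm [ 59.3   4.5 137.4]
tool y angle -18.3 tilt fix rotvec about tool xy [-0.009 -0.003  0.   ]
```

Request:
send_rows:
  series: "20 2 0 -0.009 -0.003 0 1;20 2 0 0 0 0 1;18 0 0 0 0 0 1;0 0 25 0 0 0 1;0 0 30 0 0 0 0.9;0 0 20 0 0 0 0.8;0 0 0 0 0 0 0.8"

```text
time: 48.13
tool_pos: [0.6131, -0.2976, 0.1794]
orientation: [-2.532, -1.846, 0.007]
wrist_force: [-0.7, -0.4, -0.5]
grip_width: 0.844
```

```bash
python3 snap.py wrist:w37 side:s37; python3 -c "
from tray import *
go([.619,-.2974],.127)
I,im=load('w37');crop(im,220,120,420,330,3,'pics/c40.png')
I,im=load('s37');crop(im,310,180,430,290,6,'pics/c41.png')"
```

```text
t 48.13 tcp [ 0.6131 -0.2976  0.1794] x [0.306 0.952 0.001] y [ 0.952 -0.306 -0.009] z [-0.008  0.004 -1.   ] F [-0.7 -0.4 -0.5] w 0.844 j [-0.55  0.59  1.41 -0.    1.15 -0.24]
t 48.23 tcp [ 0.6145 -0.2986  0.1833] x [0.306 0.952 0.   ] y [ 0.952 -0.306 -0.005] z [-0.004  0.002 -1.   ] F [ 0.  -0.3  0.7] w 0.808 j [-0.55  0.58  1.41 -0.    1.16 -0.24]
tool shift mm [ 2.5  4.2 56.3]
tool y angle -17.8 tilt fix rotvec about tool xy [-0.005 -0.    -0.   ]
```

View pics/c40.png

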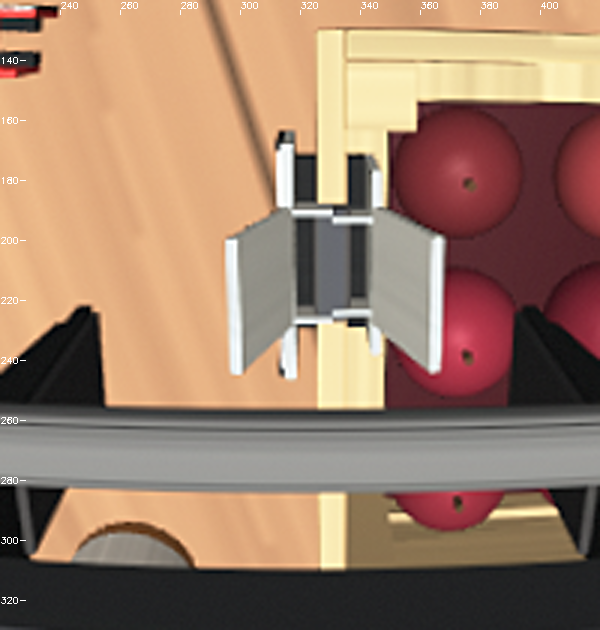

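View pics/c41.png

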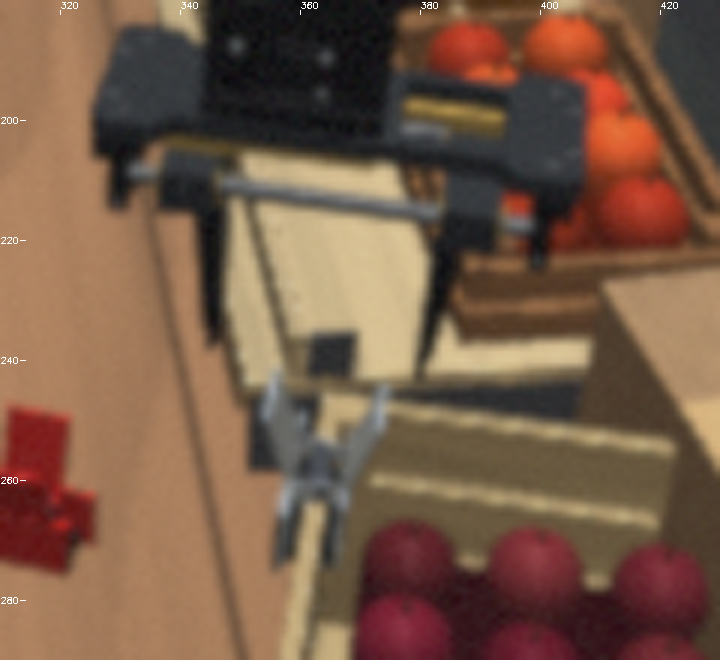

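Request:
send_rows:
  series: "2 3 15 -0.005 0 0 0.8;0 2 18 0 0 0 0.8;0 0 15 0 0 0 0.8;0 0 6 0 0 0 0.8;0 0 0 0 0 0 0.65;0 0 0 0 0 0 0.55;0 0 0 0 0 0 0.52"
  grip_force: 25

```text
time: 48.82
tool_pos: [0.6228, -0.3014, 0.139]
orientation: [2.527, 1.844, 0.009]
wrist_force: [0.3, 0.2, 0.7]
grip_width: 0.647
```

```bash
python3 snap.py wrist:w38 side:s38; python3 -c "
from tray import *
go([.619,-.2974],.127)
I,im=load('w38');crop(im,220,120,420,330,3,'pics/c42.png')
I,im=load('s38');crop(im,310,180,430,290,6,'pics/c43.png')"
```

```text
t 48.82 tcp [ 0.6228 -0.3014  0.139 ] x [ 0.305  0.952 -0.003] y [ 0.952 -0.305  0.015] z [ 0.013 -0.008 -1.   ] F [0.3 0.2 0.7] w 0.647 j [-0.55  0.63  1.45  0.    1.05 -0.24]
t 48.92 tcp [ 0.6228 -0.3014  0.139 ] x [ 0.305  0.952 -0.003] y [ 0.952 -0.305  0.015] z [ 0.013 -0.008 -1.   ] F [-1.3  0.2  1.5] w 0.568 j [-0.55  0.63  1.45  0.    1.05 -0.24]
tool shift mm [ 2.7 -5.1 12. ]
tool y angle -17.8 tilt fix rotvec about tool xy [ 0.015  0.003 -0.   ]
```

View pics/c42.png

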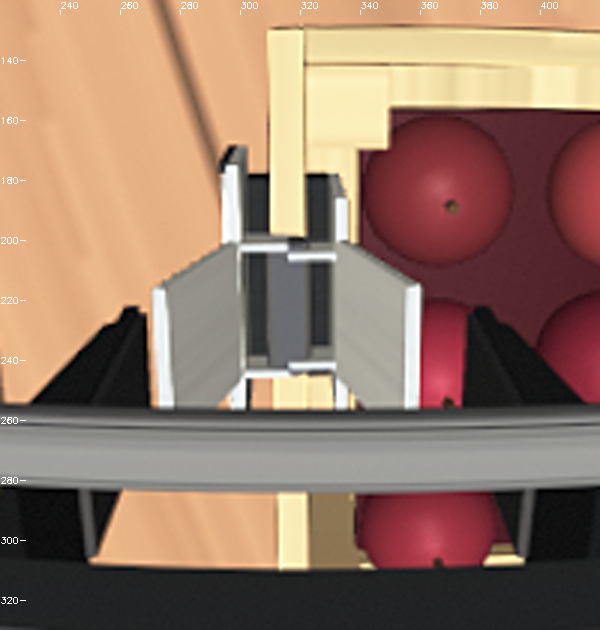

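View pics/c43.png

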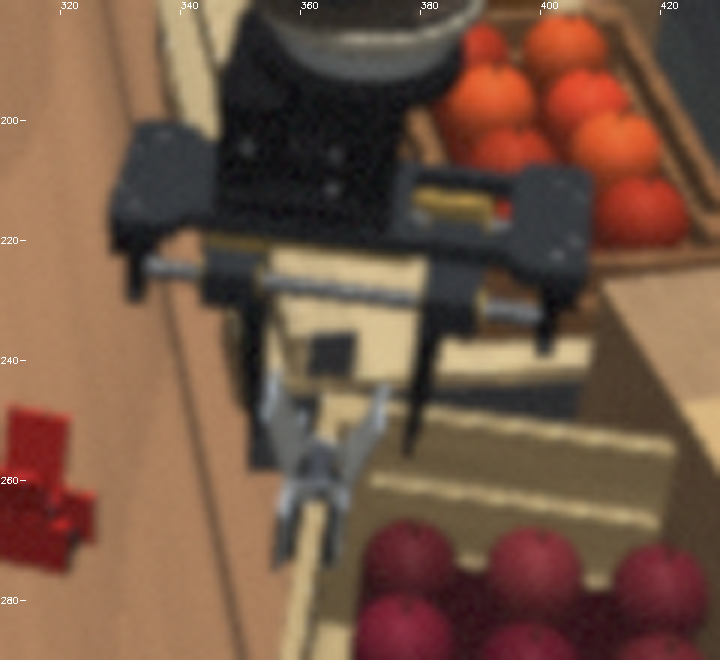

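Request:
send_rows:
  series: "0 0 0 0 0 0 0.7;0 0 0 0 0 0 0.7;0 0 0 0 0 0 0.7;3 -4 3 0.015 0.003 0 0.7;0 -1 4 0 0 0 0.7;0 0 0 0 0 0 0.6;0 0 0 0 0 0 0.52;0 0 0 0 0 0 0.52"
  grip_force: 25

```text
time: 49.58
tool_pos: [0.6189, -0.2966, 0.1329]
orientation: [2.537, 1.852, -0.001]
wrist_force: [0.5, -0.5, -0.1]
grip_width: 0.555
```

```bash
python3 snap.py wrist:w39; python3 -c "
from tray import *
go([.619,-.2974],.127)
I,im=load('w39');crop(im,220,120,420,330,3,'pics/c44.png')"
```

```text
t 49.58 tcp [ 0.6189 -0.2966  0.1329] x [ 0.305  0.952 -0.   ] y [ 0.952 -0.305 -0.   ] z [-0. -0. -1.] F [ 0.5 -0.5 -0.1] w 0.555 j [-0.54  0.63  1.45 -0.    1.05 -0.23]
t 49.63 tcp [ 0.619  -0.2967  0.1329] x [ 0.305  0.952 -0.   ] y [ 0.952 -0.305  0.   ] z [-0. -0. -1.] F [ 1.   0.  -0.8] w 0.537 j [-0.54  0.63  1.45 -0.    1.05 -0.23]
tool shift mm [-0.7  0.2  5.9]
tool y angle -17.7 tilt fix rotvec about tool xy [0. 0. 0.]
```

View pics/c44.png

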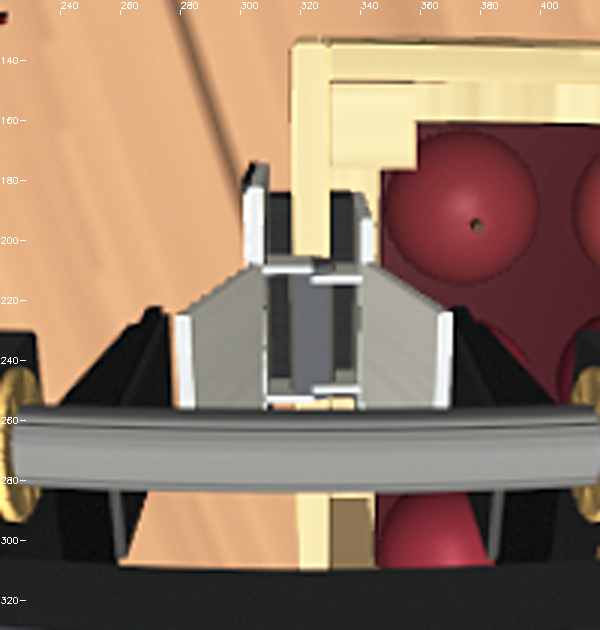

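Request:
send_rows:
  series: "0 0 0 0 0 0 0.48;0 0 0 0 0 0 0.42;0 0 0 0 0 0 0.36;0 0 0 0 0 0 0.3;0 0 0 0 0 0 0.25;0 0 0 0 0 0 0.25;0 0 0 0 0 0 0.25;0 0 0 0 0 0 0.25"
  grip_force: 25

```text
time: 50.3
tool_pos: [0.6204, -0.2975, 0.1377]
orientation: [2.533, 1.848, 0.004]
wrist_force: [0.4, -0.5, 1.5]
grip_width: 0.25
```

```bash
python3 snap.py wrist:w40 side:s40; python3 -c "
from tray import *
st()
I,im=load('w40');crop(im,220,120,420,330,3,'pics/c45.png')
I,im=load('s40');crop(im,310,180,430,290,6,'pics/c46.png')"
```

```text
t 50.30 tcp [ 0.6204 -0.2975  0.1377] x [ 0.305  0.952 -0.002] y [ 0.952 -0.305  0.006] z [ 0.006 -0.004 -1.   ] F [ 0.4 -0.5  1.5] w 0.25 j [-0.54  0.63  1.45 -0.    1.06 -0.23]
t 50.40 tcp [ 0.6204 -0.2975  0.1377] x [ 0.305  0.952 -0.002] y [ 0.952 -0.305  0.006] z [ 0.005 -0.004 -1.   ] F [0.2 0.5 1.4] w 0.255 j [-0.54  0.63  1.45 -0.    1.06 -0.23]
```

View pics/c45.png

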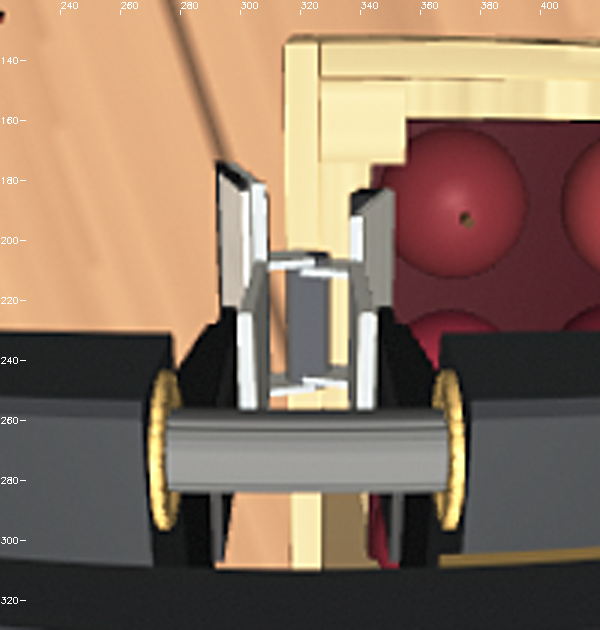

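View pics/c46.png

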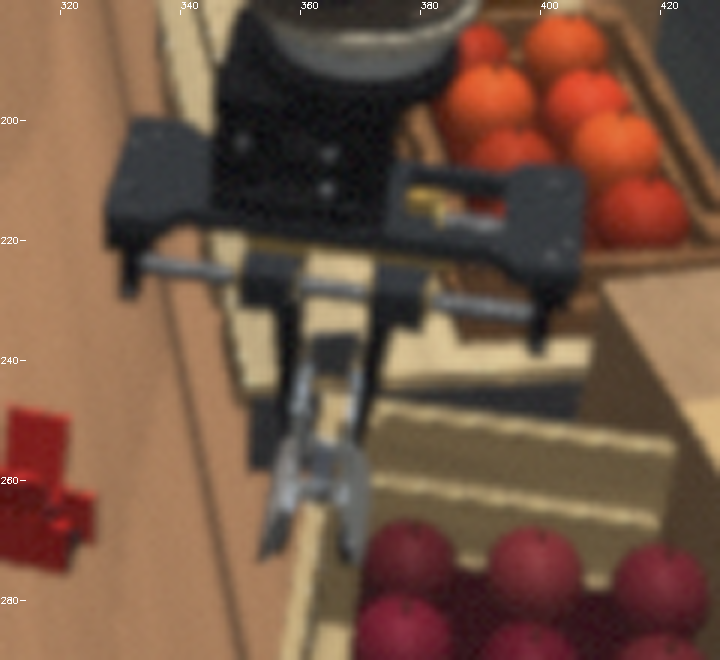

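Request:
send_rows:
  series: "0 0 -6 0 0 0 0.18;0 0 -12 0 0 0 0.18;0 0 -20 0 0 0 0.18;0 0 -25 0 0 0 0.18;0 0 0 0 0 0 0.18"
  grip_force: 25

```text
time: 50.82
tool_pos: [0.6194, -0.297, 0.2037]
orientation: [2.536, 1.851, 0.001]
wrist_force: [-0.2, 0.2, -0.5]
grip_width: 0.235
```

```bash
python3 snap.py wrist:w41 side:s41 scene:c41s; python3 -c "
from tray import *
st()
I,im=load('w41');a=cv2.resize(im[120:330,220:420],(400,420))
I,im=load('s41');b=cv2.resize(im[170:275,325:425],(400,420),interpolation=2);cv2.imwrite('pics/c47.png',np.hstack([a,b]))"
```

```text
t 50.82 tcp [ 0.6194 -0.297   0.2037] x [ 0.305  0.952 -0.001] y [ 0.952 -0.305  0.002] z [ 0.002 -0.002 -1.   ] F [-0.2  0.2 -0.5] w 0.235 j [-0.54  0.57  1.38 -0.    1.19 -0.23]
t 50.97 tcp [ 0.6178 -0.296   0.1983] x [0.305 0.952 0.001] y [ 0.952 -0.305 -0.004] z [-0.004  0.002 -1.   ] F [ 0.1  0.6 -1.5] w 0.23 j [-0.54  0.57  1.38 -0.    1.19 -0.23]
```

View pics/c47.png

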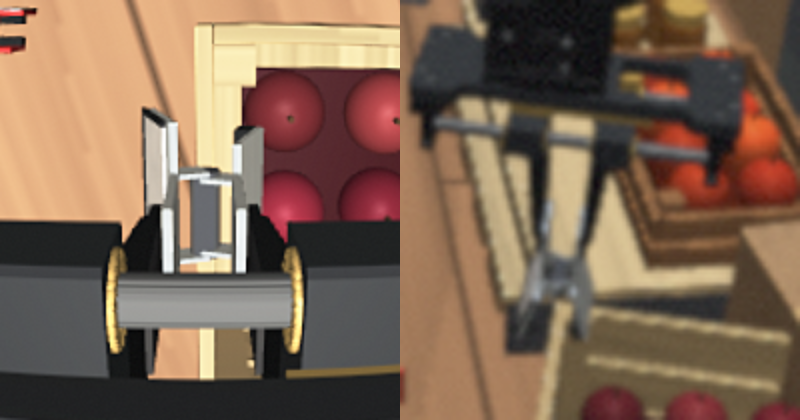

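```bash
python3 - <<'E'
from tray import *
s=st();M=R.from_rotvec(s['orientation']).as_matrix()
a,_=load('w41');b,im=load('s41');c,im2=load('c41s')
x,e=tri([ray(a,(322.5,228),1),ray(b,(364.3,237.5))]);print(x.round(4),np.round(e,4))
crop(im,335,205,395,265,10,'pics/c48.png');crop(im2,210,200,300,290,7,'pics/c49.png')
E
```

```text
t 50.97 tcp [ 0.6178 -0.296   0.1983] x [0.305 0.952 0.001] y [ 0.952 -0.305 -0.004] z [-0.004  0.002 -1.   ] F [ 0.1  0.6 -1.5] w 0.23 j [-0.54  0.57  1.38 -0.    1.19 -0.23]
[ 0.6185 -0.2971  0.2037] [0.0005 0.0005]
```

View pics/c48.png

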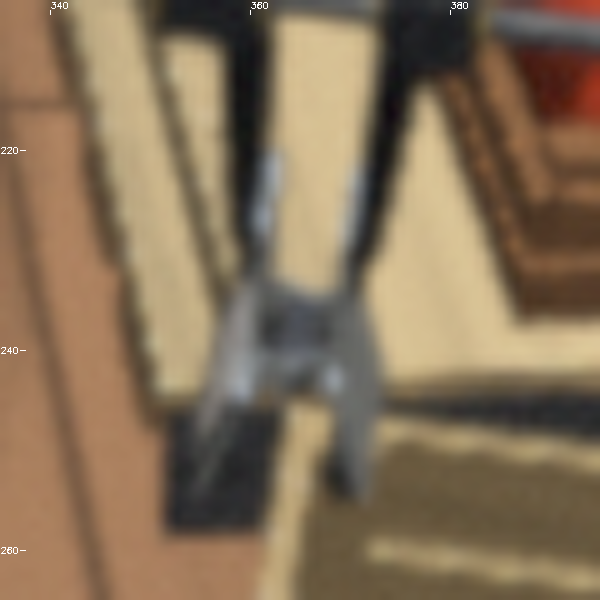

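View pics/c49.png

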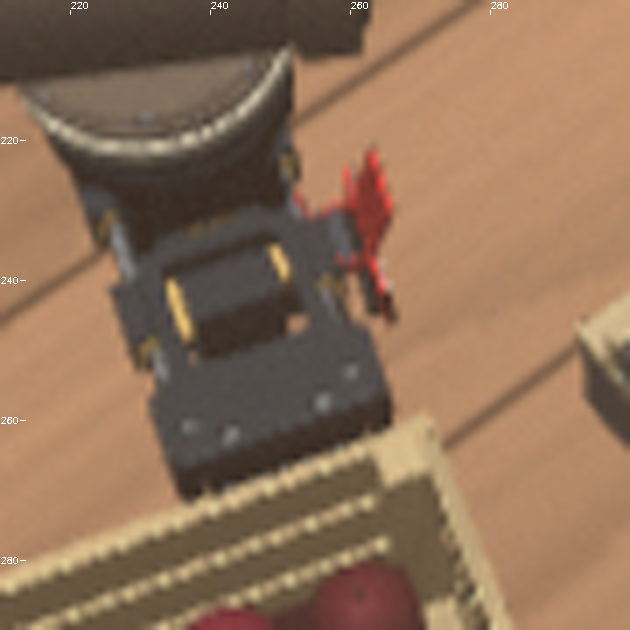

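Request:
send_rows:
  series: "15 -4 -4 0 0 0 0.18;35 -9 0 0 0 0 0.18;35 -9 0 0 0 0 0.18;35 -9 0 0 0 0 0.18;35 -9 0 0 0 0 0.18;35 -9 0 0 0 0 0.18;35 -9 0 0 0 0 0.18;30 -8 0 0 0 0 0.18;20 -4 0 0 0 -0.1 0.18;10 0 0 0 0 -0.1 0.18;0 0 0 0 0 -0.1 0.18;0 0 0 0 0 0 0.18"
  grip_force: 25

```text
time: 51.97
tool_pos: [0.6303, 0.0186, 0.1928]
orientation: [-2.204, -2.208, 0.017]
wrist_force: [0.4, 0.5, -1.1]
grip_width: 0.235
```

```bash
python3 snap.py wrist:w42 side:s42; python3 -c "
from tray import *
go([.64,0.0],.2)
I,im=load('w42');crop(im,220,0,420,200,3,'pics/c50.png')
I,im=load('s42');crop(im,310,140,410,250,5,'pics/c51.png')"
```

```text
t 51.97 tcp [0.6303 0.0186 0.1928] x [-0.002  1.     0.008] y [ 1.     0.002 -0.023] z [-0.023  0.008 -1.   ] F [ 0.4  0.5 -1.1] w 0.235 j [-0.08  0.51  1.52  0.01  1.13 -0.08]
t 52.07 tcp [0.6304 0.0176 0.1929] x [0.007 1.    0.008] y [ 1.    -0.007 -0.023] z [-0.023  0.008 -1.   ] F [-0.3  0.4 -0.8] w 0.23 j [-0.08  0.51  1.52  0.01  1.13 -0.08]
tool shift mm [-17.5   9.5  -7.4]
tool y angle -0.4 tilt fix rotvec about tool xy [-0.023 -0.008 -0.   ]
```

View pics/w42.png

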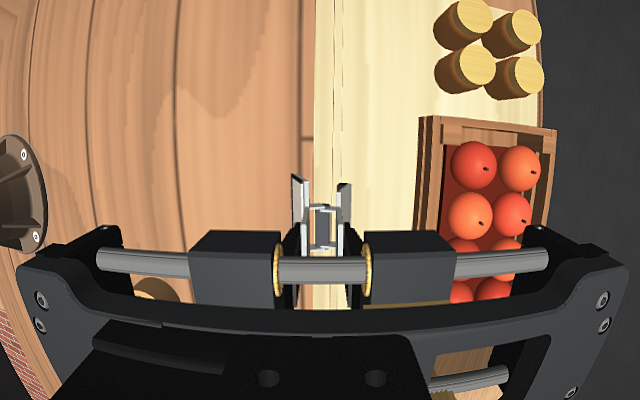

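View pics/c50.png

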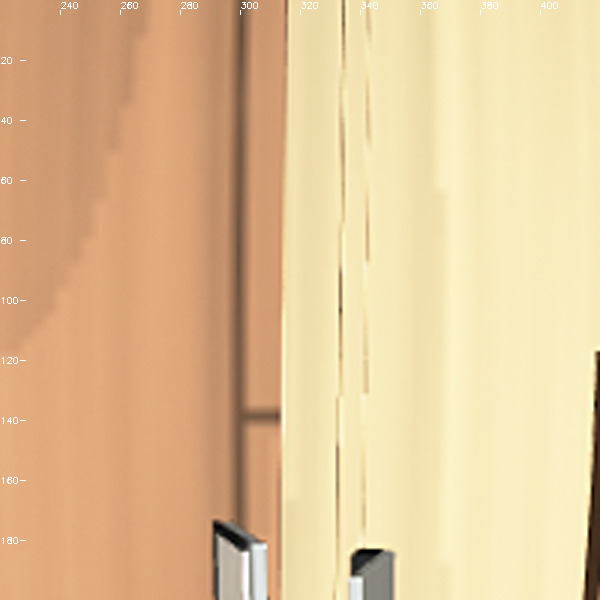

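View pics/c51.png

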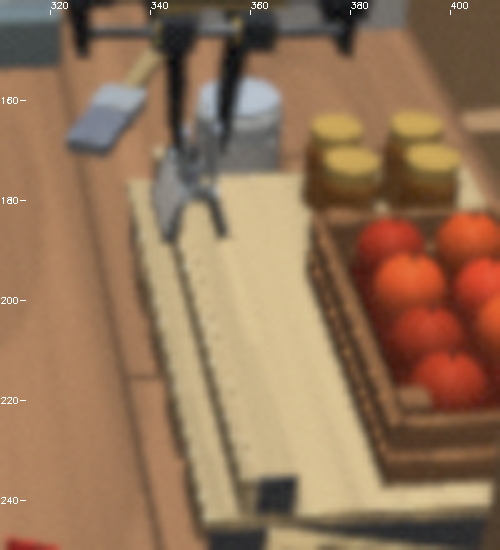

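```bash
python3 - <<'E'
from tray import *
a,_=load('w42');b,_=load('wrist0') if 0 else (None,None)
for r,c1,c2,c0 in((30,332.5,340.7,314.5),(100,331.3,340,313.8),(160,330,338.5,313)):
    print(onz(a,(c1,r),.09,1).round(4),onz(a,(c2,r),.09,1).round(4),'front',onz(a,(c0,r),.062,1).round(4))
E
```

```text
[0.6371 0.1822 0.09  ] [0.6451 0.1823 0.09  ] front [0.6184 0.1916 0.062 ]
[0.6359 0.1114 0.09  ] [0.6442 0.1115 0.09  ] front [0.6179 0.1142 0.062 ]
[0.6349 0.0535 0.09  ] [0.6431 0.0536 0.09  ] front [0.617  0.0507 0.062 ]
```

Request:
send_rows:
  series: "0 4 0 -0.023 -0.008 0 0.18;0 4 0 0 0 0 0.18;0 0 0 0 0 0 0.18;0 0 20 0 0 0 0.18;0 0 20 0 0 0 0.18;0 0 12 0 0 0 0.18;0 0 0 0 0 0 0.18"
  grip_force: 25

```text
time: 52.65
tool_pos: [0.6387, 0.0146, 0.1391]
orientation: [-2.252, -2.189, 0.001]
wrist_force: [1.0, -0.8, -1.7]
grip_width: 0.235
```

```bash
python3 snap.py wrist:w43 side:s43 scene:c43s; python3 -c "
from tray import *
go([.639,0.015],.1)
I,im=load('w43');crop(im,260,120,390,310,4,'pics/c52.png')
I,im=load('s43');crop(im,310,140,410,250,6,'pics/c53.png')
I,im=load('c43s');crop(im,290,130,400,240,6,'pics/c54.png')"
```

```text
t 52.65 tcp [0.6387 0.0146 0.1391] x [0.029 1.    0.   ] y [ 1.    -0.029 -0.001] z [-0.001  0.    -1.   ] F [ 1.  -0.8 -1.7] w 0.235 j [-0.08  0.56  1.58  0.    1.   -0.05]
t 52.80 tcp [0.64   0.0147 0.142 ] x [ 0.027  1.    -0.   ] y [ 1.    -0.027  0.003] z [ 0.003 -0.    -1.   ] F [ 0.9 -0.6 -0.5] w 0.231 j [-0.08  0.56  1.57 -0.    1.   -0.05]
tool shift mm [ 0.3 -1.1 42. ]
tool y angle -1.6 tilt fix rotvec about tool xy [ 0.003  0.    -0.   ]
```

View pics/c52.png

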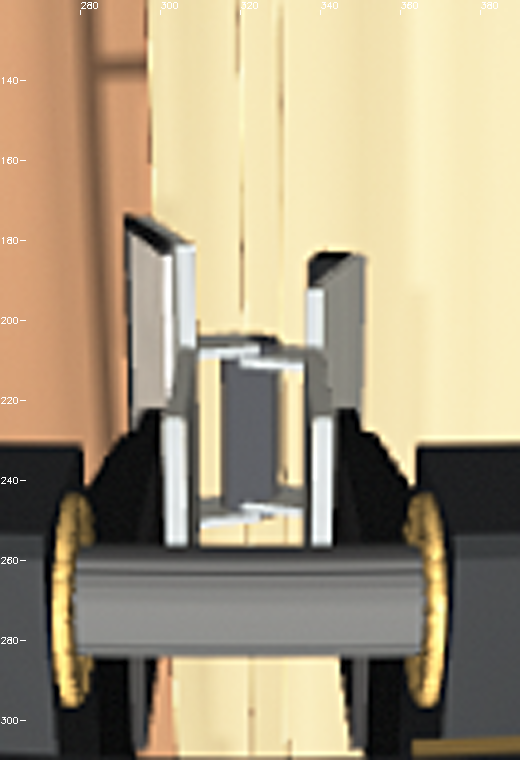

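View pics/c53.png

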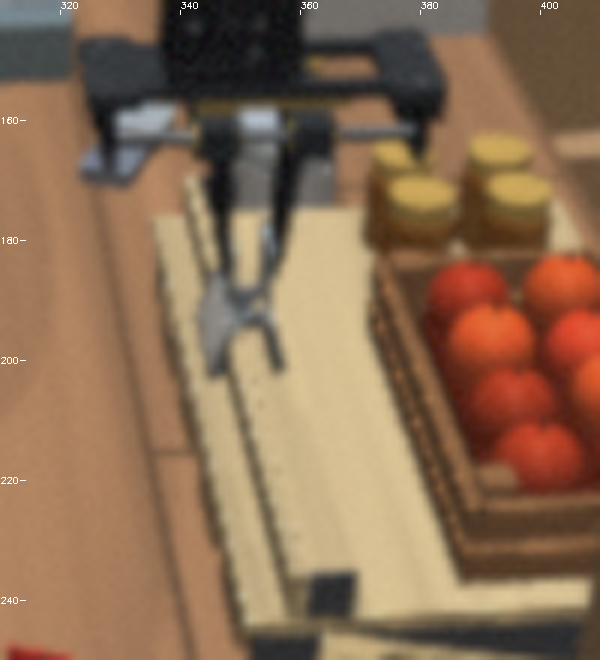

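Request:
send_rows:
  series: "0 -1 12 0.003 0 0 0.18;0 0 12 0 0 0 0.18;0 0 9 0 0 0 0.18;0 0 4 0 0 0 0.18;0 0 0 0 0 0 0.18"
  grip_force: 25

```text
time: 53.22
tool_pos: [0.64, 0.0144, 0.1039]
orientation: [2.251, 2.187, 0.004]
wrist_force: [0.4, 1.1, -0.7]
grip_width: 0.232
```

```bash
python3 snap.py wrist:w44 side:s44 scene:c44s; python3 -c "
from tray import *
go([.639,0.015],.1)
I,im=load('w44');crop(im,260,120,390,310,4,'pics/c55.png')
I,im=load('s44');crop(im,310,140,410,250,6,'pics/c56.png')
"
```

```text
t 53.22 tcp [0.64   0.0144 0.1039] x [ 0.029  1.    -0.   ] y [ 1.    -0.029  0.004] z [ 0.004 -0.    -1.   ] F [ 0.4  1.1 -0.7] w 0.232 j [-0.08  0.6   1.61 -0.    0.93 -0.05]
t 53.37 tcp [0.6406 0.0144 0.1053] x [ 0.029  1.    -0.   ] y [ 1.    -0.029  0.005] z [ 0.005 -0.001 -1.   ] F [ 0.2  0.5 -0.2] w 0.235 j [-0.08  0.6   1.61 -0.    0.93 -0.05]
tool shift mm [ 0.6 -1.6  5.3]
tool y angle -1.6 tilt fix rotvec about tool xy [ 0.005  0.    -0.   ]
```

View pics/c55.png

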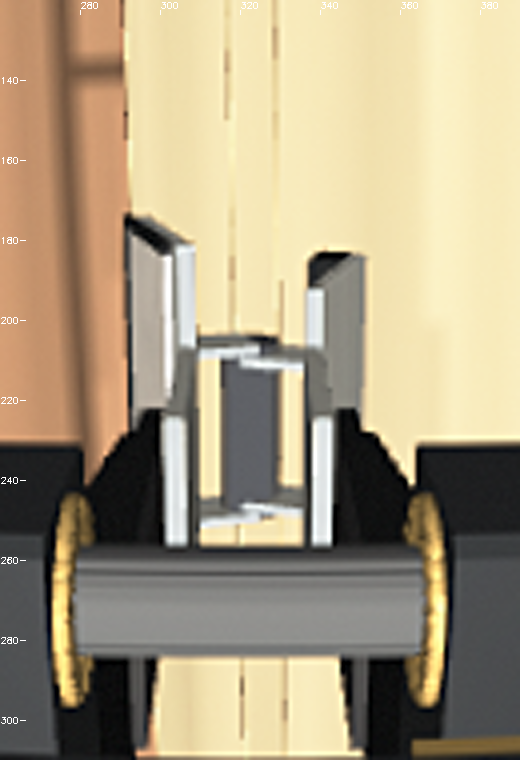

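View pics/c56.png

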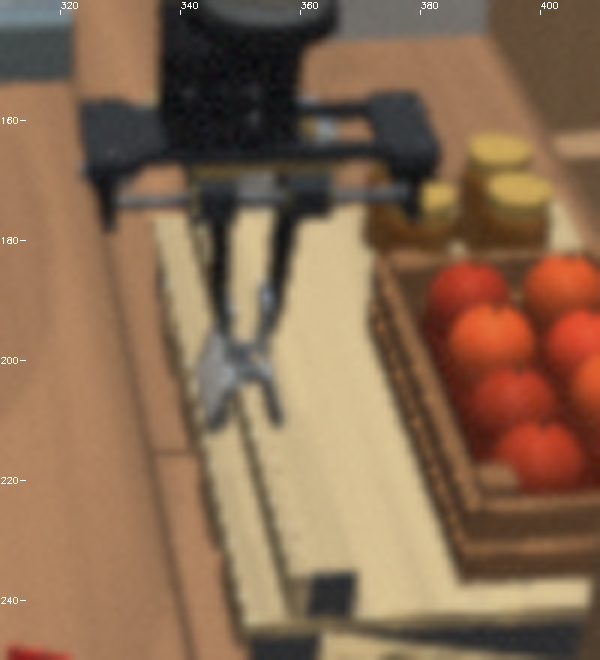

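Request:
send_rows:
  series: "0 -1 3 0.005 0 0 0.18;0 0 3 0 0 0 0.18;0 0 0 0 0 0 0.18"
  grip_force: 25

```text
time: 53.62
tool_pos: [0.6401, 0.0144, 0.0999]
orientation: [2.252, 2.188, 0.001]
wrist_force: [0.2, 0.2, -1.1]
grip_width: 0.232
```

```bash
python3 snap.py side:s45; python3 -c "
from tray import *
st()
I,im=load('s45');crop(im,330,180,380,230,12,'pics/c57.png')
print(proj(I,[[.64,.0144,.095],[.64,-.0176,.095],[.64,-.0176,.1],[.64,-.0176,.105]]).round(1))
"
```

```text
t 53.62 tcp [0.6401 0.0144 0.0999] x [ 0.029  1.    -0.   ] y [ 1.    -0.029  0.002] z [ 0.002 -0.001 -1.   ] F [ 0.2  0.2 -1.1] w 0.232 j [-0.08  0.61  1.61 -0.    0.92 -0.05]
t 53.67 tcp [0.6402 0.0144 0.1001] x [ 0.029  1.    -0.   ] y [ 1.    -0.029  0.002] z [ 0.002 -0.001 -1.   ] F [ 0.1 -0.1  0.1] w 0.234 j [-0.08  0.61  1.61 -0.    0.92 -0.05]
[[350.2 201.8]
 [351.8 207.4]
 [351.9 206.1]
 [352.  204.8]]
```

View pics/c57.png

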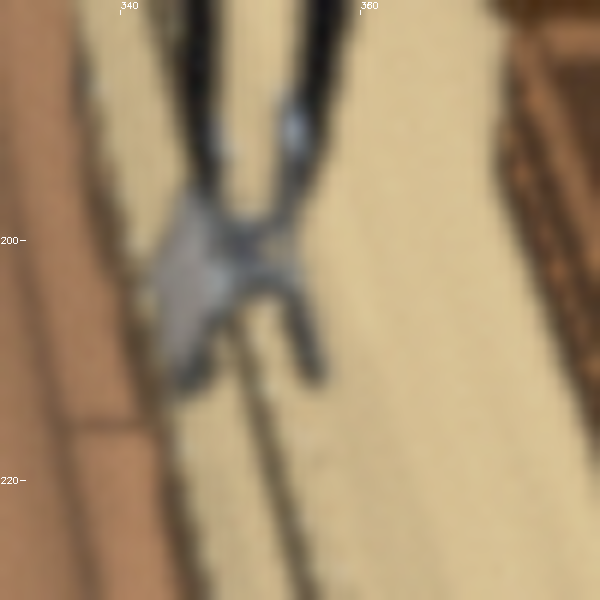

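Request:
send_rows:
  series: "0 0 2 0 0 0 0.18;0 0 2 0 0 0 0.18;0 0 0 0 0 0 0.18"
  grip_force: 25

```text
time: 53.92
tool_pos: [0.6409, 0.0144, 0.0981]
orientation: [2.25, 2.187, 0.004]
wrist_force: [-0.0, -0.3, -0.9]
grip_width: 0.232
```

Request:
send_rows:
  series: "0 -1 2.5 0.004 0 0 0.18;0 0 2.5 0 0 0 0.18;0 0 0 0 0 0 0.18"
  grip_force: 25

```text
time: 54.17
tool_pos: [0.6414, 0.0143, 0.0983]
orientation: [2.249, 2.186, 0.006]
wrist_force: [-0.3, -0.3, -0.5]
grip_width: 0.234
```

Request:
send_rows:
  series: "0 0 4 0 0 0 0.18;0 0 0 0 0 0 0.28;0 0 0 0 0 0 0.36;0 0 0 0 0 0 0.44;0 0 0 0 0 0 0.52;0 0 0 0 0 0 0.6;0 0 0 0 0 0 0.7;0 0 0 0 0 0 0.75;0 0 0 0 0 0 0.75"
  grip_force: 25

```text
time: 54.92
tool_pos: [0.6421, 0.0142, 0.0953]
orientation: [2.247, 2.185, 0.008]
wrist_force: [0.9, 1.2, 0.6]
grip_width: 0.711
```

```bash
python3 snap.py wrist:w46 side:s46; python3 -c "
from tray import *
st()
I,im=load('w46');crop(im,240,120,400,310,3.2,'pics/c58.png')
I,im=load('s46');crop(im,330,170,390,230,10,'pics/c59.png')
"
```

```text
t 54.92 tcp [0.6421 0.0142 0.0953] x [ 0.028  1.    -0.001] y [ 1.    -0.028  0.009] z [ 0.009 -0.002 -1.   ] F [0.9 1.2 0.6] w 0.711 j [-0.08  0.61  1.62 -0.    0.9  -0.05]
t 55.02 tcp [0.6422 0.0142 0.0954] x [ 0.028  1.    -0.001] y [ 1.    -0.028  0.009] z [ 0.009 -0.002 -1.   ] F [ 0.  -0.5  1.1] w 0.742 j [-0.08  0.61  1.62 -0.    0.9  -0.05]
```

View pics/c58.png

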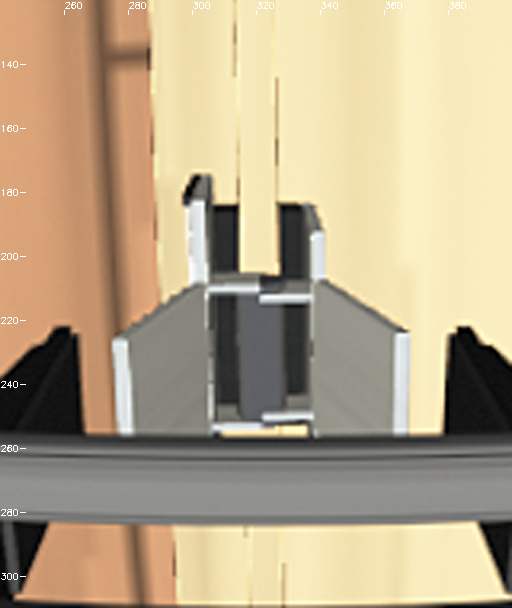

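View pics/c59.png

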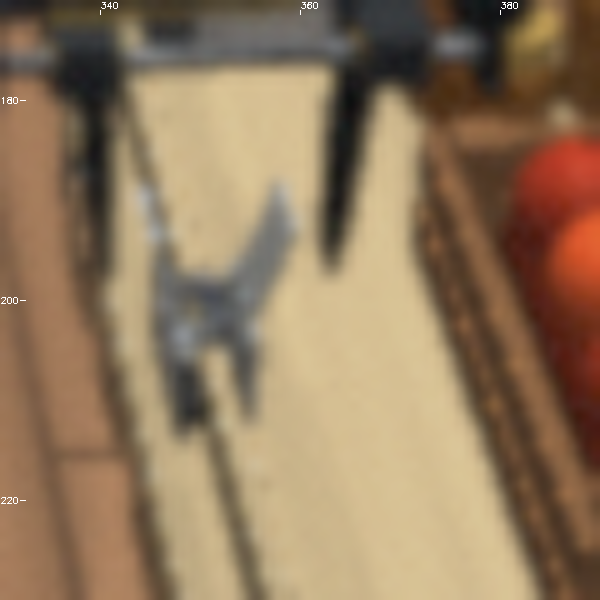

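Request:
send_rows:
  series: "0 -3 0 0 0 0 0.9;0 0 -10 0 0 0 0.9;0 0 -20 0 0 0 0.9;0 0 -38 0 0 0 0.9;0 0 -38 0 0 0 0.9;0 0 -30 0 0 0 0.9;-30 -25 0 0 0 0 0.9;-30 -25 0 0 0 0 0.9;0 -30 0 0 0 0 0.9;0 -30 0 0 0 0 0.9;0 0 0 0 0 0 0.9"

```text
time: 55.93
tool_pos: [0.5214, -0.0441, 0.2436]
orientation: [2.242, 2.183, 0.012]
wrist_force: [0.8, -0.1, 0.5]
grip_width: 0.903
```

```bash
python3 snap.py wrist:w47 side:s47 scene:c47s; python3 -c "
from tray import *
st()
I,im=load('s47');crop(im,310,160,400,260,6,'pics/c61.png')
I,im=load('c47s');crop(im,280,160,420,270,5,'pics/c62.png')
"
```

```text
t 55.93 tcp [ 0.5214 -0.0441  0.2436] x [ 0.026  1.    -0.003] y [ 1.    -0.026  0.014] z [ 0.014 -0.004 -1.   ] F [ 0.8 -0.1  0.5] w 0.903 j [-0.21  0.29  1.74 -0.    1.1  -0.18]
t 56.08 tcp [ 0.526  -0.0441  0.2434] x [ 0.026  1.    -0.003] y [ 1.    -0.026  0.017] z [ 0.016 -0.004 -1.   ] F [ 0.7 -0.2  0.4] w 0.903 j [-0.21  0.29  1.73 -0.    1.1  -0.18]
```

View pics/w47.png

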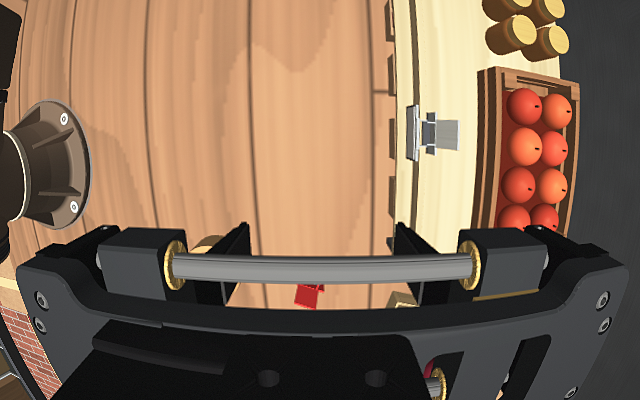

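View pics/c61.png

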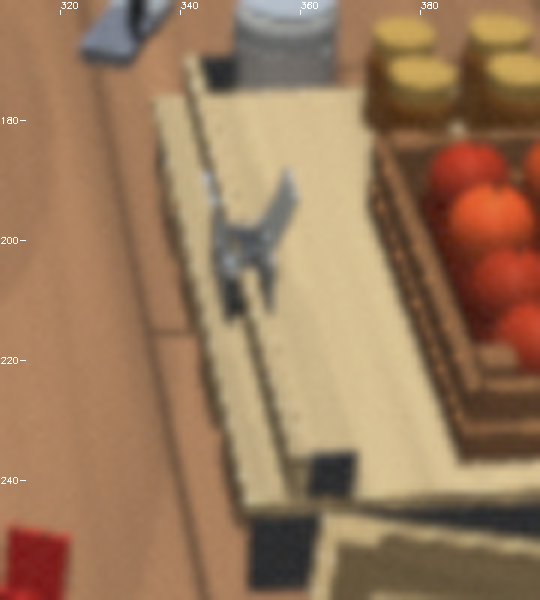

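View pics/c62.png

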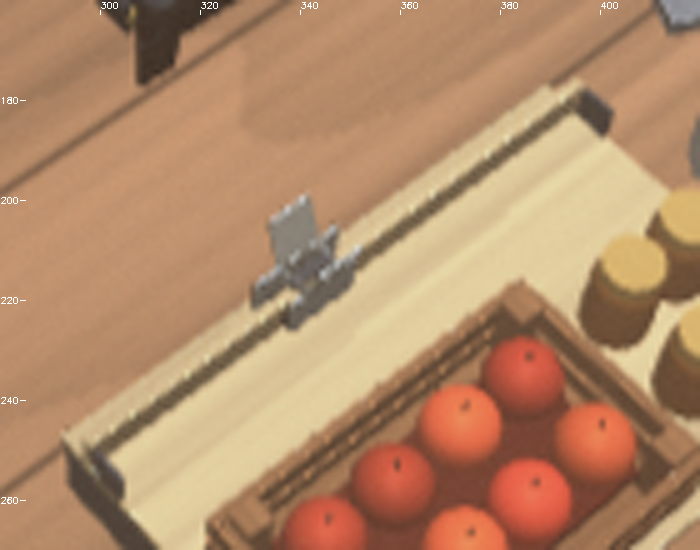

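```bash
python3 - <<'E'
from tray import *
a,im=load('w47');c,_=load('c47s');b,_=load('s47')
crop(im,360,0,480,250,3.2,'pics/c63.png')
x,e=tri([ray(a,(427.5,133),1),ray(c,(341,210.5)),ray(b,(350.5,200.5))]);print('hinge',x.round(4),np.round(e,4))
E
```

```text
hinge [0.6394 0.014  0.1046] [0.0025 0.0039 0.0035]
```

View pics/c63.png

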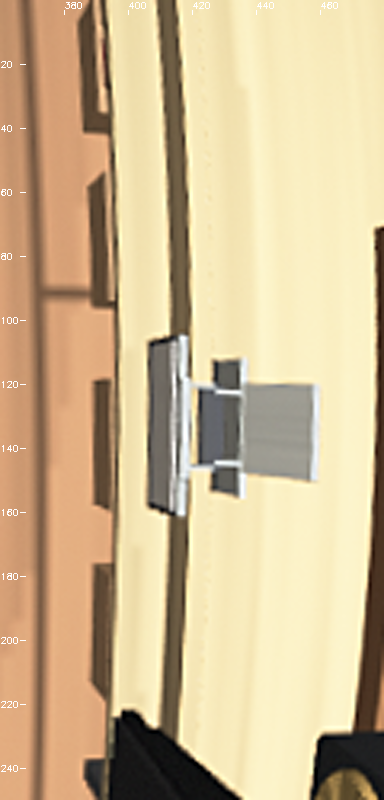

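```bash
python3 - <<'E'
from tray import *
a,im=load('w47')
for n,p in(('D',(383,28)),('D2',(386,10)),('D3',(384,40)),('C',(386.5,75)),('C',(388,60)),('C',(387,94)),('B',(388.5,120)),('B',(388.5,155)),('A',(388,178)),('A',(388.5,213))):print(n,onz(a,p,0,1).round(4))
for p in((394,20),(396.5,75),(395.8,140),(394.5,200)):print('front',onz(a,p,.062,1).round(4),onz(a,p,.052,1).round(4))
for p in((388,12),(392,35)):print('rim D',onz(a,p,.034,1).round(4))
crop(im,370,0,420,110,7,'pics/c64.png')
E
```

```text
D [0.6175 0.1675 0.    ]
D2 [0.6236 0.1971 0.    ]
D3 [0.618  0.1486 0.    ]
C [0.6195 0.0957 0.    ]
C [0.6225 0.1182 0.    ]
C [0.6194 0.0679 0.    ]
B [ 0.6209  0.0303 -0.    ]
B [ 0.6207 -0.0202  0.    ]
A [ 0.6202 -0.054   0.    ]
A [ 0.6222 -0.1071  0.    ]
front [0.6184 0.1588 0.062 ] [0.621  0.1625 0.052 ]
front [0.6181 0.0858 0.062 ] [0.6207 0.0874 0.052 ]
front [0.6157 0.0044 0.062 ] [0.6183 0.0039 0.052 ]
front [ 0.6151 -0.0718  0.062 ] [ 0.6177 -0.0743  0.052 ]
rim D [0.6182 0.1806 0.034 ]
rim D [0.6217 0.1466 0.034 ]
```

View pics/c64.png

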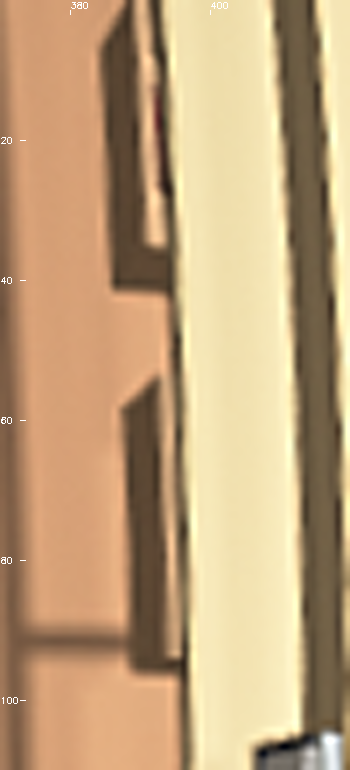

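```bash
python3 - <<'E'
from tray import *
a,im=load('w47');b,im2=load('w46');c,_=load('c47s');s,_=load('s47')
x,e=tri([ray(a,(458,120.5),1),ray(b,(364,223.5),1)]);print('R lever top corner',x.round(4),np.round(e,4))
# hinge link corner top (white): w46 (334,213) , w47 (434.5,122)
x,e=tri([ray(a,(434,122),1),ray(b,(334,212),1)]);print('link corner',x.round(4),np.round(e,4))
# jaw back lower wide: predicted proj of levers tops for hinge .095 and .110
for hz in(.095,.102,.110):
    print(hz,'side lever tops R near',proj(s,[.664,-.002,hz+.04]).round(1),'L',proj(s,[.616,-.002,hz+.04]).round(1),'scene R',proj(c,[.664,.014,hz+.04]).round(1),'scene L far',proj(c,[.616,.014,hz+.04]).round(1))
I,im=load('s47');crop(im,335,180,370,220,16,'pics/c65.png')
I,im=load('c47s');crop(im,320,190,360,235,14,'pics/c66.png')
E
```

```text
R lever top corner [0.6638 0.0298 0.1379] [0.0006 0.0006]
link corner [0.6494 0.0275 0.1054] [0.0003 0.0003]
0.095 side lever tops R near [[359.1 194. ]] L [[344.3 194.7]] scene R [[347.8 211.9]] scene L far [[336.5 201. ]]
0.102 side lever tops R near [[359.2 192.2]] L [[344.4 192.9]] scene R [[348.  210.6]] scene L far [[336.6 199.7]]
0.11 side lever tops R near [[359.4 190.1]] L [[344.5 190.8]] scene R [[348.2 209.1]] scene L far [[336.8 198.2]]
```

View pics/c65.png

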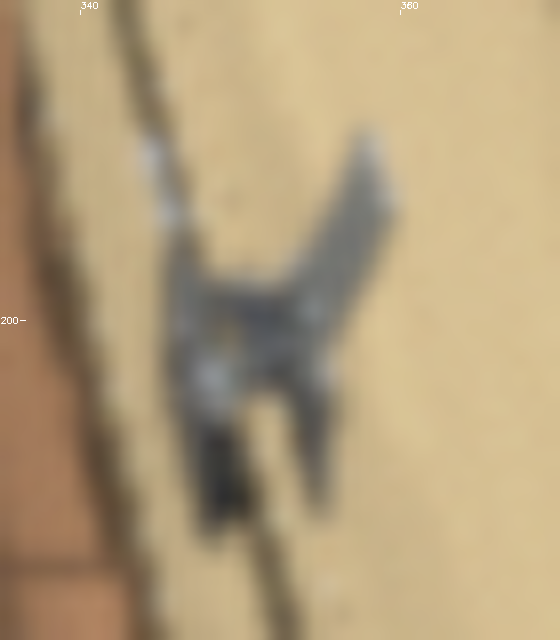

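View pics/c66.png

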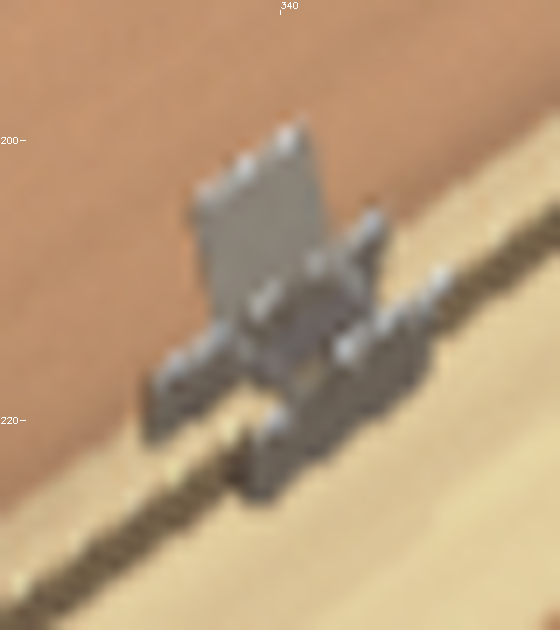

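```bash
python3 - <<'E'
from tray import *
st(); print(ctrl.sign_off())
E
```

```text
t 56.08 tcp [ 0.526  -0.0441  0.2434] x [ 0.026  1.    -0.003] y [ 1.    -0.026  0.017] z [ 0.016 -0.004 -1.   ] F [ 0.7 -0.2  0.4] w 0.903 j [-0.21  0.29  1.73 -0.    1.1  -0.18]
the job is handed in; nothing more can be done
None
```

All four plum trays are under the shelf and the ticket clip is on the shelf's lip, card facing the robot. I handed the job in at 56 s; no verdict is reported, so the checks below are my own measurements.

**Trays:** I gripped each tray across its side walls, set its front end in the bay's mouth, then pushed it home from behind with nearly closed fingers. In the last wrist picture the rear feet of all four lay at x ≈ 0.618–0.622. The shelf's front edge is at x ≈ 0.618, measured 0.615–0.618 in that picture. That puts their centres about 66–70 mm inside the edge, against the 56 mm minimum. They lie side by side at y ≈ 0.17, 0.09, 0.005 and −0.08, within about 2° of square, except the y ≈ 0.17 tray. Its feet read up to about 7° off at the edge of the picture; it was square when I pushed it.

**Clip:** It sits on the lip at about (0.640, 0.014), with the jaws closed on both sides of the lip as they were on the crate. The lever-top height puts the hinge about 8 mm above the lip; a rougher three-camera fit gave 14 mm. Both are under the 20 mm limit.

**What went wrong or disagreed:**
- **Finger tips:** The tips are really about 21 mm short of the reported TCP. My first grips on the first tray therefore closed at its rim; one slipped inside and tipped it slightly. I allowed for the offset afterwards.
- **Lifted by drift:** The arm tends to creep upward while holding or moving. Three of the trays were let go about 5–10 mm higher than planned, but they came down level.
- **Brush:** One tray stood right beside the brush, so I dragged it clear before lifting it.
- **Not re-measured:** I saw no bystander or tray move on its own in the pictures, but I did not measure their positions again at the end.

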